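# Hang washed toy spares to blow dry

### The arm

A 7-joint arm with a two-finger parallel gripper is mounted at the origin on the work surface. World frame = base frame: x ahead of the robot, y to its left, z up, the work surface at z = 0. Lengths are in m, angles in degrees, forces in N, time in s.
With the tool pointing down it reaches from about 0.4 to 0.9 m from the base axis. Payload 5.6 kg.
Tool frame: the origin (TCP) lies on the front face of the gripper's body, between the roots of the fingers; the fingertips stand env.tips_ahead ahead of it and the grasp point (between the pads) lies 69 mm ahead of it (env.tips_ahead is the distance from the TCP to the fingertips, in m); z points along the fingers, y is the direction in which the jaws open and shut (so a half turn about z gives the same grasp; the last joint's range is limited). The gripper opens to 92 mm and grips with 3 to 60 N. Pads are 20 mm wide; open, the fingers measure 128 mm over their backs; the gripper's body (75 mm by 189 mm) begins 69 mm behind the grasp point.
Start: joints at [-68.239, 26.786, -0.665, 91.828, 0.344, 61.387, -3.226], TCP at [0.267, 0.593, 0.303] pointing down, gripper open.
Joint ranges: [-144.91, 144.91], [-17.63, 115.5], [-89.93, 88.59], [15.96, 139.68], [-74.01, 254.01], [8.47, 105.57], [-167.45, 167.45]. Speed limits (degrees/s): [147.25, 147.25, 180, 180, 180, 180, 180].

### API

Orientations are given as a 3x3 rotation matrix whose columns are the frame's x, y, z axes.
In Python, from rig import env gives the robot as it stands. The module is installed in compiled form; this text tells all that it offers.
- The arm moves only by the shell command python3 -m inch 'ROWS' [FORCE]. ROWS is JSON, a list of rows, each an object with "dp": the shift along the tool's x, y, z in mm, a list of three; "rotation": the turn, a rotation vector about the tool's x, y, z in degrees, a list of three; "jaw": the opening in per cent of the stroke, from 0 (shut) to 100 (fully open). In form: [{"dp": [tx, ty, tz], "rotation": [ax, ay, az], "jaw": jaw}, ...]. A call has exactly 8 rows; each row shifts and turns the commanded pose from where the row before left it, along the tool's axes as they then stand; what a row does not reach is not made up. A row lasts 1/8 s, in which the tool goes at most 62.5 mm and 10.7 degrees, less where a joint would pass 70% of its speed; a pose out of reach is approached as far as the arm can. A call is refused whole if a number of a shift passes 62.5 or a number of a turn 10.7, either way. A call with a gripper value outside its range is refused whole. The fingers move at their own pace and stop on an object; FORCE is the grip in N (left out, the last holds). Time passes only in rows, so rows that do not move let the fingers close, or fill a call up. It gives the time, the measured TCP pose, the force and the opening at its end, in the units of the state.
- env.sense(): the state, without advancing time (a new reading comes with each control period).
- env.camera(name): name is "scene" or "top"; returns the picture (420x560x3 uint8, red, green, blue); there is no depth.
- env.get_calibration(name): a dict with "K" (3x3 intrinsics, pixels), "T" (4x4, takes a point from camera to world coordinates). Camera axes: x right, y up, looking along -z (the intrinsics and any distortion apply to the point x, -y, -z); pixel columns grow to the right and rows downward; lengths in m; the calibration is good to about 2 mm. A picture is of the moment at which its call begins. get_calibration takes no time and is no camera call.
- env.sign_off(): hands the job in, once; it reports no verdict.
The state is a dict: "clock": time; "joint_positions": joint angles; "qvel": joint speeds; "joint_efforts": joint torques, N m; "position": TCP position; "tool_rot": TCP orientation; "force": force on the tool from outside, world axes, zero at the start; "wrist_torque": the same for the moment, N m; "width": finger opening in m.
Only numpy, scipy, OpenCV 4.12 (cv2) and the standard library are available. Lean on these libraries where they do the work, as an engineer would, in place of code of your own. Each camera call takes 0.05 s, during which the arm holds its last target.

### The job

Put every loose red wheel and brass spring barrel on the counter into the wire parts basket and swing its folded bail upright while the basket still stands on the counter, then hang the basket by its bail over the twin hook of the drying stand. Slide the drip tray fully home between the runners below the hook; it may go in before or after the basket. Once basket and tray are both in place, turn the air valve's lever from shut to half open, 45 degrees, and leave the motorcycle, oil can, pliers and screw jar where they are.

Things in the scene. Friction and masses are not known exactly. Their poses are not given: they have to be found in the camera images.
- wheel1: Loose red plastic toy wheel, a disc 36 mm across and 16 mm thick, lying flat on the counter (20 g). Origin at the centre of its underside, z along its axle. May be absent.
- wheel2: Another wheel, like wheel1. May be absent.
- wheel3: Another wheel, like wheel1. May be absent.
- barrel1: Loose brass spring barrel: a drum 32 mm across (a narrow flange near its foot is 34 mm) and 20 mm tall with a 6 mm square steel arbor on top that ends 27 mm above the underside (55 g), standing on the counter. Origin at the centre of its underside, z up along the arbor. May be absent.
- barrel2: Another barrel, like barrel1. May be absent.
- basket: Open-topped steel wire parts basket, outside 110 mm along its x, 140 mm along its y, 52 mm tall, sides and floor 3 mm thick (0.28 kg), standing on the counter. Origin at the centre of its underside, z up. Its bail pivots are on the middles of the two sides y = +70 and -70 mm, 56 mm above the underside (pivot axis along y).
- bail (a joint): Angle of the basket's swing bail (rad): 0 folded level along the rim, its cross bar on the basket's -x side, jutting 21 mm beyond the end wall; pi/2 upright; pi folded to the +x side. 5 mm round steel wire, two arms and a cross bar 76 mm from the pivot axis, parallel to the basket's y. Snug rivets (0.02 N m): it stays at the angle where it is left; the basket can swing under it.
- bail_mid (a point): Middle of the centre line of the bail's 5 mm cross bar, which is straight for 120 mm (folded: 56 mm above the basket's underside; upright: 132 mm above it).
- stand: Drying stand, fixed to the counter. Origin on the counter straight below the hook's saddle, x towards its back, y to the left, z up. At its back (front face at x = +90 mm) a column 275 mm tall carries the twin hook; below the hook two runners along x take the drip tray; left of them, low down, is a ball valve in the air line.
- saddle (a point): Bottom of the twin hook, midway between its prongs, at their upper side, 253.5 mm above the counter; axes as the stand's. Prongs: 7 mm round steel at y = +28 and -28 mm (49 mm clear between), coming forward from the column at height 268 mm; front tips at x = -20 mm, topmost 274 mm. The gap between tip and rear bend, open above, is 35 mm. A hanging bar lies along y, 2.5 mm above this point.
- slot (a point): Middle of the tray slot's front, on the counter (stand x = -50 mm, y = 0); axes as the stand's. The slot between the runners is 139 mm wide and 100 mm deep to a stop at stand x = +50 mm; the runners' lips reach 8 mm over each side, 16.5 mm clear below, 20.5 mm tall over all; flared lead-ins reach 27 mm out in front. The tray slides on the counter itself.
- tray: Shallow aluminium drip tray, loose on the counter, a slab 100 mm along x, 136 mm along y, 12 mm tall (0.14 kg). Origin at the centre of the pan's underside, z up. A 40 mm wide apron with a handle stands out from its front (-x) edge; the back (+x) edge goes into the slot first. Fully home it touches the stop, its pan flush with the runners: tray and stand frames then coincide.
- tray_handle (a point): Middle of the tray's bridge handle: a bar 10 mm wide (y) and 10 mm tall, 52 mm long along the tray's x, at x = -84 mm from the tray origin, centre 43 mm above its underside, free space beneath.
- valve (a joint): Angle of the ball valve's lever (rad): 0 shut, lever pointing to the stand's front (-x); pi/2 fully open, pointing to the stand's left (+y); it opens clockwise seen from above. It stays where left; stiff by 0.12 N m. The index plate under it has ticks at shut, half and open.
- valve_axis (a point): On the vertical turning axis of the valve lever, at the lever's mid-height (51.5 mm above the counter).
- lever_grip (a point): Middle of the lever's rubber sleeve, 52 mm from the axis: the sleeve is 52 mm long, 16 mm wide and 11 mm tall, its top 57 mm above the counter; free space to the sides, and a 6 mm foot plate on the counter below.
- motorcycle: Dented olive tin motorcycle, 164 mm long and 87 mm tall, a bystander on its wheels right of the stand at the back.
- oilcan: Steel oil can, 62 mm across with a thin upright spout, 95 mm tall over all; a bystander.
- pliers: Steel pliers lying flat, 170 mm long and 12 mm thick; a bystander.
- screwjar: Glass jar of screws, 56 mm across, 50 mm tall; a bystander.

How it is judged (in metres and radians):
On the way, in this order (a step that is already met when the one before it is completed fails the run):
1. all the spares are in the basket and its bail is upright while the basket stands level on the counter (x of wheel1 in the frame of basket between -0.055 and 0.055 m and y of wheel1 in the frame of basket between -0.07 and 0.07 m and z of wheel1 in the frame of basket between -0.006 and 0.056 m and x of wheel2 in the frame of basket between -0.055 and 0.055 m and y of wheel2 in the frame of basket between -0.07 and 0.07 m and z of wheel2 in the frame of basket between -0.006 and 0.056 m and x of wheel3 in the frame of basket between -0.055 and 0.055 m and y of wheel3 in the frame of basket between -0.07 and 0.07 m and z of wheel3 in the frame of basket between -0.006 and 0.056 m and x of barrel1 in the frame of basket between -0.055 and 0.055 m and y of barrel1 in the frame of basket between -0.07 and 0.07 m and z of barrel1 in the frame of basket between -0.006 and 0.056 m and x of barrel2 in the frame of basket between -0.055 and 0.055 m and y of barrel2 in the frame of basket between -0.07 and 0.07 m and z of barrel2 in the frame of basket between -0.006 and 0.056 m and value of joint bail between 1.2 and 1.94 rad and height (world z) of basket below 0.008 m and angle between basket's own z axis and vertical below 0.08 rad), for 0.2 s.
2. the basket hangs by its bail in the hook's saddle with the spares in it, let go, and the drip tray is fully home (x of wheel1 in the frame of basket between -0.055 and 0.055 m and y of wheel1 in the frame of basket between -0.07 and 0.07 m and z of wheel1 in the frame of basket between -0.006 and 0.056 m and x of wheel2 in the frame of basket between -0.055 and 0.055 m and y of wheel2 in the frame of basket between -0.07 and 0.07 m and z of wheel2 in the frame of basket between -0.006 and 0.056 m and x of wheel3 in the frame of basket between -0.055 and 0.055 m and y of wheel3 in the frame of basket between -0.07 and 0.07 m and z of wheel3 in the frame of basket between -0.006 and 0.056 m and x of barrel1 in the frame of basket between -0.055 and 0.055 m and y of barrel1 in the frame of basket between -0.07 and 0.07 m and z of barrel1 in the frame of basket between -0.006 and 0.056 m and x of barrel2 in the frame of basket between -0.055 and 0.055 m and y of barrel2 in the frame of basket between -0.07 and 0.07 m and z of barrel2 in the frame of basket between -0.006 and 0.056 m and x of bail_mid in the frame of saddle between -0.016 and 0.016 m and y of bail_mid in the frame of saddle between -0.03 and 0.03 m and z of bail_mid in the frame of saddle between -0.004 and 0.01 m and value of joint bail between 1 and 2.14 rad and angle between basket's own z axis and vertical below 0.5 rad and height (world z) of basket above 0.09 m and x of tray in the frame of stand above -0.005 m and z of tray in the frame of stand below 0.005 m and angle between the x axis of tray and the x axis of stand, either way round below 0.06 rad and y of tray in the frame of stand between -0.004 and 0.004 m and contact force between the fingers and basket below 0.2 N and value of joint valve below 0.45 rad), for 0.3 s.
3. the valve lever is at half open (value of joint valve between 0.68 and 0.89 rad), for 0.2 s.
At the end, for the whole second after the job is handed in: Every spare present lies inside the basket; the basket hangs by its bail, bar in the hook's saddle (within 16 mm fore and aft, 30 mm sideways), nearly at rest; the tray is home within 5 mm of its stop; the valve lever is at 45 degrees, within 6 degrees (all of step 3 and x of wheel1 in the frame of basket between -0.055 and 0.055 m and y of wheel1 in the frame of basket between -0.07 and 0.07 m and z of wheel1 in the frame of basket between -0.006 and 0.056 m and x of wheel2 in the frame of basket between -0.055 and 0.055 m and y of wheel2 in the frame of basket between -0.07 and 0.07 m and z of wheel2 in the frame of basket between -0.006 and 0.056 m and x of wheel3 in the frame of basket between -0.055 and 0.055 m and y of wheel3 in the frame of basket between -0.07 and 0.07 m and z of wheel3 in the frame of basket between -0.006 and 0.056 m and x of barrel1 in the frame of basket between -0.055 and 0.055 m and y of barrel1 in the frame of basket between -0.07 and 0.07 m and z of barrel1 in the frame of basket between -0.006 and 0.056 m and x of barrel2 in the frame of basket between -0.055 and 0.055 m and y of barrel2 in the frame of basket between -0.07 and 0.07 m and z of barrel2 in the frame of basket between -0.006 and 0.056 m and x of bail_mid in the frame of saddle between -0.016 and 0.016 m and y of bail_mid in the frame of saddle between -0.03 and 0.03 m and z of bail_mid in the frame of saddle between -0.004 and 0.01 m and value of joint bail between 1 and 2.14 rad and angle between basket's own z axis and vertical below 0.5 rad and height (world z) of basket above 0.09 m and x of tray in the frame of stand above -0.005 m and z of tray in the frame of stand below 0.005 m and angle between the x axis of tray and the x axis of stand, either way round below 0.06 rad and y of tray in the frame of stand between -0.004 and 0.004 m and linear speed of basket below 0.06 m/s and linear speed of tray below 0.03 m/s); the robot touches nothing.
It fails at once if the motorcycle, oil can, pliers or screw jar is shifted by more than 30 mm (distance of any of motorcycle, oilcan, pliers, screwjar from where it was at the start of the episode above 0.03 m).
It fails at once if the basket is tipped over (angle between basket's own z axis and vertical above 1 rad).
Of wheel1, wheel2, wheel3, barrel1, barrel2 only 2 to 4 are there at a start; the rules pass over those that are not, and their reading is None.
At some moment in a run one of wheel1, wheel2, wheel3, barrel1, barrel2, tray may be knocked a few centimetres aside while the robot is not near it.
It also fails if it takes over 210 s, if anything falls off the work surface, if the arm or the gripper's body presses on something with over 40 N, if the wrist force passes 120 N, or if a joint passes its speed limit or range.

## Working session

There is one attempt and no reset: what is moved stays moved. The work goes in short steps, Python scripts to look and compute and a shell command to move; the robot and the scene stay as the last step left them, time stands still between calls to the robot, and variables do not carry over. Pictures are saved under pics/ and viewed, and the job is handed in when it is done.

```bash
mkdir -p pics; ls; cat > h.py <<'E'
import numpy as np, cv2
from rig import env
def snap(name,fn,crop=None,scale=1):
    im=env.camera(name); im=np.ascontiguousarray(im[:,:,::-1])
    cv2.imwrite('pics/raw_'+fn+'.png',im)
    if crop: x0,y0,x1,y1=crop; im=im[y0:y1,x0:x1]
    if scale!=1: im=cv2.resize(im,None,fx=scale,fy=scale,interpolation=cv2.INTER_CUBIC)
    cv2.imwrite('pics/'+fn+'.png',im)
def crop(fn,out,c,scale):
    im=cv2.imread('pics/raw_'+fn+'.png');x0,y0,x1,y1=c
    cv2.imwrite('pics/'+out+'.png',cv2.resize(im[y0:y1,x0:x1],None,fx=scale,fy=scale,interpolation=cv2.INTER_CUBIC))
def ray(name,u,v):
    c=env.get_calibration(name);K=np.array(c['K']);T=np.array(c['T'])
    d=np.linalg.inv(K)@[u,v,1];d=np.array([d[0],-d[1],-d[2]])
    return T[:3,3],T[:3,:3]@d
def pt(name,u,v,z=0):
    o,d=ray(name,u,v);return o+d*(z-o[2])/d[2]
def proj(name,p):
    c=env.get_calibration(name);K=np.array(c['K']);T=np.array(c['T'])
    q=T[:3,:3].T@(np.array(p)-T[:3,3]);q=np.array([q[0],-q[1],-q[2]]);q=K@q;return q[:2]/q[2]
E
python3 - <<'E'
from h import *
np.set_printoptions(precision=4,suppress=True)
print(env.tips_ahead)
s=env.sense();print(s)
for n in('scene','top'):
    print(env.get_calibration(n)); snap(n,n+'0')
E
```

```text
pics
0.0881
{'clock': 0.0, 'joint_positions': array([-68.2395,  26.8365,  -0.6627,  91.8795,   0.3445,  61.3868,
        -3.2238]), 'qvel': array([-0.0104,  0.0262, -0.084 ,  0.0255,  0.0034, -0.0099, -0.0385]), 'joint_efforts': array([  0.0002, -52.057 ,  -0.012 , -24.374 ,  -0.0566,   0.0174,
         0.0001]), 'position': array([0.2666, 0.5923, 0.3017]), 'tool_rot': array([[-0.9119,  0.4104, -0.0006],
       [ 0.4104,  0.9119, -0.0017],
       [-0.0002, -0.0018, -1.    ]]), 'force': array([-0.2617,  0.4945, -0.0736]), 'wrist_torque': array([-0.0258, -0.03  ,  0.0361]), 'width': 0.09191388164528287}
{'K': array([[399.7441,   0.    , 278.1164],
       [  0.    , 399.7441, 211.9094],
       [  0.    ,   0.    ,   1.    ]]), 'T': array([[ 0.3362, -0.7718,  0.5398,  1.0676],
       [ 0.9417,  0.2685, -0.2027, -0.1578],
       [ 0.0115,  0.5765,  0.817 ,  0.9712],
       [ 0.    ,  0.    ,  0.    ,  1.    ]])}
{'K': array([[420.1724,   0.    , 277.8886],
       [  0.    , 420.1724, 211.7321],
       [  0.    ,   0.    ,   1.    ]]), 'T': array([[ 0.0145,  0.9819, -0.189 ,  0.3621],
       [-0.9997,  0.0101, -0.0243,  0.0099],
       [-0.0219,  0.1893,  0.9817,  1.2528],
       [ 0.    ,  0.    ,  0.    ,  1.    ]])}
```

View pics/scene0.png

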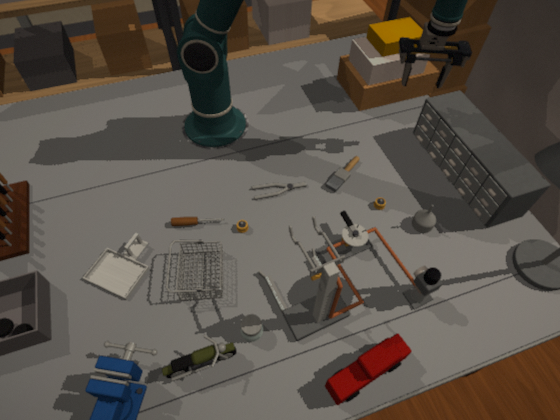

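View pics/top0.png

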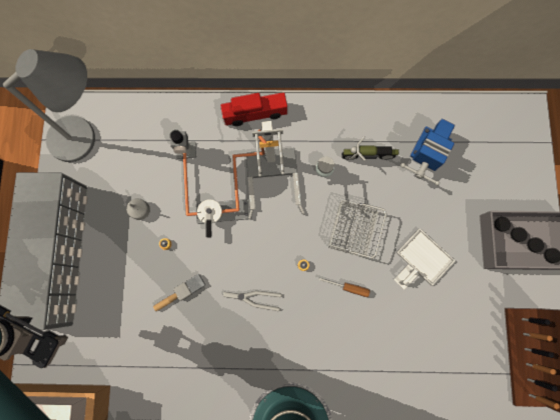

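The scene view shows two brass barrels, near (241,226) and (380,203). The basket is at (193,270), the tray at (115,272), and the stand at (330,285) with the valve at (355,235). There's also something orange at the hook. I'll zoom in.

```bash
python3 - <<'E'
from h import *
crop('top0','t_stand',(140,90,340,260),4)
crop('top0','t_bask',(290,180,470,310),4.4)
crop('scene0','s_stand',(230,180,450,340),3.6)
crop('scene0','s_bask',(70,200,270,350),4)
E
```

```text
(no output)
```

View pics/t_stand.png

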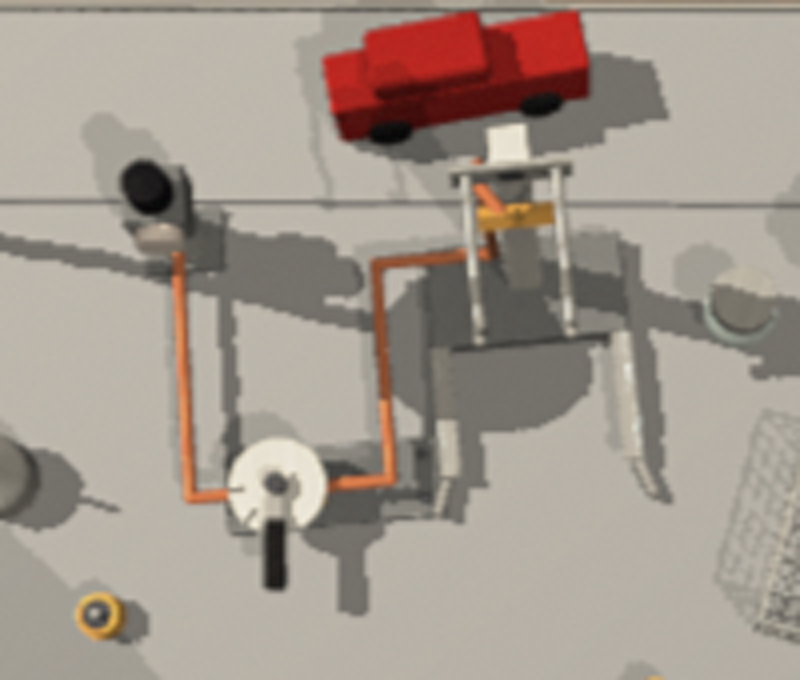

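View pics/t_bask.png

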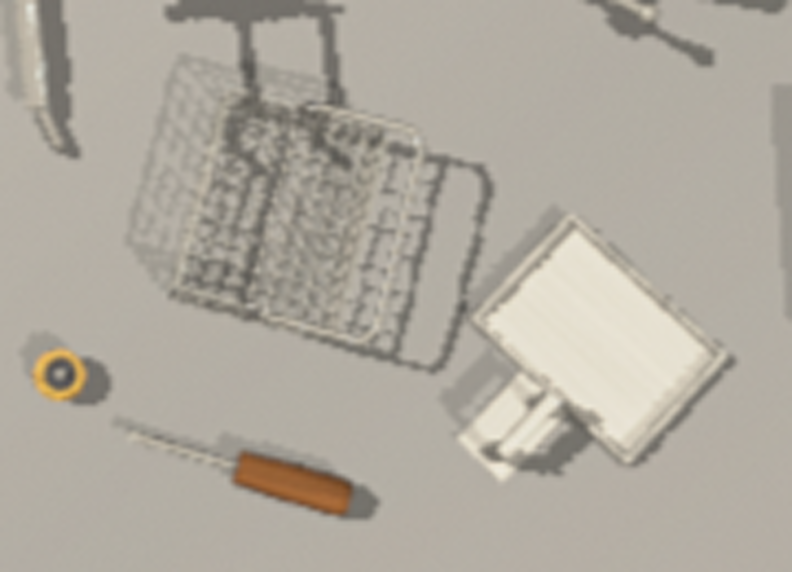

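View pics/s_stand.png

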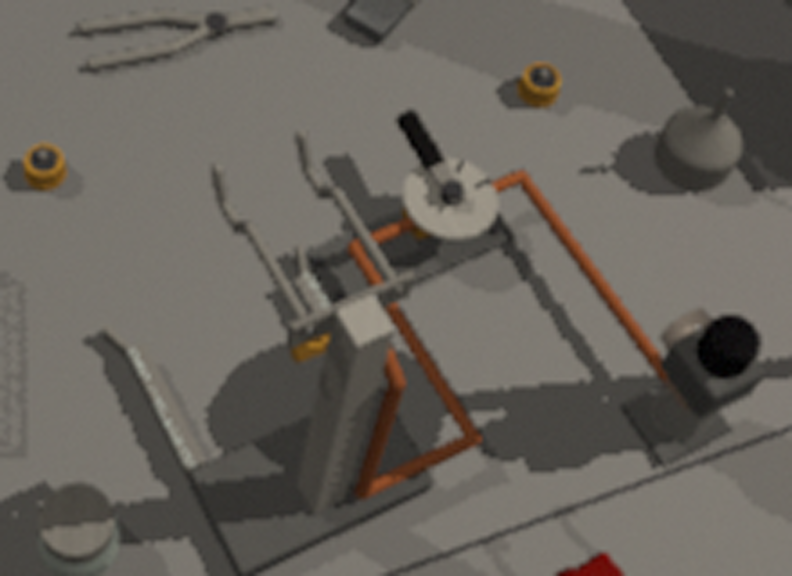

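View pics/s_bask.png

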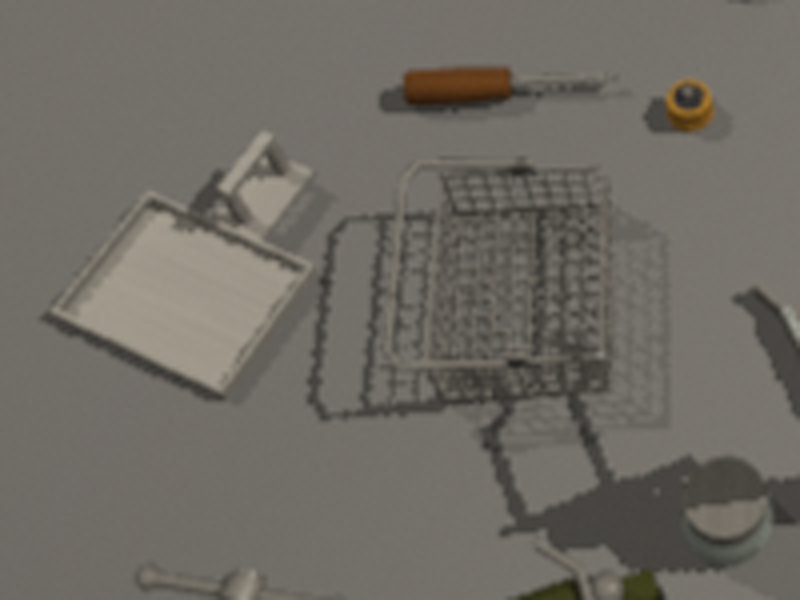

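```bash
python3 - <<'E'
from h import *
np.set_printoptions(precision=4,suppress=True)
def f(c,o,s): return (c[0]/s+o[0]-0.0,c[1]/s+o[1])
TB=lambda *c:f(c,(290,180),4.4); SB=lambda *c:f(c,(70,200),4)
TS=lambda *c:f(c,(140,90),4); SS=lambda *c:f(c,(230,180),3.6)
def tri(a,b):
    o1,d1=ray('top',*a);o2,d2=ray('scene',*b)
    d1/=np.linalg.norm(d1);d2/=np.linalg.norm(d2)
    A=np.array([d1,-d2]).T;t=np.linalg.lstsq(A,o2-o1,rcond=None)[0]
    p,q=o1+d1*t[0],o2+d2*t[1];return (p+q)/2,np.linalg.norm(p-q)
print('barrelA top',pt('top',*TB(60,373),.027),'scene',pt('scene',*SB(690,96),.027))
print('barrelB top',pt('top',*TS(98,613),.027),'scene',pt('scene',*SS(543,75),.027))
print('pivots T',pt('top',*TB(265,312),.056),pt('top',*TB(310,105),.056))
print('pivots S',pt('scene',*SB(520,165),.056),pt('scene',*SB(518,362),.056))
print('bar T',pt('top',*TB(420,150),.056),pt('top',*TB(375,335),.056))
print('bar S',pt('scene',*SB(402,195),.056),pt('scene',*SB(387,350),.056))
print('tray T',*[pt('top',*TB(*c),.012) for c in((572,212),(733,355),(630,465),(470,320))])
print('tray S',*[pt('scene',*SB(*c),.012) for c in((150,195),(315,265),(222,397),(50,315))])
print('tipL',tri(TS(480,342),SS(300,138)),'tipR',tri(TS(572,330),SS(215,170)))
print('valve',tri(TS(275,485),SS(452,192)),'lever',tri(TS(274,555),SS(420,140)))
print('tray handle',pt('top',*TB(525,432),.048),pt('scene',*SB(245,160),.048))
E
```

```text
barrelA top [ 0.4423 -0.0367  0.027 ] scene [ 0.4501 -0.0327  0.027 ]
barrelB top [0.5    0.3731 0.027 ] scene [0.506  0.3771 0.027 ]
pivots T [ 0.4813 -0.1676  0.056 ] [ 0.6182 -0.1996  0.056 ]
pivots S [ 0.4846 -0.1589  0.056 ] [ 0.6219 -0.1924  0.056 ]
bar T [ 0.5887 -0.2707  0.056 ] [ 0.4674 -0.2378  0.056 ]
bar S [ 0.4816 -0.237   0.056 ] [ 0.5875 -0.2665  0.056 ]
tray T [ 0.5556 -0.3814  0.012 ] [ 0.461  -0.4826  0.012 ] [ 0.3882 -0.4109  0.012 ] [ 0.482  -0.3103  0.012 ]
tray S [ 0.3966 -0.4033  0.012 ] [ 0.4876 -0.3056  0.012 ] [ 0.5619 -0.376   0.012 ] [ 0.4672 -0.4741  0.012 ]
tipL (array([0.642 , 0.0809, 0.2661]), np.float64(0.0035092580999543177)) tipR (array([0.6488, 0.0246, 0.2698]), np.float64(0.00286102656492518))
valve (array([0.5942, 0.2447, 0.048 ]), np.float64(0.004477749134894183)) lever (array([0.5423, 0.2429, 0.047 ]), np.float64(0.00387184234547831))
tray handle [ 0.4073 -0.3332  0.048 ] [ 0.4151 -0.3315  0.048 ]
```

```bash
cat >> h.py <<'E'
def plan(x,y,z,psi=None,n=8):
    """target GRASP point (69mm ahead of TCP), vertical tool, psi=angle of tool y axis in world (deg, mod 180)"""
    s=env.sense();R=np.array(s['tool_rot']);p=np.array(s['position'])
    cur=np.degrees(np.arctan2(R[1,1],R[0,1]))
    g=p+R[:,2]*.069
    d=np.array([x,y,z])-g
    print('t %.2f grasp'%s['clock'],np.round(g,4),'psi %.2f'%cur,'width %.4f'%s['width'],'F',np.round(s['force'],2),'j',np.round(s['joint_positions'],0))
    print(' tilt z',np.round(R[:,2],4))
    def loc(ps):
        c,sn=np.cos(np.radians(ps)),np.sin(np.radians(ps)) # tool y=(c,s,0), z=(0,0,-1), x=y×z
        Y=np.array([c,sn,0]);Z=np.array([0,0,-1.]);X=np.cross(Y,Z);return np.array([X@d,Y@d,Z@d])*1e3
    print(' dp total before turning (mm)',np.round(loc(cur),1))
    if psi is not None:
        a=(psi-cur+90)%180-90
        print(' turn about tool z total',round(-a,2),'alt',round(-(a-180 if a>0 else a+180),2),' dp after turning',np.round(loc(psi),1))
E
python3 -c "
from h import *
plan(.503,.375,.15)"
```

```text
t 0.10 grasp [0.2666 0.5923 0.2328] psi 65.77 width 0.0917 F [-0.01  0.24 -0.81] j [-68.  27.  -1.  92.   0.  61.  -3.]
 tilt z [-5.0e-04 -1.5e-03 -1.0e+00]
 dp total before turning (mm) [-304.8 -101.1   82.8]
```

```bash
python3 -m inch '[{"dp":[-50,-16,13],"rotation":[0,0,0],"jaw":75},{"dp":[-50,-17,13],"rotation":[0,0,0],"jaw":75},{"dp":[-50,-17,13],"rotation":[0,0,0],"jaw":75},{"dp":[-50,-17,13],"rotation":[0,0,0],"jaw":75},{"dp":[-50,-17,13],"rotation":[0,0,0],"jaw":75},{"dp":[-55,-17,13],"rotation":[0,0,0],"jaw":75},{"dp":[0,0,5],"rotation":[0,0,0],"jaw":75},{"dp":[0,0,0],"rotation":[0,0,0],"jaw":75}]'
python3 - <<'E'
from h import *
plan(.503,.375,.022)
snap('top','t1');snap('scene','s1')
crop('t1','t1c',(100,150,300,300),4)
crop('s1','s1c',(280,130,480,280),4)
E
```

```text
clock: 1.1
position: [0.5028, 0.3755, 0.2189]
tool_rot: [[-0.912, 0.411, -0.002], [0.411, 0.912, -0.001], [0.001, -0.001, -1.0]]
force: [-0.5, -0.1, 0.3]
width: 0.0685
t 1.10 grasp [0.5027 0.3755 0.1499] psi 65.76 width 0.0685 F [-0.5  -0.15  0.34] j [-42.  30.   3.  99.  -2.  51.  28.]
 tilt z [-1.7e-03 -5.0e-04 -1.0e+00]
 dp total before turning (mm) [ -0.5  -0.3 127.9]
```

View pics/t1c.png

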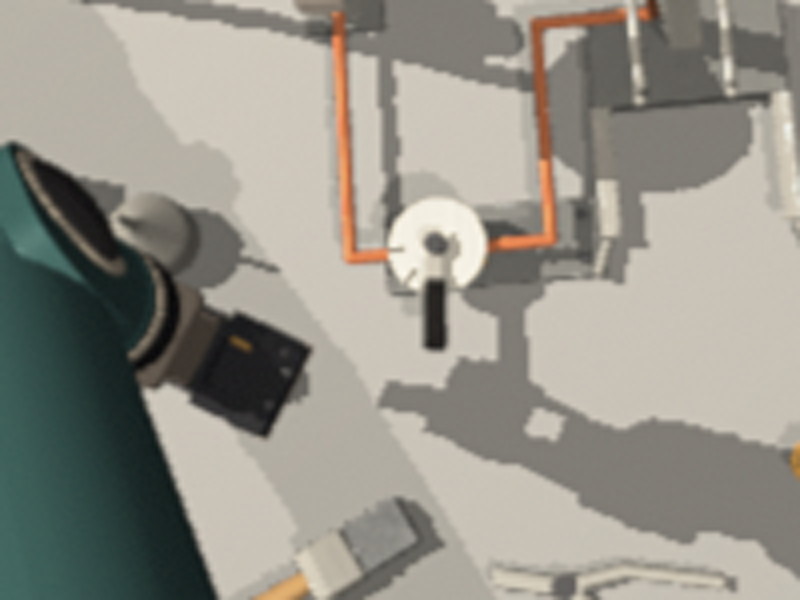

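View pics/s1c.png

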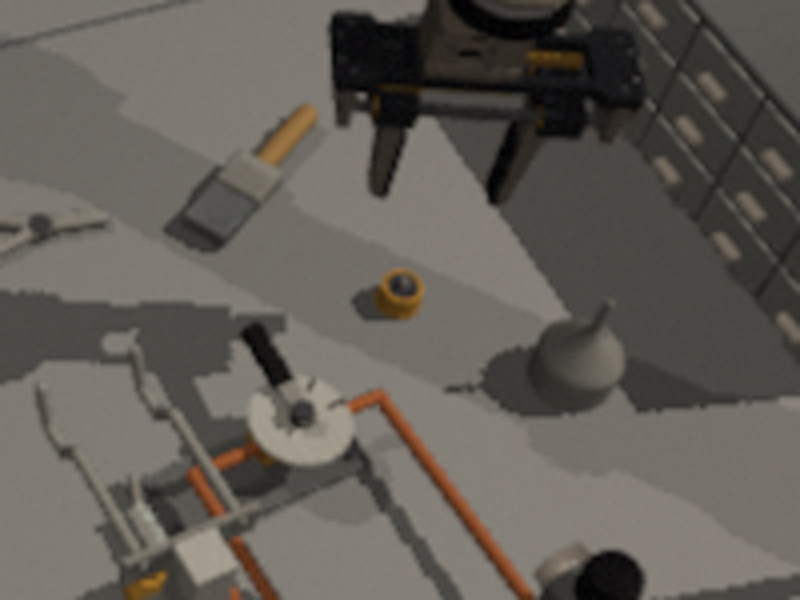

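View pics/raw_s1.png

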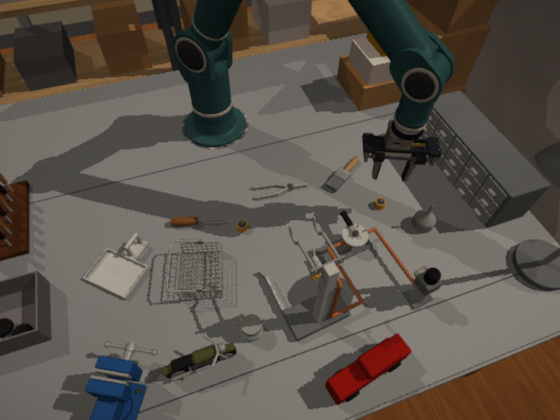

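```bash
python3 - <<'E'
from h import *
np.set_printoptions(precision=4,suppress=True)
print(proj('scene',[.5027,.3755,.131]), 'seen ~ (389.4,179)')
for sg in(1,-1):
    print(proj('scene',np.array([.5027,.3755,.131])+sg*np.array([.41,.912,0])*.0345))
print('oilcan S',pt('scene',280+580/4,130+400/4,0),'T',pt('top',100+165/4,150+260/4,0),'spout',pt('scene',280+608/4,130+302/4,.095),pt('top',100+122/4,150+210/4,.095))
E
```

```text
[388.1263 177.44  ] seen ~ (389.4,179)
[400.7679 178.2991]
[375.5135 176.5829]
oilcan S [0.6262 0.4634 0.    ] T [0.5888 0.4582 0.    ] spout [0.6066 0.4634 0.095 ] [0.6074 0.4578 0.095 ]
```

```bash
python3 - <<'E'
from h import *
crop('s1','s1d',(355,120,455,220),8)
E
```

```text
(no output)
```

View pics/s1d.png

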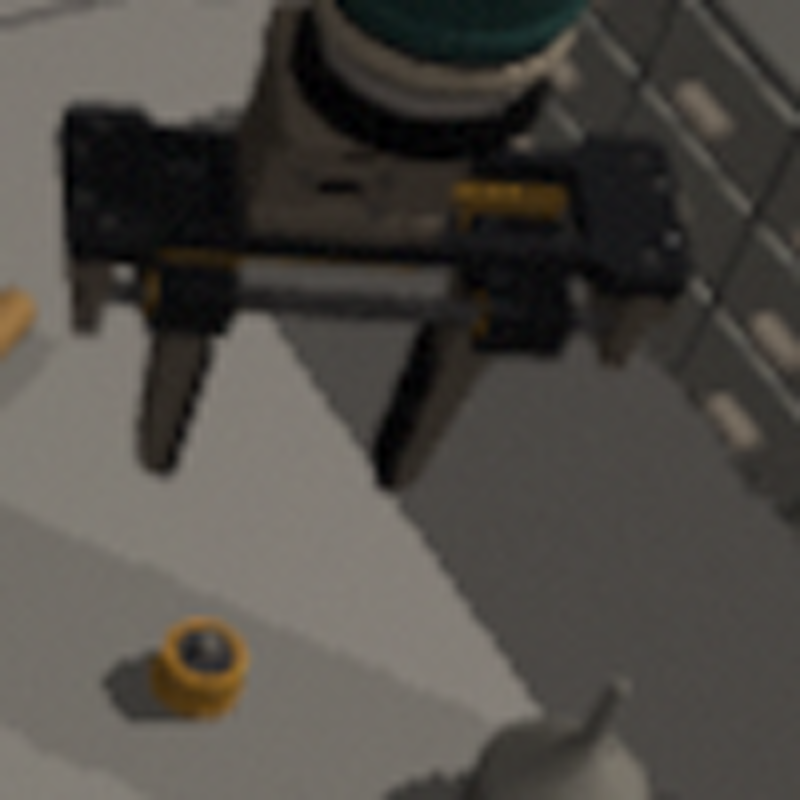

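```bash
python3 -m inch '[{"dp":[0,0,12],"rotation":[0,0,-9],"jaw":70},{"dp":[0,0,12],"rotation":[0,0,-9],"jaw":70},{"dp":[0,0,12],"rotation":[0,0,-9],"jaw":70},{"dp":[0,0,12],"rotation":[0,0,-9],"jaw":70},{"dp":[0,0,12],"rotation":[0,0,-9],"jaw":70},{"dp":[0,0,12],"rotation":[0,0,-9],"jaw":70},{"dp":[0,0,10],"rotation":[0,0,0],"jaw":70},{"dp":[0,0,0],"rotation":[0,0,0],"jaw":70}]'
python3 - <<'E'
from h import *
plan(.503,.375,.022,120)
snap('scene','s2',(330,150,430,250),8)
E
```

```text
clock: 2.2
position: [0.5026, 0.376, 0.1372]
tool_rot: [[-0.869, -0.495, -0.001], [-0.495, 0.869, -0.0], [0.001, 0.0, -1.0]]
force: [0.4, -0.4, -0.6]
width: 0.0642
t 2.20 grasp [0.5026 0.376  0.0682] psi 119.70 width 0.0642 F [ 0.41 -0.35 -0.56] j [-33.  37.  -9. 101.   8.  43.  73.]
 tilt z [-9.e-04 -5.e-04 -1.e+00]
 dp total before turning (mm) [ 0.1 -1.1 46.2]
 turn about tool z total -0.3 alt 179.7  dp after turning [ 0.1 -1.1 46.2]
```

View pics/s2.png

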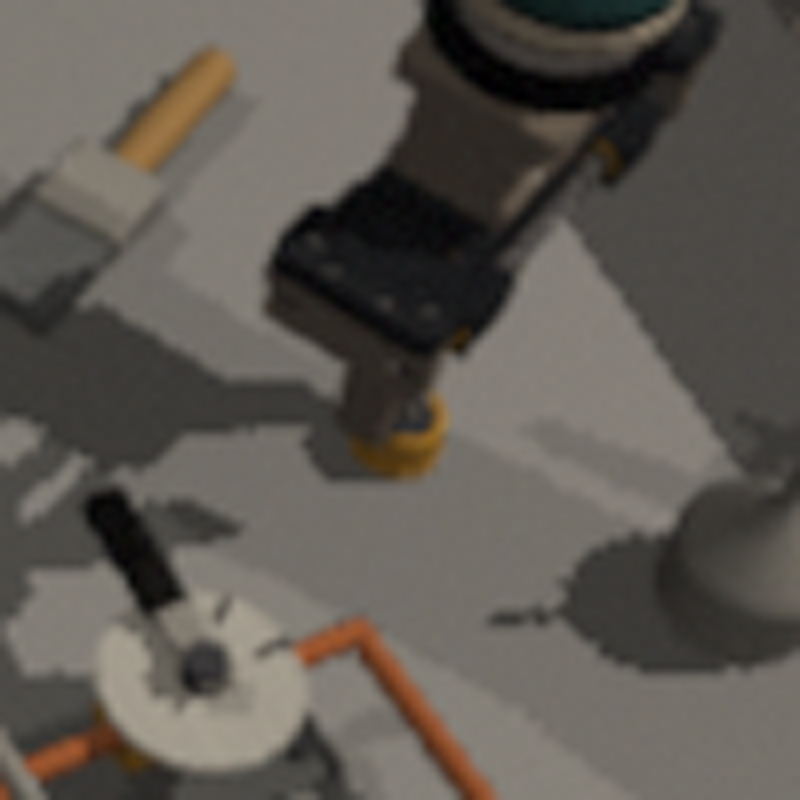

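The fingers straddle barrel B at crop (400,440), so I'll descend, grip and lift.

```bash
python3 -m inch '[{"dp":[0,-1,16],"rotation":[0,0,0],"jaw":70},{"dp":[0,0,16],"rotation":[0,0,0],"jaw":70},{"dp":[0,0,14],"rotation":[0,0,0],"jaw":70},{"dp":[0,0,0],"rotation":[0,0,0],"jaw":20},{"dp":[0,0,0],"rotation":[0,0,0],"jaw":20},{"dp":[0,0,0],"rotation":[0,0,0],"jaw":20},{"dp":[0,0,0],"rotation":[0,0,0],"jaw":20},{"dp":[0,0,0],"rotation":[0,0,0],"jaw":20}]' 20
python3 -m inch '[{"dp":[0,0,-10],"rotation":[0,0,0],"jaw":20},{"dp":[0,0,-30],"rotation":[0,0,0],"jaw":20},{"dp":[0,0,-40],"rotation":[0,0,0],"jaw":20},{"dp":[0,0,-40],"rotation":[0,0,0],"jaw":20},{"dp":[0,0,-30],"rotation":[0,0,0],"jaw":20},{"dp":[0,0,-20],"rotation":[0,0,0],"jaw":20},{"dp":[0,0,0],"rotation":[0,0,0],"jaw":20},{"dp":[0,0,0],"rotation":[0,0,0],"jaw":20}]'
python3 - <<'E'
from h import *
plan(.555,-.145,.17,76.6)
snap('scene','s3'); snap('top','t3')
E
```

```text
clock: 3.25
position: [0.504, 0.3748, 0.0921]
tool_rot: [[-0.868, -0.497, 0.001], [-0.497, 0.868, 0.0], [-0.001, 0.0, -1.0]]
force: [0.4, -0.7, 1.8]
width: 0.0313
clock: 4.25
position: [0.5034, 0.3741, 0.2604]
tool_rot: [[-0.868, -0.497, -0.002], [-0.497, 0.868, -0.001], [0.002, -0.0, -1.0]]
force: [-0.2, -0.4, -0.9]
width: 0.0311
t 4.25 grasp [0.5033 0.374  0.1914] psi 119.77 width 0.0311 F [-0.18 -0.42 -0.88] j [-32.  28. -11.  97.   6.  56.  75.]
 tilt z [-0.0016 -0.0014 -1.    ]
 dp total before turning (mm) [ 212.8 -476.2   21.4]
 turn about tool z total 43.17 alt -136.83  dp after turning [-170.5 -492.9   21.4]
```

View pics/s3.png

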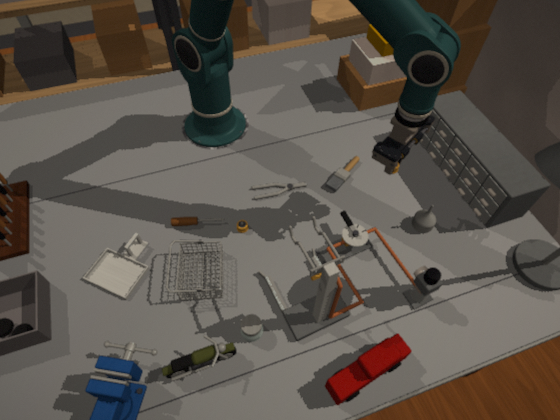

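View pics/t3.png

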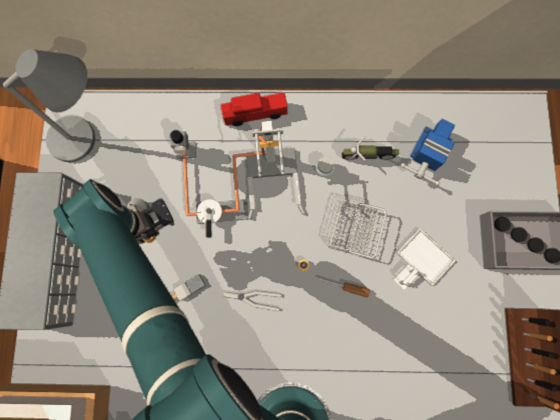

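```bash
python3 -m inch '[{"dp":[0,0,0],"rotation":[0,0,10.7],"jaw":20},{"dp":[0,0,0],"rotation":[0,0,10.7],"jaw":20},{"dp":[0,0,0],"rotation":[0,0,10.7],"jaw":20},{"dp":[0,0,0],"rotation":[0,0,10.7],"jaw":20},{"dp":[0,0,0],"rotation":[0,0,0],"jaw":20},{"dp":[0,0,0],"rotation":[0,0,0],"jaw":20},{"dp":[0,0,0],"rotation":[0,0,0],"jaw":20},{"dp":[0,0,0],"rotation":[0,0,0],"jaw":20}]'
python3 - <<'E'
from h import *
plan(.520,-.1725,.17,76.6)
E
```

```text
clock: 5.35
position: [0.504, 0.3745, 0.2616]
tool_rot: [[-0.974, 0.225, -0.0], [0.225, 0.974, 0.0], [0.0, 0.0, -1.0]]
force: [-0.4, 0.9, 0.4]
width: 0.0313
t 5.35 grasp [0.504  0.3745 0.1926] psi 77.01 width 0.0313 F [-0.42  0.87  0.39] j [-39.  27.  -1.  97.   1.  56.  37.]
 tilt z [-1.e-04  0.e+00 -1.e+00]
 dp total before turning (mm) [-138.6 -529.4   22.6]
 turn about tool z total 0.41 alt -179.59  dp after turning [-142.3 -528.4   22.6]
```

```bash
python3 -m inch '[{"dp":[-12,-44,0],"rotation":[0,0,0],"jaw":20},{"dp":[-12,-45,0],"rotation":[0,0,0],"jaw":20},{"dp":[-12,-45,0],"rotation":[0,0,0],"jaw":20},{"dp":[-12,-45,0],"rotation":[0,0,0],"jaw":20},{"dp":[-12,-45,0],"rotation":[0,0,0],"jaw":20},{"dp":[-12,-45,0],"rotation":[0,0,0],"jaw":20},{"dp":[-12,-45,0],"rotation":[0,0,0],"jaw":20},{"dp":[-12,-45,0],"rotation":[0,0,0],"jaw":20}]'
python3 -m inch '[{"dp":[-12,-45,5],"rotation":[0,0,0],"jaw":20},{"dp":[-12,-45,5],"rotation":[0,0,0],"jaw":20},{"dp":[-12,-45,6],"rotation":[0,0,0],"jaw":20},{"dp":[-8,-34,6],"rotation":[0,0,0],"jaw":20},{"dp":[0,0,0],"rotation":[0,0,0],"jaw":20},{"dp":[0,0,0],"rotation":[0,0,0],"jaw":20},{"dp":[0,0,0],"rotation":[0,0,0],"jaw":20},{"dp":[0,0,0],"rotation":[0,0,0],"jaw":20}]'
python3 - <<'E'
from h import *
plan(.520,-.1725,.025,76.6)
snap('scene','s4',(100,150,300,300),4); snap('top','t4',(270,160,470,310),4)
E
```

```text
clock: 6.35
position: [0.5165, 0.0017, 0.262]
tool_rot: [[-0.974, 0.225, 0.001], [0.225, 0.974, 0.0], [-0.001, 0.0, -1.0]]
force: [0.1, 0.1, -1.0]
width: 0.0315
clock: 7.35
position: [0.5216, -0.1702, 0.2399]
tool_rot: [[-0.975, 0.224, 0.0], [0.224, 0.975, 0.0], [-0.0, 0.0, -1.0]]
force: [0.2, -0.7, -0.3]
width: 0.0313
t 7.35 grasp [ 0.5216 -0.1702  0.1709] psi 77.08 width 0.0313 F [ 0.22 -0.75 -0.29] j [  7.  21.  10. 110.  -5.  49.  96.]
 tilt z [ 5.e-04  3.e-04 -1.e+00]
 dp total before turning (mm) [  1.1  -2.6 145.9]
 turn about tool z total 0.48 alt -179.52  dp after turning [  1.   -2.6 145.9]
```

View pics/s4.png

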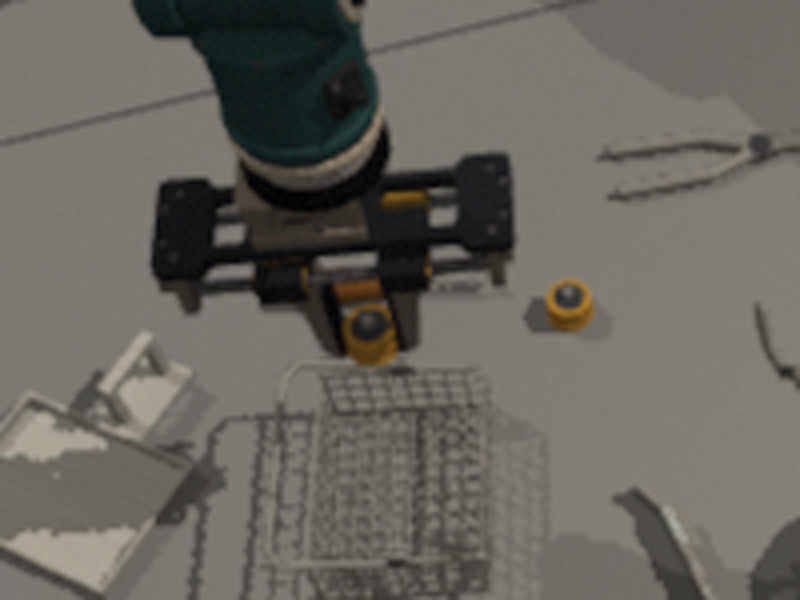

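View pics/t4.png

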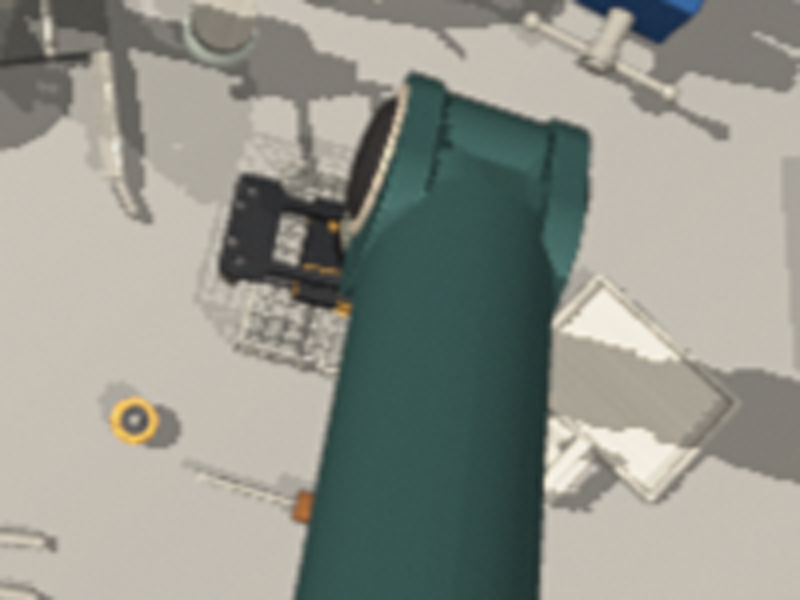

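```bash
python3 -m inch '[{"dp":[1,-3,20],"rotation":[0,0,0],"jaw":20},{"dp":[0,0,25],"rotation":[0,0,0],"jaw":20},{"dp":[0,0,25],"rotation":[0,0,0],"jaw":20},{"dp":[0,0,25],"rotation":[0,0,0],"jaw":20},{"dp":[0,0,25],"rotation":[0,0,0],"jaw":20},{"dp":[0,0,15],"rotation":[0,0,0],"jaw":20},{"dp":[0,0,8],"rotation":[0,0,0],"jaw":20},{"dp":[0,0,0],"rotation":[0,0,0],"jaw":20}]'
python3 -m inch '[{"dp":[0,0,0],"rotation":[0,0,0],"jaw":50},{"dp":[0,0,0],"rotation":[0,0,0],"jaw":50},{"dp":[0,0,-15],"rotation":[0,0,0],"jaw":50},{"dp":[0,0,-25],"rotation":[0,0,0],"jaw":50},{"dp":[0,0,-25],"rotation":[0,0,0],"jaw":50},{"dp":[0,0,-25],"rotation":[0,0,0],"jaw":50},{"dp":[0,0,-25],"rotation":[0,0,0],"jaw":50},{"dp":[0,0,-15],"rotation":[0,0,0],"jaw":50}]'
python3 - <<'E'
from h import *
plan(.446,-.035,.15,76.6)
snap('scene','s5',(100,150,300,300),4); snap('top','t5',(270,160,470,310),4)
E
```

```text
clock: 8.45
position: [0.5197, -0.174, 0.0966]
tool_rot: [[-0.974, 0.225, -0.0], [0.225, 0.974, 0.0], [0.0, 0.0, -1.0]]
force: [0.1, -0.2, -0.5]
width: 0.0315
clock: 9.45
position: [0.5201, -0.1742, 0.2291]
tool_rot: [[-0.974, 0.226, 0.003], [0.226, 0.974, -0.001], [-0.003, 0.0, -1.0]]
force: [1.2, -0.4, -0.3]
width: 0.046
t 9.45 grasp [ 0.5203 -0.1743  0.1601] psi 76.96 width 0.0460 F [ 1.16 -0.38 -0.3 ] j [  7.  22.  10. 111.  -5.  48.  96.]
 tilt z [ 2.9e-03 -6.0e-04 -1.0e+00]
 dp total before turning (mm) [103.8 118.9  10.1]
 turn about tool z total 0.36 alt -179.64  dp after turning [104.5 118.3  10.1]
```

View pics/s5.png

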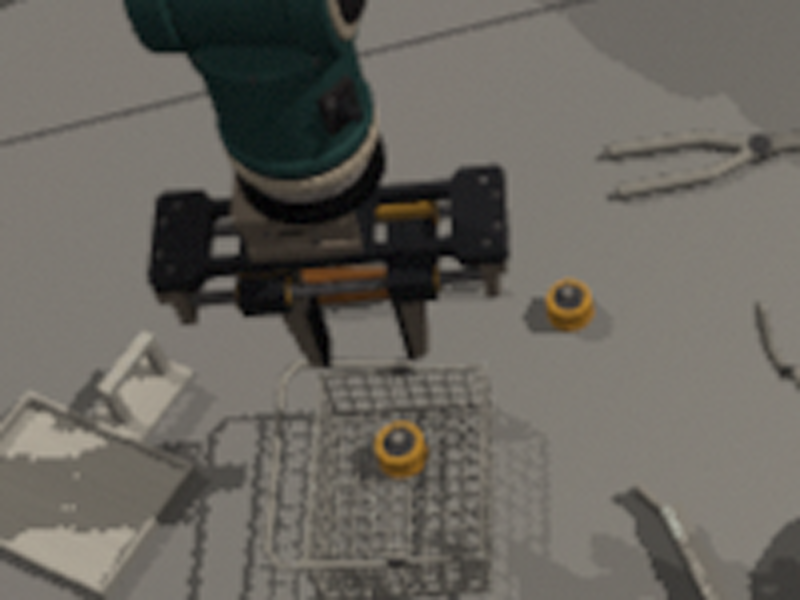

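```bash
python3 - <<'E'
from h import *
print(pt('top',290+115/4.4,180+420/4.4,.005),pt('scene',70+610/4,200+80/4,.005), pt('scene',100+569/4,150+292/4,.027))
E
```

```text
[ 0.41309291 -0.07422307  0.005     ] [ 0.40324577 -0.0806971   0.005     ] [ 0.4466599  -0.03240041  0.027     ]
```

```bash
python3 -m inch '[{"dp":[35,40,0],"rotation":[0,0,0],"jaw":60},{"dp":[35,40,0],"rotation":[0,0,0],"jaw":60},{"dp":[34,39,0],"rotation":[0,0,0],"jaw":60},{"dp":[0,0,15],"rotation":[0,0,-8.3],"jaw":60},{"dp":[0,0,20],"rotation":[0,0,-8.3],"jaw":60},{"dp":[0,0,20],"rotation":[0,0,-8.3],"jaw":60},{"dp":[0,0,20],"rotation":[0,0,-8.3],"jaw":60},{"dp":[0,0,10],"rotation":[0,0,0],"jaw":60}]'
python3 - <<'E'
from h import *
plan(.446,-.034,.022,110)
snap('scene','s6',(180,160,300,260),6); snap('top','t6',(270,160,470,310),4)
E
```

```text
clock: 10.55
position: [0.4442, -0.0347, 0.1403]
tool_rot: [[-0.939, -0.343, -0.003], [-0.343, 0.939, 0.0], [0.002, 0.001, -1.0]]
force: [0.3, 0.1, -0.2]
width: 0.0552
t 10.55 grasp [ 0.4441 -0.0347  0.0713] psi 110.07 width 0.0552 F [ 0.32  0.14 -0.19] j [  0.  23.  -0. 126.   0.  31. 110.]
 tilt z [-2.6e-03  3.0e-04 -1.0e+00]
 dp total before turning (mm) [-2.  -0.  49.3]
 turn about tool z total 0.07 alt -179.93  dp after turning [-2.  -0.  49.3]
```

View pics/s6.png

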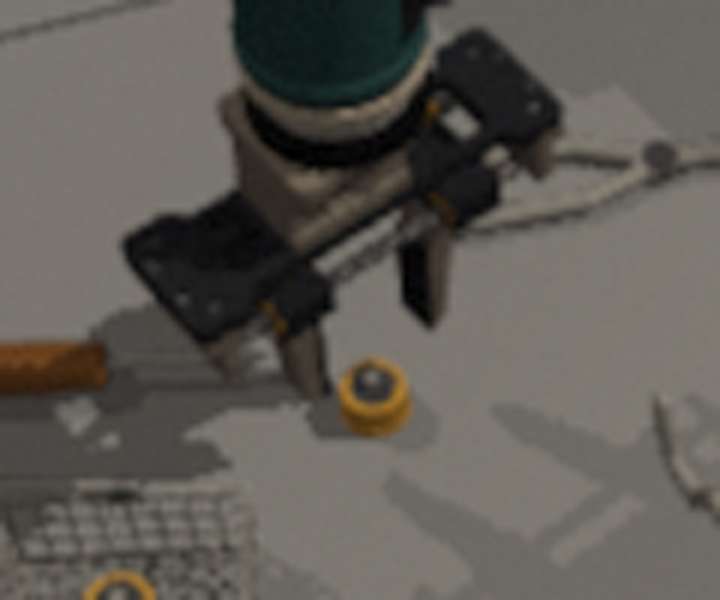

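```bash
python3 -m inch '[{"dp":[-2,0,16],"rotation":[0,0,0],"jaw":60},{"dp":[0,0,17],"rotation":[0,0,0],"jaw":60},{"dp":[0,0,16],"rotation":[0,0,0],"jaw":60},{"dp":[0,0,0],"rotation":[0,0,0],"jaw":20},{"dp":[0,0,0],"rotation":[0,0,0],"jaw":20},{"dp":[0,0,0],"rotation":[0,0,0],"jaw":20},{"dp":[0,0,0],"rotation":[0,0,0],"jaw":20},{"dp":[0,0,0],"rotation":[0,0,0],"jaw":20}]' 20
python3 -m inch '[{"dp":[0,0,-15],"rotation":[0,0,0],"jaw":20},{"dp":[0,0,-30],"rotation":[0,0,8.3],"jaw":20},{"dp":[0,0,-40],"rotation":[0,0,8.3],"jaw":20},{"dp":[0,0,-40],"rotation":[0,0,8.3],"jaw":20},{"dp":[0,0,-25],"rotation":[0,0,8.3],"jaw":20},{"dp":[0,0,0],"rotation":[0,0,0],"jaw":20},{"dp":[0,0,0],"rotation":[0,0,0],"jaw":20},{"dp":[0,0,0],"rotation":[0,0,0],"jaw":20}]'
python3 - <<'E'
from h import *
plan(.582,-.187,.17,76.6)
snap('scene','s7')
E
```

```text
clock: 11.65
position: [0.4473, -0.034, 0.0931]
tool_rot: [[-0.939, -0.345, 0.001], [-0.345, 0.939, 0.0], [-0.001, -0.0, -1.0]]
force: [0.1, -0.3, 1.8]
width: 0.0313
clock: 12.65
position: [0.4463, -0.034, 0.2417]
tool_rot: [[-0.975, 0.224, -0.002], [0.224, 0.975, -0.0], [0.002, -0.001, -1.0]]
force: [0.0, -0.0, -0.5]
width: 0.0313
t 12.65 grasp [ 0.4461 -0.034   0.1727] psi 77.04 width 0.0313 F [ 0.02 -0.04 -0.5 ] j [ -8.  12.   9. 123.  -3.  45.  80.]
 tilt z [-2.3e-03 -1.0e-04 -1.0e+00]
 dp total before turning (mm) [-166.7 -118.6    2.7]
 turn about tool z total 0.44 alt -179.56  dp after turning [-167.6 -117.4    2.7]
```

View pics/s7.png

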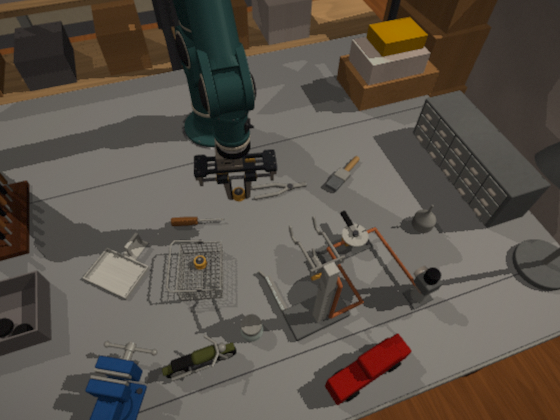

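```bash
python3 -m inch '[{"dp":[-30,-20,0],"rotation":[0,0,0],"jaw":20},{"dp":[-40,-28,0],"rotation":[0,0,0],"jaw":20},{"dp":[-40,-28,0],"rotation":[0,0,0],"jaw":20},{"dp":[-35,-25,0],"rotation":[0,0,0],"jaw":20},{"dp":[-22,-17,0],"rotation":[0,0,0],"jaw":20},{"dp":[0,0,0],"rotation":[0,0,0],"jaw":20},{"dp":[0,0,0],"rotation":[0,0,0],"jaw":20},{"dp":[0,0,0],"rotation":[0,0,0],"jaw":20}]'
python3 - <<'E'
from h import *
plan(.582,-.187,.028,76.6)
snap('scene','s8',(100,150,300,300),4)
E
```

```text
clock: 13.7
position: [0.5826, -0.1853, 0.2425]
tool_rot: [[-0.975, 0.224, -0.001], [0.224, 0.975, 0.001], [0.001, 0.001, -1.0]]
force: [-0.2, -0.1, -0.9]
width: 0.0316
t 13.70 grasp [ 0.5825 -0.1852  0.1735] psi 77.06 width 0.0316 F [-0.16 -0.05 -0.93] j [  5.  27.  12. 101.  -7.  53.  98.]
 tilt z [-8.e-04  9.e-04 -1.e+00]
 dp total before turning (mm) [ 1.000e-01 -1.800e+00  1.455e+02]
 turn about tool z total 0.46 alt -179.54  dp after turning [ 1.000e-01 -1.800e+00  1.455e+02]
```

View pics/s8.png

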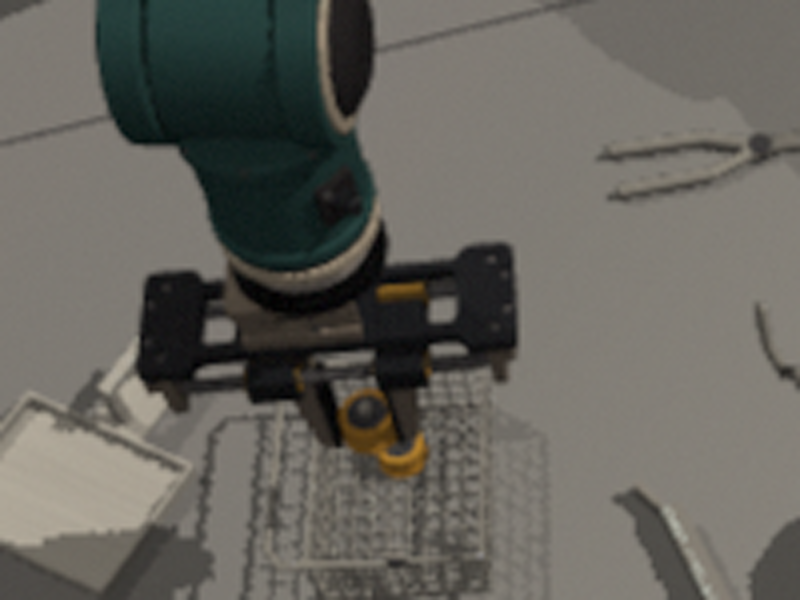

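```bash
python3 -m inch '[{"dp":[0,-2,20],"rotation":[0,0,0],"jaw":20},{"dp":[0,0,25],"rotation":[0,0,0],"jaw":20},{"dp":[0,0,25],"rotation":[0,0,0],"jaw":20},{"dp":[0,0,25],"rotation":[0,0,0],"jaw":20},{"dp":[0,0,25],"rotation":[0,0,0],"jaw":20},{"dp":[0,0,16],"rotation":[0,0,0],"jaw":20},{"dp":[0,0,8],"rotation":[0,0,0],"jaw":20},{"dp":[0,0,0],"rotation":[0,0,0],"jaw":20}]'
python3 -m inch '[{"dp":[0,0,0],"rotation":[0,0,0],"jaw":50},{"dp":[0,0,0],"rotation":[0,0,0],"jaw":50},{"dp":[0,0,-15],"rotation":[0,0,0],"jaw":50},{"dp":[0,0,-25],"rotation":[0,0,0],"jaw":50},{"dp":[0,0,-25],"rotation":[0,0,0],"jaw":50},{"dp":[0,0,-25],"rotation":[0,0,0],"jaw":50},{"dp":[0,0,-25],"rotation":[0,0,0],"jaw":50},{"dp":[0,0,-15],"rotation":[0,0,0],"jaw":50}]'
python3 - <<'E'
from h import *
plan(.411,-.332,.12,46.5)
snap('scene','s9')
E
```

```text
clock: 14.75
position: [0.5827, -0.1884, 0.0987]
tool_rot: [[-0.974, 0.225, -0.0], [0.225, 0.974, 0.0], [0.0, 0.0, -1.0]]
force: [0.5, 0.2, -0.7]
width: 0.0312
clock: 15.75
position: [0.5832, -0.1888, 0.2313]
tool_rot: [[-0.974, 0.226, 0.003], [0.226, 0.974, -0.001], [-0.003, 0.0, -1.0]]
force: [0.9, 0.6, -1.4]
width: 0.0459
t 15.75 grasp [ 0.5834 -0.1888  0.1623] psi 76.97 width 0.0459 F [ 0.92  0.6  -1.42] j [  5.  28.  13. 102.  -7.  51.  98.]
 tilt z [ 3.e-03 -6.e-04 -1.e+00]
 dp total before turning (mm) [ 135.7 -178.4   42.3]
 turn about tool z total 30.47 alt -149.53  dp after turning [  26.5 -222.5   42.3]
```

View pics/s9.png

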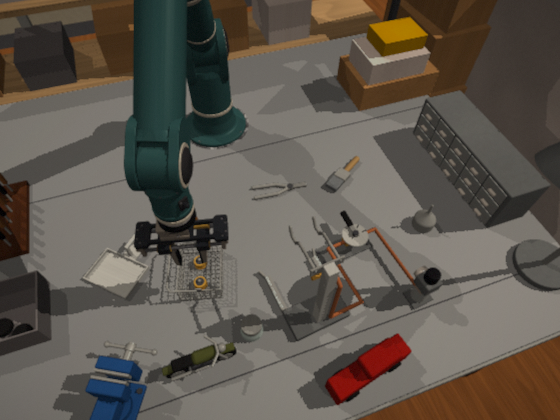

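```bash
python3 -m inch '[{"dp":[25,-34,0],"rotation":[0,0,0],"jaw":50},{"dp":[37,-48,0],"rotation":[0,0,0],"jaw":50},{"dp":[37,-48,0],"rotation":[0,0,0],"jaw":50},{"dp":[37,-48,0],"rotation":[0,0,0],"jaw":50},{"dp":[0,0,14],"rotation":[0,0,10.2],"jaw":50},{"dp":[0,0,14],"rotation":[0,0,10.2],"jaw":50},{"dp":[0,0,14],"rotation":[0,0,10.1],"jaw":50},{"dp":[0,0,0],"rotation":[0,0,0],"jaw":50}]'
python3 - <<'E'
from h import *
plan(.411,-.332,.043,46.5)
snap('scene','s10',(50,170,250,320),4)
snap('top','t10',(290,180,490,330),4)
E
```

```text
clock: 16.8
position: [0.4094, -0.3307, 0.1856]
tool_rot: [[-0.726, 0.687, -0.003], [0.687, 0.726, 0.001], [0.003, -0.001, -1.0]]
force: [-0.6, 0.2, 0.7]
width: 0.0462
t 16.80 grasp [ 0.4092 -0.3307  0.1166] psi 46.59 width 0.0462 F [-0.63  0.16  0.71] j [ 18.  25.  21. 115. -13.  42.  94.]
 tilt z [-0.0026  0.0011 -1.    ]
 dp total before turning (mm) [-2.2  0.2 73.6]
 turn about tool z total 0.09 alt -179.91  dp after turning [-2.2  0.2 73.6]
```

View pics/s10.png

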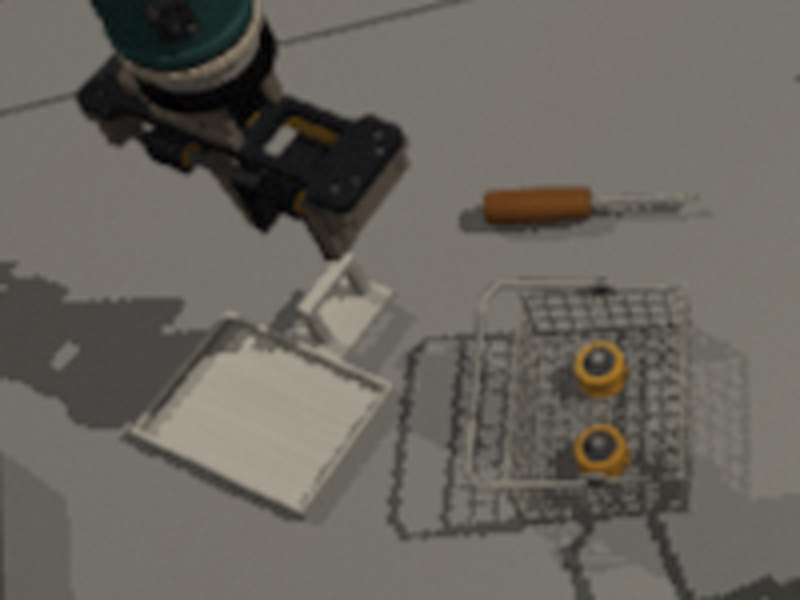

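View pics/t10.png

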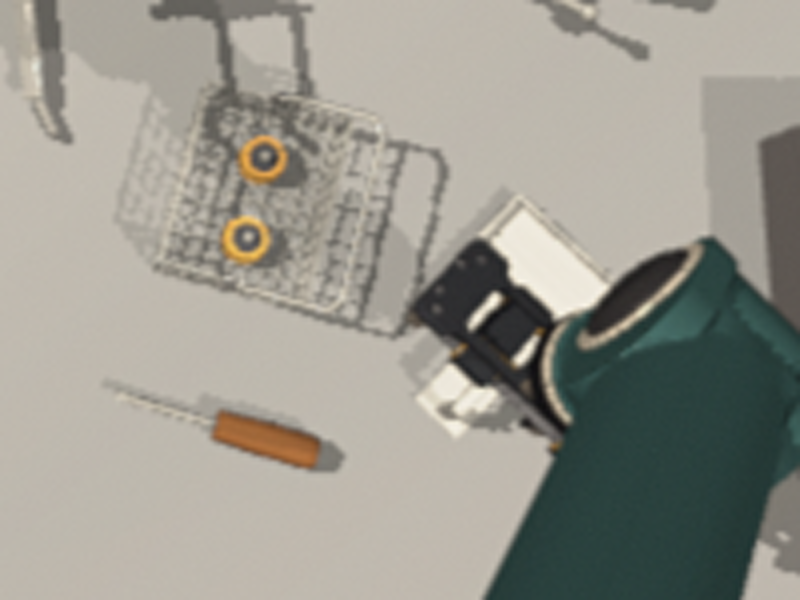

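```bash
python3 -m inch '[{"dp":[-1,0,20],"rotation":[0,0,0],"jaw":50},{"dp":[-1,0,20],"rotation":[0,0,0],"jaw":50},{"dp":[0,0,20],"rotation":[0,0,0],"jaw":50},{"dp":[0,0,13],"rotation":[0,0,0],"jaw":50},{"dp":[0,0,0],"rotation":[0,0,0],"jaw":50},{"dp":[0,0,0],"rotation":[0,0,0],"jaw":50},{"dp":[0,0,0],"rotation":[0,0,0],"jaw":50},{"dp":[0,0,0],"rotation":[0,0,0],"jaw":50}]'
python3 - <<'E'
from h import *
plan(.411,-.332,.043,46.5)
snap('scene','s11',(70,190,190,280),6.6)
E
```

```text
clock: 17.9
position: [0.4118, -0.3328, 0.1142]
tool_rot: [[-0.725, 0.689, 0.001], [0.689, 0.725, -0.0], [-0.001, 0.0, -1.0]]
force: [0.3, 0.7, -0.1]
width: 0.0458
t 17.90 grasp [ 0.4118 -0.3328  0.0452] psi 46.49 width 0.0458 F [ 0.25  0.68 -0.13] j [ 21.  32.  18. 117. -17.  34.  97.]
 tilt z [ 9.e-04 -5.e-04 -1.e+00]
 dp total before turning (mm) [1.2 0.  2.2]
 turn about tool z total -0.01 alt 179.99  dp after turning [1.2 0.  2.2]
```

View pics/s11.png

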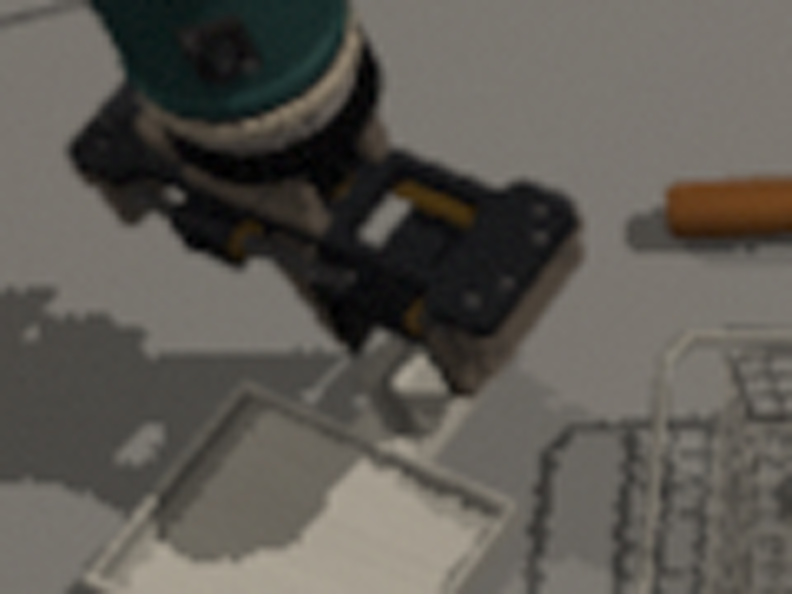

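```bash
python3 -m inch '[{"dp":[1,0,0],"rotation":[0,0,0],"jaw":0},{"dp":[0,0,0],"rotation":[0,0,0],"jaw":0},{"dp":[0,0,0],"rotation":[0,0,0],"jaw":0},{"dp":[0,0,0],"rotation":[0,0,0],"jaw":0},{"dp":[0,0,0],"rotation":[0,0,0],"jaw":0},{"dp":[0,0,0],"rotation":[0,0,0],"jaw":0},{"dp":[0,0,0],"rotation":[0,0,0],"jaw":0},{"dp":[0,0,0],"rotation":[0,0,0],"jaw":0}]' 50
python3 -m inch '[{"dp":[0,0,-4],"rotation":[0,0,0],"jaw":0},{"dp":[0,0,-5],"rotation":[0,0,0],"jaw":0},{"dp":[0,0,-10],"rotation":[0,0,0],"jaw":0},{"dp":[0,0,-10],"rotation":[0,0,0],"jaw":0},{"dp":[0,0,-10],"rotation":[0,0,0],"jaw":0},{"dp":[0,0,0],"rotation":[0,0,0],"jaw":0},{"dp":[0,0,0],"rotation":[0,0,0],"jaw":0},{"dp":[0,0,0],"rotation":[0,0,0],"jaw":0}]'
python3 - <<'E'
from h import *
plan(.411,-.332,.043,96.9)
snap('scene','s12',(50,170,250,320),4)
E
```

```text
clock: 18.95
position: [0.4108, -0.3319, 0.1137]
tool_rot: [[-0.725, 0.689, 0.0], [0.689, 0.725, 0.0], [0.0, 0.0, -1.0]]
force: [0.4, 0.8, -0.2]
width: 0.0094
clock: 19.95
position: [0.4106, -0.3318, 0.1524]
tool_rot: [[-0.725, 0.689, -0.001], [0.689, 0.725, 0.0], [0.001, -0.0, -1.0]]
force: [-0.8, 0.4, -0.9]
width: 0.0096
t 19.95 grasp [ 0.4106 -0.3318  0.0834] psi 46.47 width 0.0096 F [-0.78  0.4  -0.95] j [ 19.  28.  20. 116. -15.  38.  95.]
 tilt z [-6.e-04  4.e-04 -1.e+00]
 dp total before turning (mm) [-0.5  0.2 40.4]
 turn about tool z total -50.43 alt 129.57  dp after turning [-0.4 -0.3 40.4]
```

View pics/s12.png

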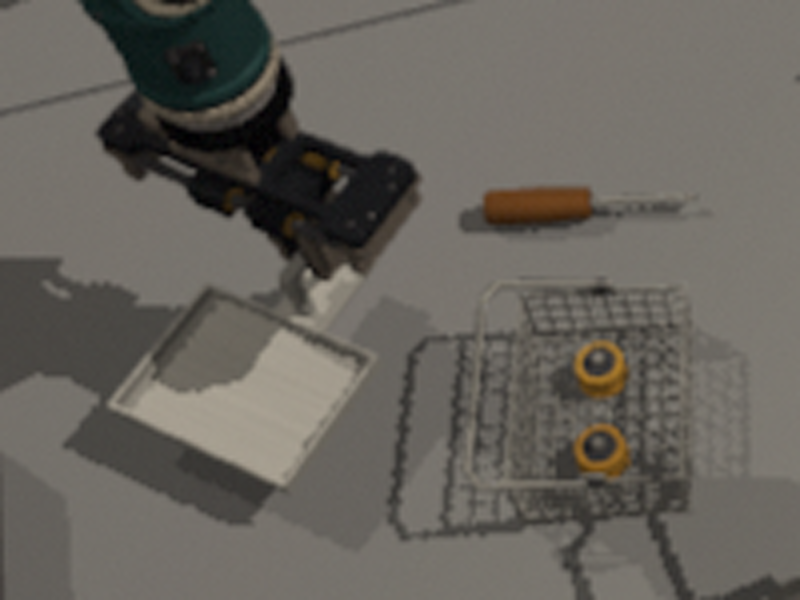

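```bash
python3 -m inch '[{"dp":[0,0,-20],"rotation":[0,0,0],"jaw":0},{"dp":[0,0,-20],"rotation":[0,0,0],"jaw":0},{"dp":[0,0,-10],"rotation":[0,0,-10],"jaw":0},{"dp":[0,0,0],"rotation":[0,0,-10],"jaw":0},{"dp":[0,0,0],"rotation":[0,0,-10],"jaw":0},{"dp":[0,0,0],"rotation":[0,0,-10],"jaw":0},{"dp":[0,0,0],"rotation":[0,0,-10.4],"jaw":0},{"dp":[0,0,0],"rotation":[0,0,0],"jaw":0}]'
python3 - <<'E'
from h import *
plan(.43,.02,.13,96.9)
snap('scene','s13');snap('top','t13')
crop('t13','t13c',(235,120,315,220),8)
crop('s13','s13c',(255,205,355,325),6.5)
E
```

```text
clock: 21.0
position: [0.4105, -0.3321, 0.2024]
tool_rot: [[-0.993, -0.117, -0.0], [-0.117, 0.993, 0.0], [0.0, 0.001, -1.0]]
force: [-0.4, -0.3, -1.9]
width: 0.0093
t 21.00 grasp [ 0.4105 -0.3321  0.1334] psi 96.74 width 0.0093 F [-0.42 -0.3  -1.95] j [ 27.  23.  10. 114.  -6.  44. 137.]
 tilt z [-2.e-04  5.e-04 -1.e+00]
 dp total before turning (mm) [-60.7 347.3   3.4]
 turn about tool z total -0.16 alt 179.84  dp after turning [-61.7 347.2   3.4]
```

View pics/t13c.png

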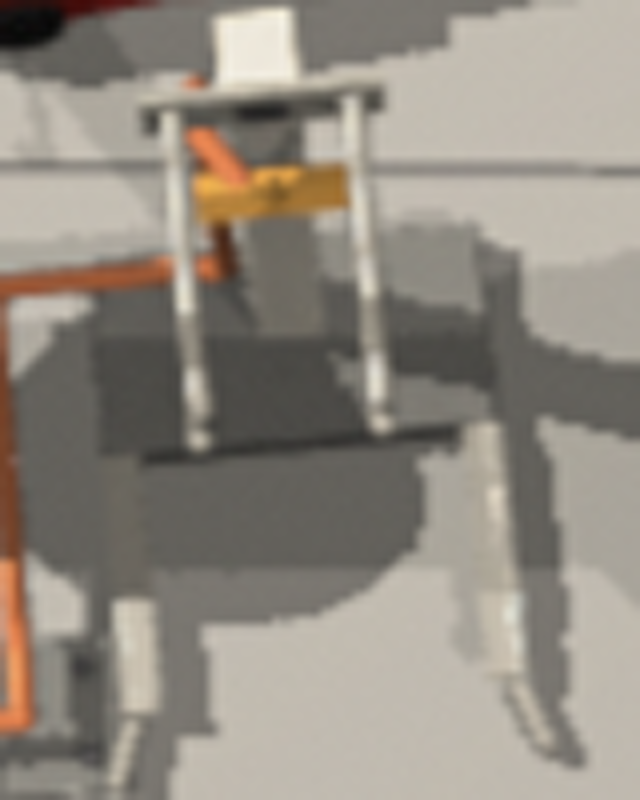

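View pics/s13c.png

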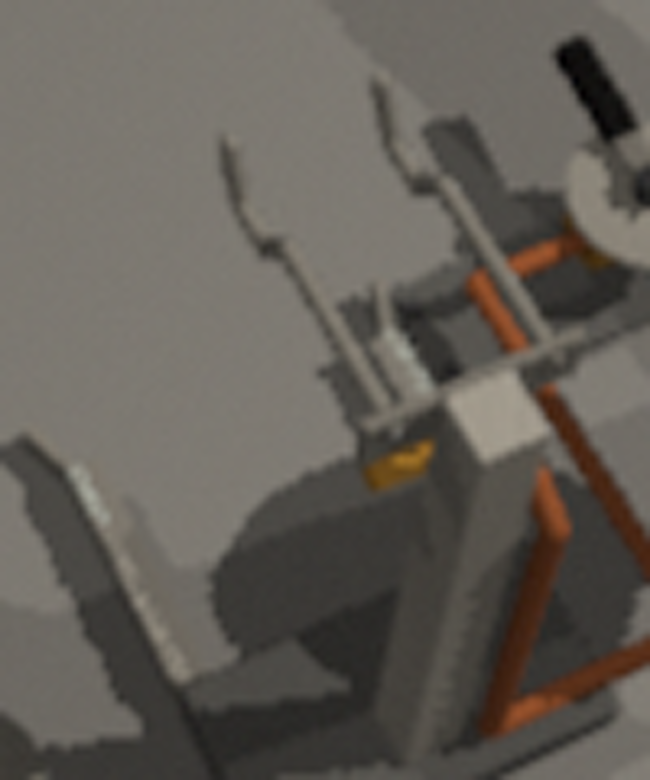

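View pics/s13.png

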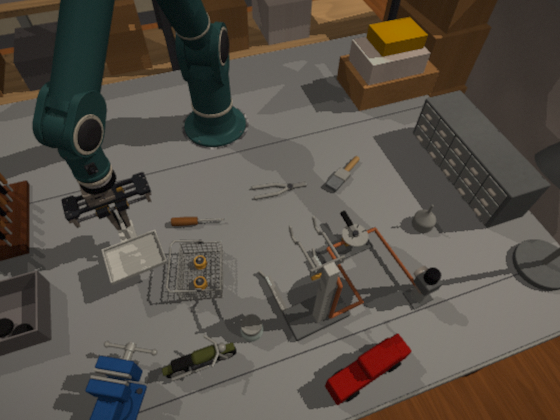

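```bash
python3 - <<'E'
from h import *
np.set_printoptions(precision=4,suppress=True)
T=lambda a,b,z:pt('top',235+a/8,120+b/8,z)
S=lambda a,b,z:pt('scene',255+a/6.5,205+b/6.5,z)
Lf,Lb,Rf,Rb=T(139,713,.0205),T(121,457,.0205),T(506,671,.0205),T(482,425,.0205)
print(Lf,Lb,Rf,Rb); 
for a,b in((Lb,Lf),(Rb,Rf)): d=a-b;print('yaw',np.degrees(np.arctan2(d[1],d[0])),np.linalg.norm(d))
d=Lf-Rf;print('yaw from y',np.degrees(np.arctan2(-d[0],d[1])),np.linalg.norm(d))
d=Lb-Rb;print('yaw from y',np.degrees(np.arctan2(-d[0],d[1])))
print('slot mid',(Lf+Rf)/2,'stop mid',(Lb+Rb)/2)
print('R lip scene',S(82,467,.0205),S(188,678,.0205),'Lfront',S(383,345,.0205))
# hook tips
print('tips T z .27',T(201,438,.27),T(385,420,.27),'S',S(378,85,.27),S(225,140,.27))
print('crossbar T',T(145,105,.268),T(382,92,.268),'S',S(370,425,.268),S(580,330,.268))
print('saddle bottoms S',S(420,183,.2535),S(270,245,.2535),'T',T(190,360,.2535),T(372,345,.2535))
E
```

```text
[0.6065 0.1169 0.0205] [0.7056 0.1264 0.0205] [ 0.6239 -0.0203  0.0205] [ 0.7193 -0.0107  0.0205]
yaw 5.436896642727415 0.09955994228075142
yaw 5.756404942547988 0.09589664315417137
yaw from y 7.238444134694269 0.13830375497310687
yaw from y 5.7211538605825565
slot mid [0.6152 0.0483 0.0205] stop mid [0.7124 0.0579 0.0205]
R lip scene [ 0.6259 -0.0176  0.0205] [ 0.7232 -0.0079  0.0205] Lfront [0.6146 0.118  0.0205]
tips T z .27 [0.6422 0.0786 0.27  ] [0.6483 0.0229 0.27  ] S [0.644  0.0812 0.27  ] [0.6476 0.0263 0.27  ]
crossbar T [0.7496 0.0986 0.268 ] [0.7543 0.0251 0.268 ] S [0.7564 0.0321 0.268 ] [0.7478 0.1056 0.268 ]
saddle bottoms S [0.6743 0.0849 0.2535] [0.6801 0.0302 0.2535] T [0.6719 0.0838 0.2535] [0.6772 0.0274 0.2535]
```

```bash
python3 - <<'E'
from h import *
print(pt('top',283,295,.006),pt('top',279,309,.006),pt('scene',250,188,.006),pt('scene',252,198,.006))
plan(.4333,.031,.13,95.8)
E
```

```text
[0.35543758 0.02227287 0.006     ] [0.31553471 0.03336021 0.006     ] [0.31654354 0.03014231 0.006     ] [0.35546169 0.02433308 0.006     ]
t 21.10 grasp [ 0.4105 -0.3321  0.1335] psi 96.66 width 0.0096 F [-0.15  0.37 -0.42] j [ 27.  23.  10. 114.  -6.  44. 137.]
 tilt z [-4.e-04  2.e-04 -1.e+00]
 dp total before turning (mm) [-64.8 358.    3.5]
 turn about tool z total 0.86 alt -179.14  dp after turning [-59.4 358.9   3.5]
```

```bash
python3 -m inch '[{"dp":[0,0,0],"rotation":[0,0,0.9],"jaw":0},{"dp":[-6,40,0],"rotation":[0,0,0],"jaw":0},{"dp":[-10,60,0],"rotation":[0,0,0],"jaw":0},{"dp":[-10,60,0],"rotation":[0,0,0],"jaw":0},{"dp":[-10,60,0],"rotation":[0,0,0],"jaw":0},{"dp":[-10,60,0],"rotation":[0,0,0],"jaw":0},{"dp":[-9,50,0],"rotation":[0,0,0],"jaw":0},{"dp":[-4,29,0],"rotation":[0,0,0],"jaw":0}]'
python3 -m inch '[{"dp":[0,0,15],"rotation":[0,0,0],"jaw":0},{"dp":[0,0,20],"rotation":[0,0,0],"jaw":0},{"dp":[0,0,20],"rotation":[0,0,0],"jaw":0},{"dp":[0,0,15],"rotation":[0,0,0],"jaw":0},{"dp":[0,0,0],"rotation":[0,0,0],"jaw":0},{"dp":[0,0,0],"rotation":[0,0,0],"jaw":0},{"dp":[0,0,0],"rotation":[0,0,0],"jaw":0},{"dp":[0,0,0],"rotation":[0,0,0],"jaw":0}]'
python3 - <<'E'
from h import *
plan(.4333,.031,.045,95.8)
snap('scene','s14');snap('top','t14')
crop('t14','t14c',(225,140,325,280),5.5)
crop('s14','s14c',(205,180,335,280),6)
E
```

```text
clock: 22.1
position: [0.4321, 0.0341, 0.2029]
tool_rot: [[-0.994, -0.106, 0.001], [-0.106, 0.994, 0.001], [-0.001, 0.001, -1.0]]
force: [-0.5, -0.3, -1.4]
width: 0.0093
clock: 23.1
position: [0.4324, 0.0312, 0.1332]
tool_rot: [[-0.995, -0.104, 0.001], [-0.104, 0.995, 0.0], [-0.001, 0.0, -1.0]]
force: [0.4, 0.7, -1.0]
width: 0.0092
t 23.10 grasp [0.4325 0.0312 0.0642] psi 95.96 width 0.0092 F [ 0.35  0.73 -0.96] j [-10.  23.   1. 128.  -1.  29.  88.]
 tilt z [ 1.1e-03  2.0e-04 -1.0e+00]
 dp total before turning (mm) [-0.8 -0.3 19.2]
 turn about tool z total 0.16 alt -179.84  dp after turning [-0.8 -0.3 19.2]
```

View pics/t14c.png

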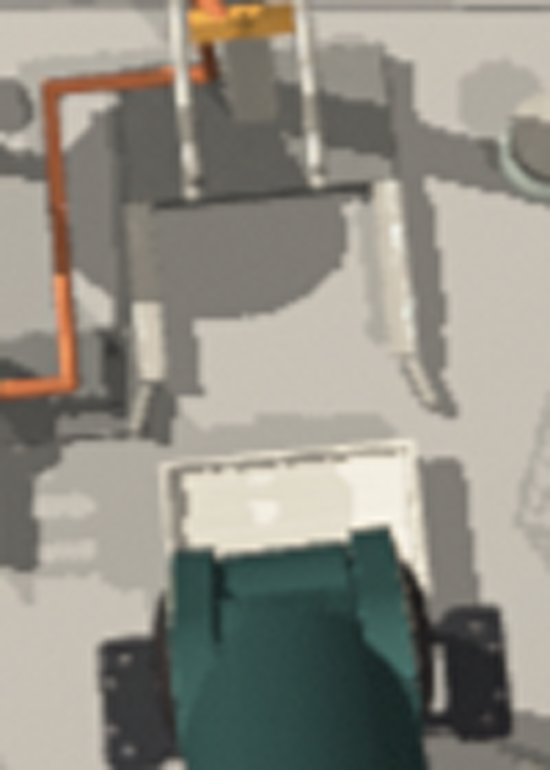

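View pics/s14c.png

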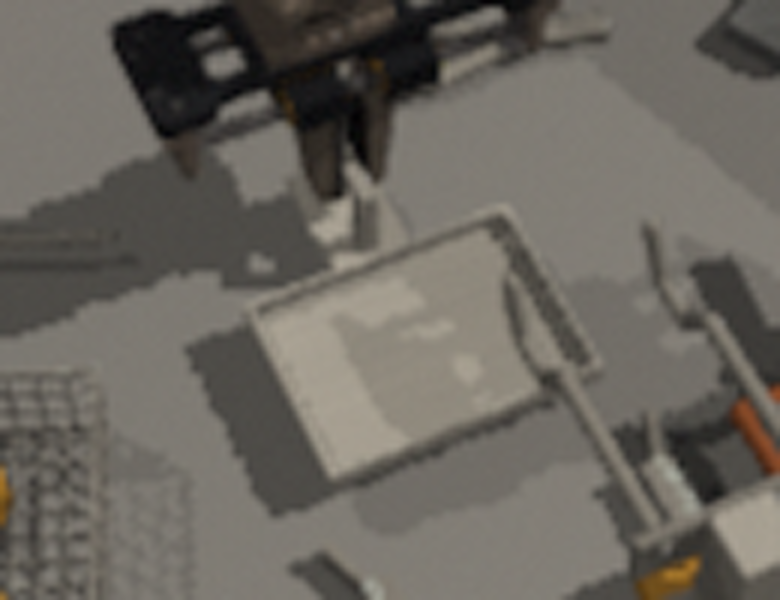

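```bash
python3 -m inch '[{"dp":[-1,0,8],"rotation":[0,0,0.1],"jaw":0},{"dp":[0,0,8],"rotation":[0,0,0],"jaw":0},{"dp":[0,0,3],"rotation":[0,0,0],"jaw":0},{"dp":[0,0,0],"rotation":[0,0,0],"jaw":0},{"dp":[0,0,0],"rotation":[0,0,0],"jaw":0},{"dp":[0,0,0],"rotation":[0,0,0],"jaw":0},{"dp":[0,0,0],"rotation":[0,0,0],"jaw":0},{"dp":[0,0,0],"rotation":[0,0,0],"jaw":0}]'
python3 - <<'E'
from h import *
plan(.4333,.031,.0447,95.8)
snap('scene','s15');snap('top','t15')
crop('t15','t15c',(230,160,320,240),8.5)
crop('s15','s15c',(205,180,335,290),6)
E
```

```text
clock: 24.2
position: [0.4326, 0.0312, 0.1136]
tool_rot: [[-0.995, -0.102, -0.001], [-0.102, 0.995, -0.0], [0.001, -0.0, -1.0]]
force: [-2.0, -0.0, 5.8]
width: 0.009
t 24.20 grasp [0.4325 0.0312 0.0446] psi 95.87 width 0.0090 F [-2.04 -0.01  5.83] j [-10.  25.   1. 128.  -1.  27.  88.]
 tilt z [-1.1e-03 -2.0e-04 -1.0e+00]
 dp total before turning (mm) [-0.7 -0.3 -0.1]
 turn about tool z total 0.07 alt -179.93  dp after turning [-0.7 -0.3 -0.1]
```

View pics/t15c.png

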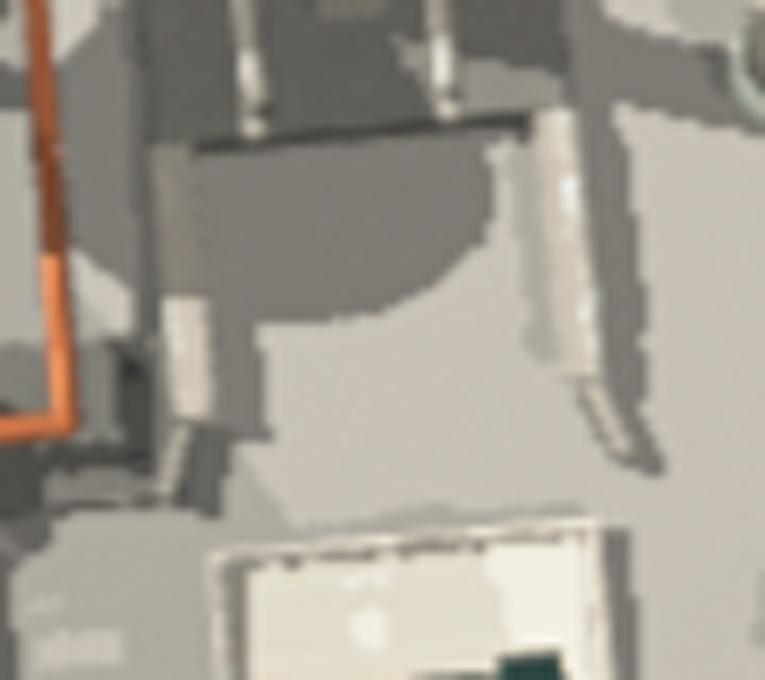

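View pics/s15c.png

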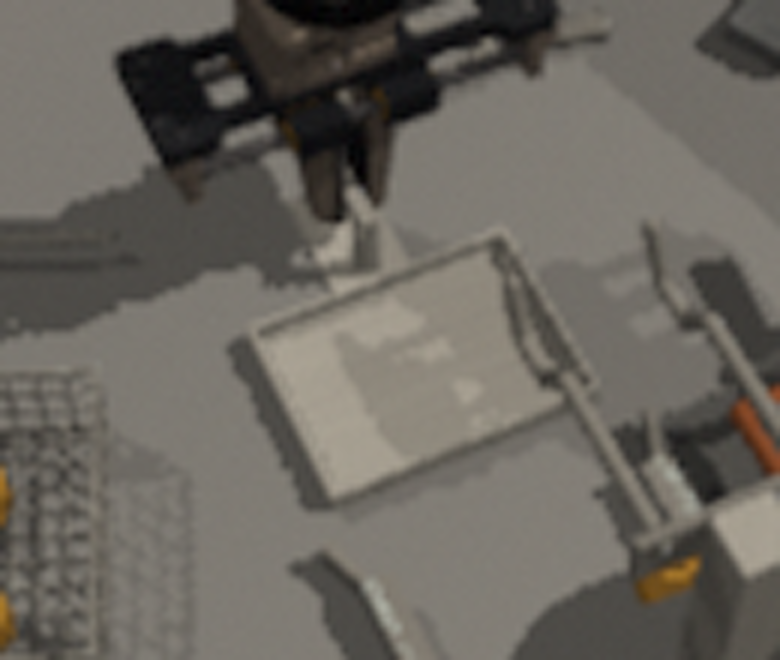

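```bash
python3 - <<'E'
from h import *
np.set_printoptions(precision=4,suppress=True)
T=lambda a,b,z:pt('top',230+a/8.5,160+b/8.5,z)
S=lambda a,b,z:pt('scene',205+a/6,180+b/6,z)
yaw=np.radians(5.8);X=np.array([np.cos(yaw),np.sin(yaw)]);Y=np.array([-X[1],X[0]])
fl,fr=T(215,555,.012),T(605,520,.012)
print('T tray front',fl,fr,'mid',(fl+fr)/2,'yaw',np.degrees(np.arctan2(-(fl-fr)[0],(fl-fr)[1])),np.linalg.norm(fl-fr))
L,R=T(189,416,.0205),T(581,376,.0205);Lb,Rb=T(172,145,.0205),T(552,110,.0205)
print('T lips',L,R,Lb,Rb,np.degrees(np.arctan2(-(L-R)[0],(L-R)[1])),np.degrees(np.arctan2(-(Lb-Rb)[0],(Lb-Rb)[1])))
print('lat of tray mid rel slot mid', ((fl+fr)/2-(L+R+Lb+Rb)/4)[:2]@Y)
# scene
a,b,c,d=S(335,500,.012),S(248,333,.012),S(500,233,.012),S(592,382,.012)
print('S tray fr',a,'br',b,'bl',c,'fl',d)
e=a-b;print('yaw',np.degrees(np.arctan2(e[1],e[0])));e=d-c;print('yaw',np.degrees(np.arctan2(e[1],e[0])))
print('S lip Rf',S(378,582,.0205), 'Lf',S(652,465,.0205))
m=(a+d)/2;sl=(S(378,582,.0205)+S(652,465,.0205))/2
print('lat S',(m-sl)[:2]@Y)
E
```

```text
T tray front [0.5589 0.1076 0.012 ] [ 0.5729 -0.0295  0.012 ] mid [0.5659 0.0391 0.012 ] yaw 5.820042201800338 0.13785285979322412
T lips [0.607  0.1174 0.0205] [ 0.6228 -0.0206  0.0205] [0.7058 0.126  0.0205] [ 0.7199 -0.0097  0.0205] 6.521296382400486 5.924991988778484
lat of tray mid rel slot mid -0.004239385077426894
S tray fr [ 0.5781 -0.0207  0.012 ] br [ 0.4811 -0.0317  0.012 ] bl [0.4668 0.0999 0.012 ] fl [0.5592 0.111  0.012 ]
yaw 6.478368011137099
yaw 6.830071919970098
S lip Rf [ 0.6267 -0.0168  0.0205] Lf [0.6128 0.1181 0.0205]
lat S -0.00029917174246252157
```

```bash
python3 - <<'E'
from h import *
crop('s15','s15d',(255,245,345,325),8.5)
E
```

```text
(no output)
```

View pics/s15d.png

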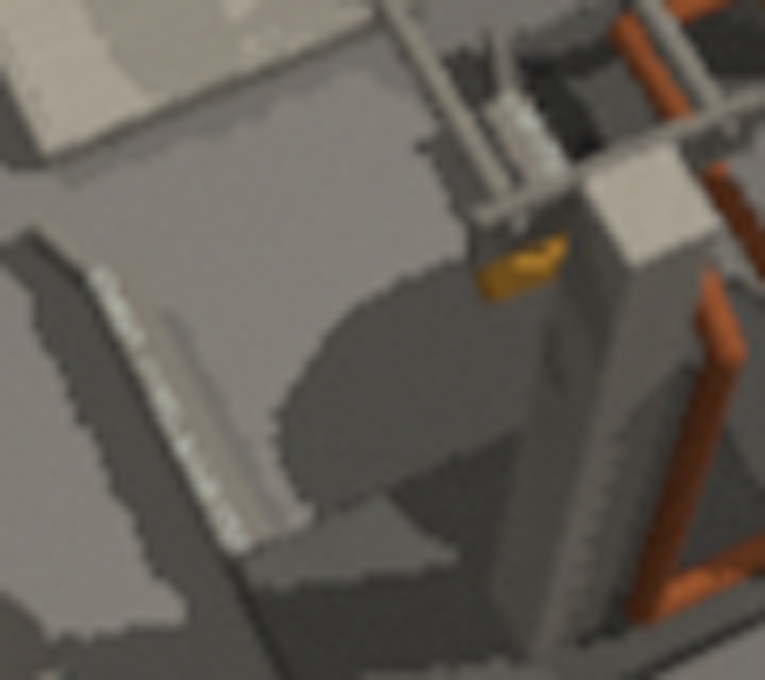

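```bash
python3 -m inch '[{"dp":[0,1.5,-0.7],"rotation":[0,0,0],"jaw":0},{"dp":[0,2,0],"rotation":[0,0,0],"jaw":0},{"dp":[-10,0,0],"rotation":[0,0,0],"jaw":0},{"dp":[-10,0,0],"rotation":[0,0,0],"jaw":0},{"dp":[-10,0,0],"rotation":[0,0,0],"jaw":0},{"dp":[-10,0,0],"rotation":[0,0,0],"jaw":0},{"dp":[-5,0,0],"rotation":[0,0,0],"jaw":0},{"dp":[0,0,0],"rotation":[0,0,0],"jaw":0}]'
python3 - <<'E'
from h import *
plan(.5824,.0463,.0447,95.8)
snap('scene','s16');snap('top','t16')
crop('t16','t16c',(230,160,320,240),8.5)
crop('s16','s16c',(205,200,335,310),6)
E
```

```text
clock: 25.3
position: [0.4778, 0.0392, 0.1143]
tool_rot: [[-0.995, -0.102, 0.0], [-0.102, 0.995, -0.0], [-0.0, -0.0, -1.0]]
force: [0.2, -0.8, -1.1]
width: 0.0094
t 25.30 grasp [0.4778 0.0392 0.0453] psi 95.84 width 0.0094 F [ 0.17 -0.83 -1.11] j [-10.  28.   1. 122.  -1.  30.  88.]
 tilt z [ 3.e-04 -1.e-04 -1.e+00]
 dp total before turning (mm) [-104.7   -3.6    0.6]
 turn about tool z total 0.04 alt -179.96  dp after turning [-104.7   -3.5    0.6]
```

View pics/t16c.png

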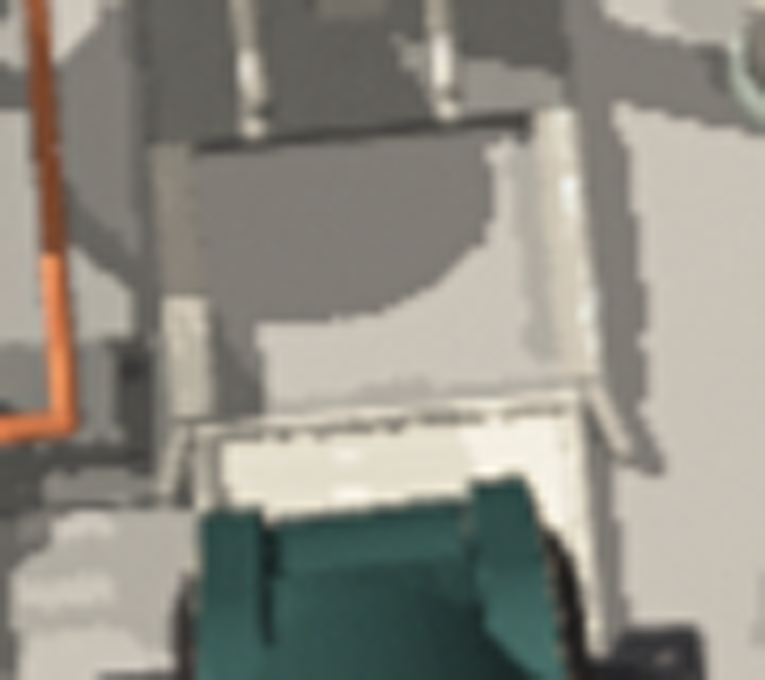

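View pics/s16c.png

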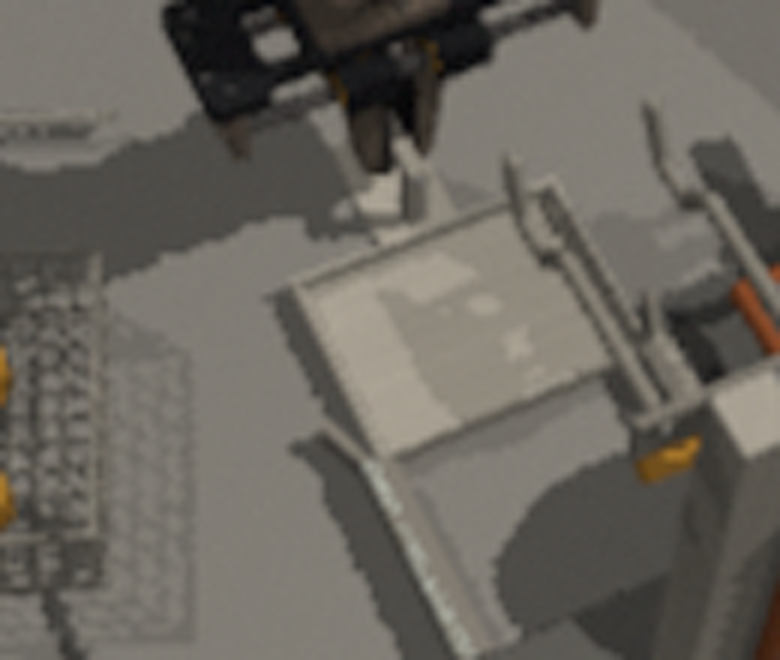

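```bash
python3 -m inch '[{"dp":[-5,0,0],"rotation":[0,0,0],"jaw":0},{"dp":[-5,0,0],"rotation":[0,0,0],"jaw":0},{"dp":[-6,0,0],"rotation":[0,0,0],"jaw":0},{"dp":[-6,0,0],"rotation":[0,0,0],"jaw":0},{"dp":[-6,0,0],"rotation":[0,0,0],"jaw":0},{"dp":[-6,0,0],"rotation":[0,0,0],"jaw":0},{"dp":[-6,0,0],"rotation":[0,0,0],"jaw":0},{"dp":[0,0,0],"rotation":[0,0,0],"jaw":0}]'
python3 - <<'E'
from h import *
plan(.5824,.0463,.0447,95.8)
snap('scene','s17');snap('top','t17')
crop('t17','t17c',(230,160,320,240),8.5)
E
```

```text
clock: 26.4
position: [0.5182, 0.0436, 0.1145]
tool_rot: [[-0.995, -0.102, 0.002], [-0.102, 0.995, 0.0], [-0.002, 0.0, -1.0]]
force: [0.7, -1.3, -0.9]
width: 0.0091
t 26.40 grasp [0.5184 0.0436 0.0455] psi 95.86 width 0.0091 F [ 0.73 -1.31 -0.9 ] j [-10.  30.   1. 117.  -1.  32.  89.]
 tilt z [ 1.7e-03  2.0e-04 -1.0e+00]
 dp total before turning (mm) [-64.   -3.9   0.8]
 turn about tool z total 0.06 alt -179.94  dp after turning [-64.   -3.8   0.8]
```

View pics/t17c.png

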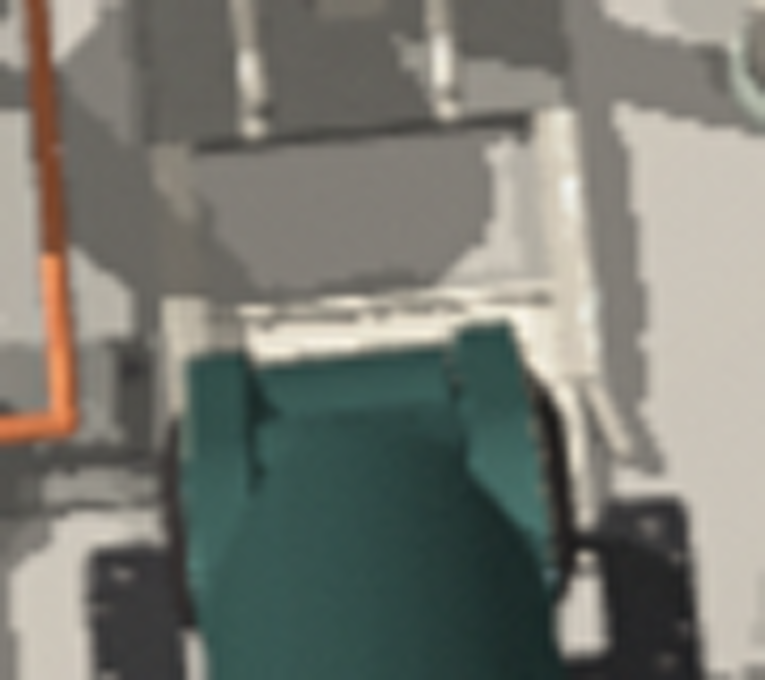

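Tray is in the slot, with low forces. I'll keep pushing.

```bash
python3 -m inch '[{"dp":[-6,0,0],"rotation":[0,0,0],"jaw":0},{"dp":[-7,0,0],"rotation":[0,0,0],"jaw":0},{"dp":[-7,0,0],"rotation":[0,0,0],"jaw":0},{"dp":[-7,0,0],"rotation":[0,0,0],"jaw":0},{"dp":[-7,0,0],"rotation":[0,0,0],"jaw":0},{"dp":[-7,0,0],"rotation":[0,0,0],"jaw":0},{"dp":[-5,0,0],"rotation":[0,0,0],"jaw":0},{"dp":[0,0,0],"rotation":[0,0,0],"jaw":0}]'
python3 -c "
from h import *
plan(.5824,.0463,.0447,95.8)"
```

```text
clock: 27.5
position: [0.5638, 0.0476, 0.1143]
tool_rot: [[-0.995, -0.102, 0.001], [-0.102, 0.995, -0.001], [-0.001, -0.001, -1.0]]
force: [-1.2, -4.2, -0.6]
width: 0.0092
t 27.50 grasp [0.5639 0.0476 0.0453] psi 95.87 width 0.0092 F [-1.19 -4.2  -0.61] j [-10.  34.   2. 111.  -1.  36.  89.]
 tilt z [ 7.e-04 -7.e-04 -1.e+00]
 dp total before turning (mm) [-18.3  -3.2   0.6]
 turn about tool z total 0.07 alt -179.93  dp after turning [-18.3  -3.2   0.6]
```

```bash
python3 -m inch '[{"dp":[-3,-0.5,0],"rotation":[0,0,0],"jaw":0},{"dp":[-3,0,0],"rotation":[0,0,0],"jaw":0},{"dp":[-3,0,0],"rotation":[0,0,0],"jaw":0},{"dp":[-3,0,0],"rotation":[0,0,0],"jaw":0},{"dp":[-2,0,0],"rotation":[0,0,0],"jaw":0},{"dp":[-2,0,0],"rotation":[0,0,0],"jaw":0},{"dp":[0,0,0],"rotation":[0,0,0],"jaw":0},{"dp":[0,0,0],"rotation":[0,0,0],"jaw":0}]'
python3 -m inch '[{"dp":[-2,0,0],"rotation":[0,0,0],"jaw":0},{"dp":[-1,0,0],"rotation":[0,0,0],"jaw":0},{"dp":[0,0,0],"rotation":[0,0,0],"jaw":0},{"dp":[0,0,0],"rotation":[0,0,0],"jaw":0},{"dp":[0,0,0],"rotation":[0,0,0],"jaw":0},{"dp":[0,0,0],"rotation":[0,0,0],"jaw":0},{"dp":[0,0,0],"rotation":[0,0,0],"jaw":0},{"dp":[0,0,0],"rotation":[0,0,0],"jaw":0}]'
python3 -c "
from h import *
plan(.5824,.0463,.0447,95.8)"
```

```text
clock: 28.5
position: [0.5791, 0.0489, 0.1143]
tool_rot: [[-0.995, -0.103, -0.0], [-0.103, 0.995, -0.001], [0.0, -0.001, -1.0]]
force: [-1.9, -6.1, -0.2]
width: 0.0096
clock: 29.5
position: [0.5796, 0.0487, 0.1137]
tool_rot: [[-0.995, -0.102, -0.007], [-0.102, 0.995, -0.002], [0.007, -0.001, -1.0]]
force: [-8.3, -5.9, 4.3]
width: 0.0094
t 29.50 grasp [0.5791 0.0486 0.0447] psi 95.88 width 0.0094 F [-8.3  -5.95  4.3 ] j [ -9.  35.   2. 108.  -2.  37.  89.]
 tilt z [-0.0065 -0.0015 -1.    ]
 dp total before turning (mm) [-3.  -2.6  0. ]
 turn about tool z total 0.08 alt -179.92  dp after turning [-3.  -2.6  0. ]
```

```bash
python3 - <<'E'
from h import *
snap('scene','s18');snap('top','t18')
crop('t18','t18c',(230,130,320,240),6)
crop('s18','s18c',(235,200,355,310),6)
E
```

```text
(no output)
```

View pics/t18c.png

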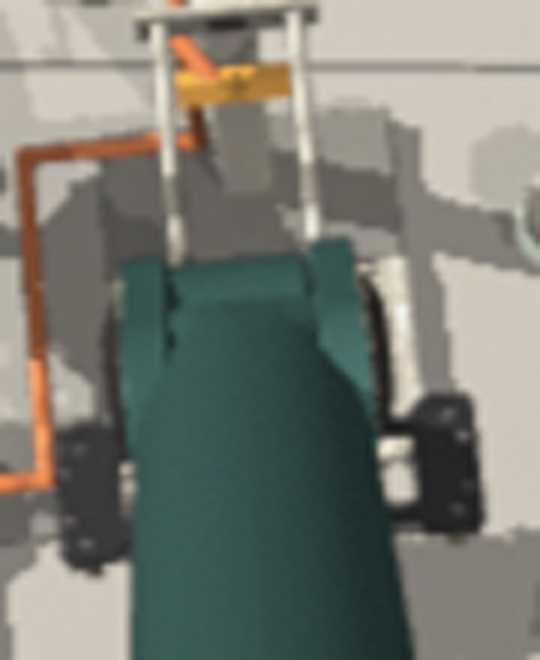

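View pics/s18c.png

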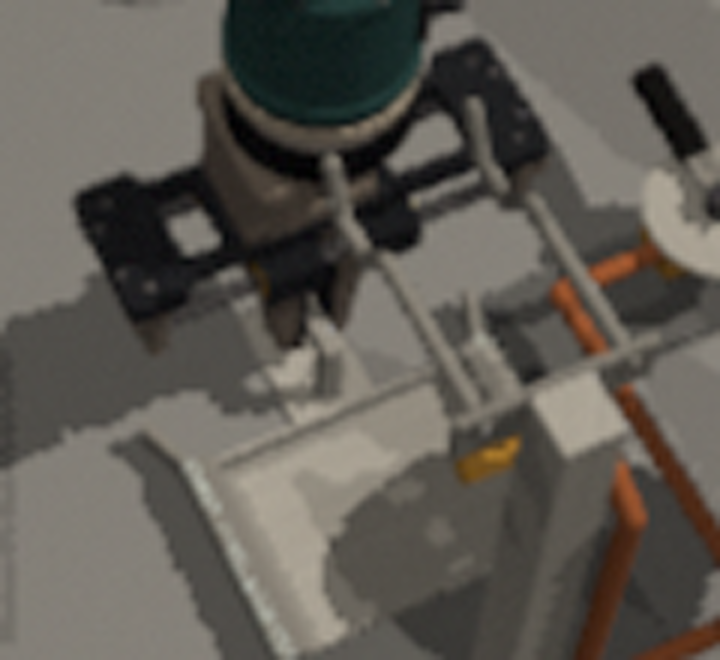

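```bash
python3 -m inch '[{"dp":[0,0,0],"rotation":[0,0,0],"jaw":35},{"dp":[0,0,0],"rotation":[0,0,0],"jaw":35},{"dp":[0,0,0],"rotation":[0,0,0],"jaw":35},{"dp":[0,0,-15],"rotation":[0,0,0],"jaw":35},{"dp":[0,0,-20],"rotation":[0,0,0],"jaw":35},{"dp":[10,0,-25],"rotation":[0,0,0],"jaw":35},{"dp":[50,0,-25],"rotation":[0,0,0],"jaw":35},{"dp":[50,0,-20],"rotation":[0,0,0],"jaw":35}]'
python3 - <<'E'
from h import *
plan(.533,-.253,.15,76.6)
snap('scene','s19');snap('top','t19')
crop('t19','t19c',(230,130,320,240),6)
crop('s19','s19c',(235,200,355,310),6)
E
```

```text
clock: 30.6
position: [0.472, 0.0384, 0.2217]
tool_rot: [[-0.995, -0.102, 0.003], [-0.102, 0.995, 0.001], [-0.003, 0.0, -1.0]]
force: [0.3, -0.3, 0.7]
width: 0.0323
t 30.60 grasp [0.4722 0.0384 0.1527] psi 95.87 width 0.0323 F [ 0.31 -0.29  0.72] j [-10.  16.   2. 120.  -1.  43.  88.]
 tilt z [ 3.e-03  5.e-04 -1.e+00]
 dp total before turning (mm) [ -30.7 -296.1    2.7]
 turn about tool z total 19.27 alt -160.73  dp after turning [-126.6 -269.4    2.7]
```

View pics/t19c.png

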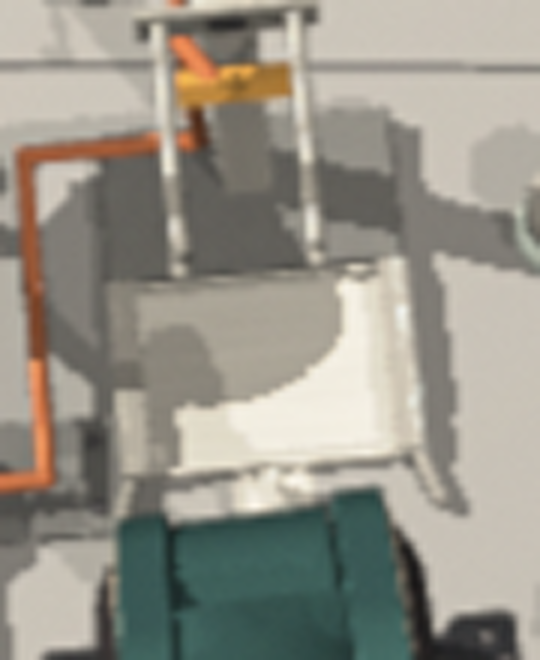

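View pics/s19c.png

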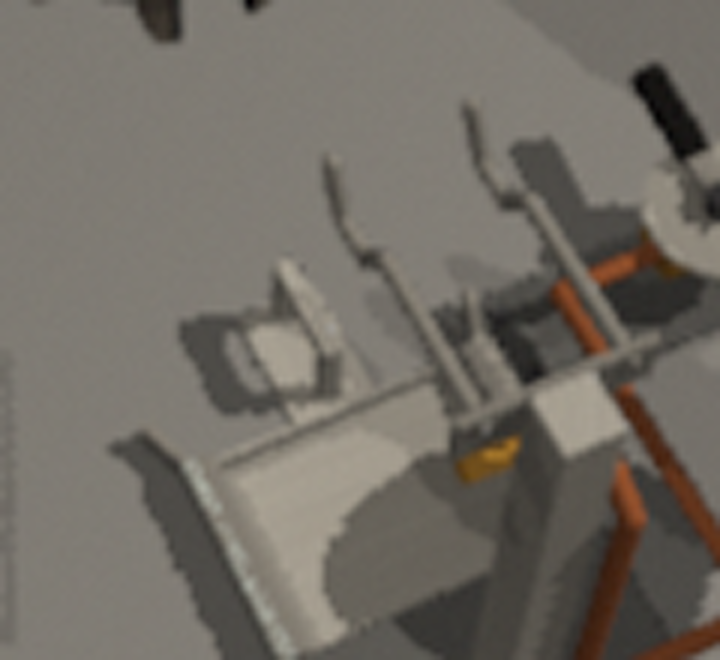

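```bash
python3 -m inch '[{"dp":[0,0,0],"rotation":[0,0,9.6],"jaw":30},{"dp":[0,0,0],"rotation":[0,0,9.7],"jaw":25},{"dp":[-26,-55,0],"rotation":[0,0,0],"jaw":20},{"dp":[-28,-58,0],"rotation":[0,0,0],"jaw":20},{"dp":[-28,-60,0],"rotation":[0,0,0],"jaw":20},{"dp":[-26,-55,0],"rotation":[0,0,0],"jaw":20},{"dp":[-19,-41,0],"rotation":[0,0,0],"jaw":20},{"dp":[0,0,20],"rotation":[0,0,0],"jaw":20}]'
python3 -m inch '[{"dp":[0,0,20],"rotation":[0,0,0],"jaw":20},{"dp":[0,0,10],"rotation":[0,0,0],"jaw":20},{"dp":[0,0,0],"rotation":[0,0,0],"jaw":20},{"dp":[0,0,0],"rotation":[0,0,0],"jaw":20},{"dp":[0,0,0],"rotation":[0,0,0],"jaw":20},{"dp":[0,0,0],"rotation":[0,0,0],"jaw":20},{"dp":[0,0,0],"rotation":[0,0,0],"jaw":20},{"dp":[0,0,0],"rotation":[0,0,0],"jaw":20}]'
python3 - <<'E'
from h import *
plan(.533,-.253,.066,76.6)
snap('scene','s20');snap('top','t20')
crop('t20','t20c',(300,170,420,290),5)
crop('s20','s20c',(140,210,240,310),8)
E
```

```text
clock: 31.7
position: [0.5341, -0.2529, 0.2016]
tool_rot: [[-0.971, 0.238, 0.006], [0.238, 0.971, -0.004], [-0.007, -0.003, -1.0]]
force: [-1.0, -0.1, 0.7]
width: 0.0185
clock: 32.7
position: [0.5325, -0.2472, 0.1695]
tool_rot: [[-0.973, 0.232, 0.0], [0.232, 0.973, 0.0], [-0.0, 0.0, -1.0]]
force: [0.9, 0.4, -0.3]
width: 0.0183
t 32.70 grasp [ 0.5325 -0.2472  0.1005] psi 76.58 width 0.0183 F [ 0.9   0.36 -0.34] j [ 14.  30.  10. 107.  -8.  43. 105.]
 tilt z [ 1.e-04  0.e+00 -1.e+00]
 dp total before turning (mm) [-1.8 -5.5 34.5]
 turn about tool z total -0.02 alt 179.98  dp after turning [-1.8 -5.5 34.5]
```

View pics/t20c.png

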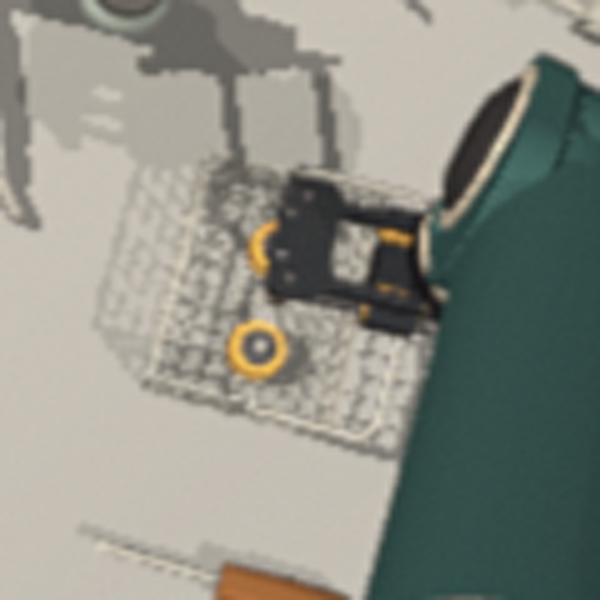

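View pics/s20c.png

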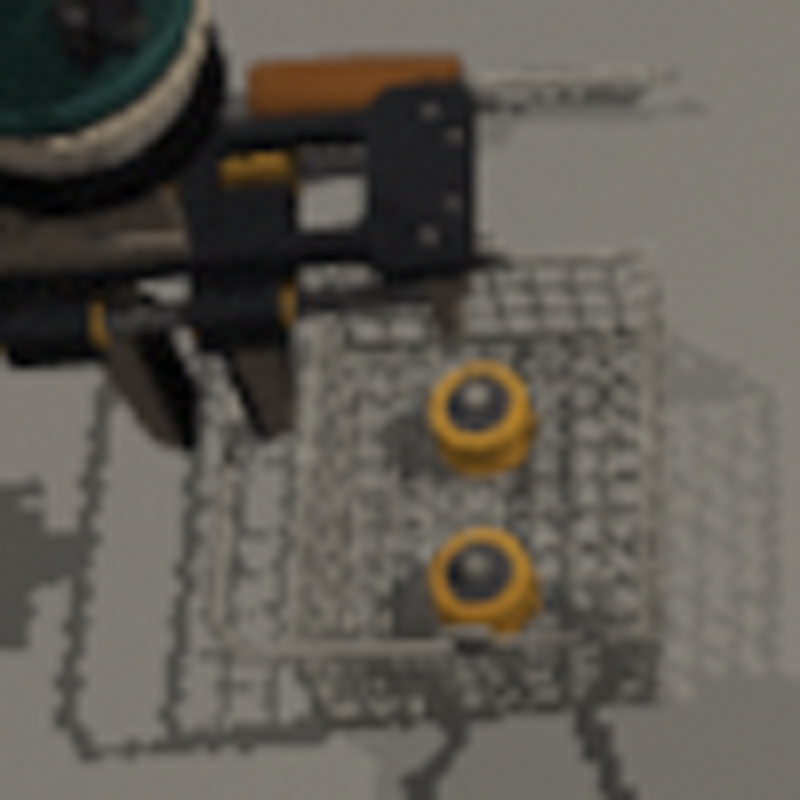

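```bash
python3 - <<'E'
from h import *
np.set_printoptions(precision=4,suppress=True)
S=lambda a,b:(140+a/8,210+b/8)
p1=pt('scene',*S(214,625),.056);p2=pt('scene',*S(231,475),.056)
print(p1,p2)
g=np.array([.5325,-.2472])
d=(p2-p1)[:2];d/=np.linalg.norm(d);n=np.array([-d[1],d[0]]);print('bar dir',np.degrees(np.arctan2(d[1],d[0])),'dist of grasp from bar (mm)',(g-p1[:2])@n*1e3,n)
X=np.array([np.cos(np.radians(76.6)),np.sin(np.radians(76.6))])
tz=.1695-.0881
for sg in(-1,1):
  for nx in(0,.01): 
    # tool x ; near camera face is along -tool x (0.973,-.232)
    q=np.r_[g+sg*X*.00915+np.array([.973,-.232])*nx,tz];a=proj('scene',q);print(sg,nx,(a-[140,210])*8)
print('pivot near',pt('scene',*S(475,640),.056))
print('rim wall left',pt('scene',*S(297,640),.052),pt('scene',*S(313,340),.052))
E
```

```text
[ 0.5891 -0.2669  0.056 ] [ 0.5399 -0.2523  0.056 ]
bar dir 163.52201211648742 dist of grasp from bar (mm) -2.778531902303566 [-0.2836 -0.9589]
-1 0 [195.7893 415.2926]
-1 0.01 [194.0467 443.8339]
1 0 [255.254  409.9385]
1 0.01 [253.8564 438.411 ]
pivot near [ 0.6206 -0.1924  0.056 ]
rim wall left [ 0.6005 -0.2442  0.052 ] [ 0.4977 -0.2182  0.052 ]
```

```bash
python3 -m inch '[{"dp":[-2,-2.5,0],"rotation":[0,0,0],"jaw":17},{"dp":[0,0,8],"rotation":[0,0,0],"jaw":17},{"dp":[0,0,8],"rotation":[0,0,0],"jaw":17},{"dp":[0,0,8],"rotation":[0,0,0],"jaw":17},{"dp":[0,0,0],"rotation":[0,0,0],"jaw":17},{"dp":[0,0,0],"rotation":[0,0,0],"jaw":17},{"dp":[0,0,0],"rotation":[0,0,0],"jaw":17},{"dp":[0,0,0],"rotation":[0,0,0],"jaw":17}]'
python3 - <<'E'
from h import *
plan(.5345,-.2497,.066,76.6)
snap('scene','s21',(140,210,240,310),8)
E
```

```text
clock: 33.8
position: [0.534, -0.2502, 0.1457]
tool_rot: [[-0.973, 0.232, 0.001], [0.232, 0.973, -0.0], [-0.001, 0.0, -1.0]]
force: [-0.4, -0.7, -0.1]
width: 0.0158
t 33.80 grasp [ 0.534  -0.2502  0.0767] psi 76.57 width 0.0158 F [-0.4  -0.75 -0.13] j [ 14.  33.  10. 107.  -8.  41. 105.]
 tilt z [ 5.e-04 -1.e-04 -1.e+00]
 dp total before turning (mm) [-0.3  0.6 10.7]
 turn about tool z total -0.03 alt 179.97  dp after turning [-0.3  0.6 10.7]
```

View pics/s21.png

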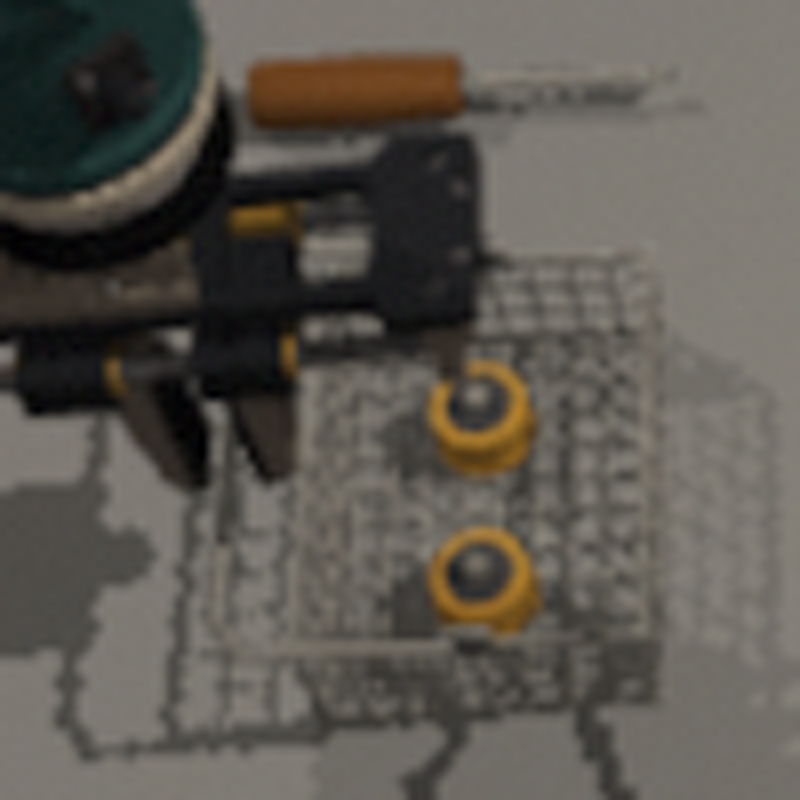

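```bash
python3 -m inch '[{"dp":[0,0,3],"rotation":[0,0,0],"jaw":17},{"dp":[0,0,4],"rotation":[0,0,0],"jaw":17},{"dp":[0,0,4],"rotation":[0,0,0],"jaw":17},{"dp":[0,0,0],"rotation":[0,0,0],"jaw":17},{"dp":[0,0,0],"rotation":[0,0,0],"jaw":17},{"dp":[0,0,0],"rotation":[0,0,0],"jaw":17},{"dp":[0,0,0],"rotation":[0,0,0],"jaw":17},{"dp":[0,0,0],"rotation":[0,0,0],"jaw":17}]'
python3 - <<'E'
from h import *
plan(.5345,-.2497,.066,76.6)
snap('scene','s22',(140,210,240,310),8)
E
```

```text
clock: 34.85
position: [0.5338, -0.2501, 0.1344]
tool_rot: [[-0.973, 0.232, -0.0], [0.232, 0.973, 0.0], [0.0, -0.0, -1.0]]
force: [-1.1, -1.8, 1.0]
width: 0.0158
t 34.85 grasp [ 0.5338 -0.2501  0.0654] psi 76.57 width 0.0158 F [-1.13 -1.84  1.  ] j [ 14.  34.  10. 107.  -8.  40. 106.]
 tilt z [-1.e-04  0.e+00 -1.e+00]
 dp total before turning (mm) [-0.6  0.6 -0.6]
 turn about tool z total -0.03 alt 179.97  dp after turning [-0.6  0.6 -0.6]
```

View pics/s22.png

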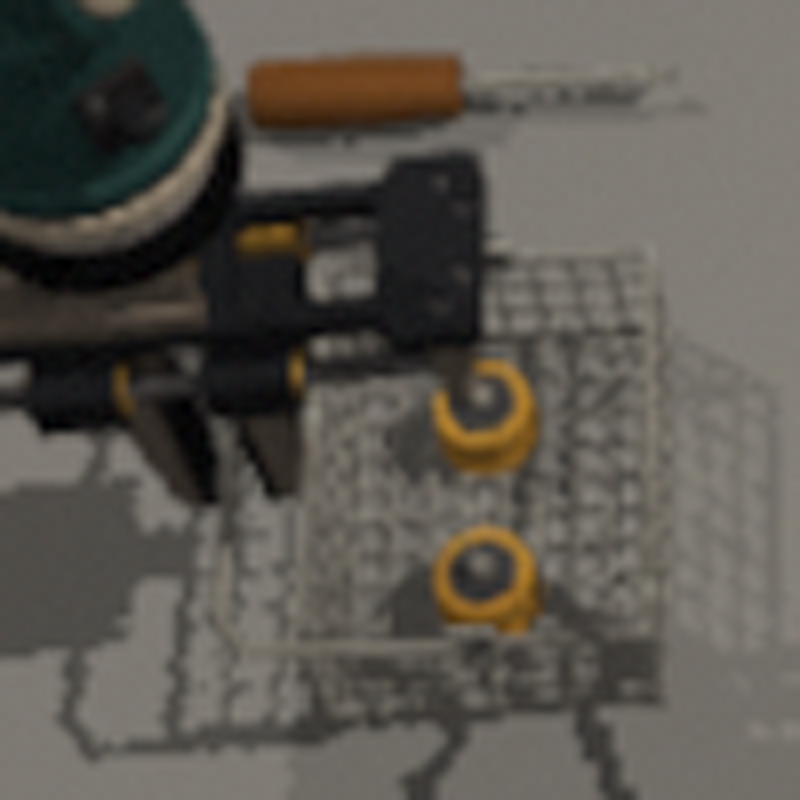

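```bash
python3 -m inch '[{"dp":[0,0,0],"rotation":[0,0,0],"jaw":0},{"dp":[0,0,0],"rotation":[0,0,0],"jaw":0},{"dp":[0,0,0],"rotation":[0,0,0],"jaw":0},{"dp":[0,0,0],"rotation":[0,0,0],"jaw":0},{"dp":[0,0,0],"rotation":[0,0,0],"jaw":0},{"dp":[0,0,0],"rotation":[0,0,0],"jaw":0},{"dp":[0,0,0],"rotation":[0,0,0],"jaw":0},{"dp":[0,0,0],"rotation":[0,0,0],"jaw":0}]' 12
python3 -c "
from h import *
plan(.5345,-.2497,.066,76.6)"
```

```text
clock: 35.9
position: [0.5339, -0.2501, 0.1344]
tool_rot: [[-0.973, 0.232, 0.0], [0.232, 0.973, 0.0], [-0.0, 0.0, -1.0]]
force: [1.0, 0.8, -1.2]
width: 0.0042
t 35.90 grasp [ 0.5339 -0.2501  0.0654] psi 76.58 width 0.0042 F [ 0.96  0.85 -1.22] j [ 14.  34.  10. 107.  -8.  40. 106.]
 tilt z [ 2.e-04  1.e-04 -1.e+00]
 dp total before turning (mm) [-0.5  0.5 -0.6]
 turn about tool z total -0.02 alt 179.98  dp after turning [-0.5  0.5 -0.6]
```

```bash
python3 -m inch '[{"dp":[0,1.5,-14.8],"rotation":[0,0,0],"jaw":0},{"dp":[0,4.3,-14.3],"rotation":[0,0,0],"jaw":0},{"dp":[0,7,-13.1],"rotation":[0,0,0],"jaw":0},{"dp":[0,9.5,-11.5],"rotation":[0,0,0],"jaw":0},{"dp":[0,11.5,-9.5],"rotation":[0,0,0],"jaw":0},{"dp":[0,0,0],"rotation":[0,0,0],"jaw":0},{"dp":[0,0,0],"rotation":[0,0,0],"jaw":0},{"dp":[0,0,0],"rotation":[0,0,0],"jaw":0}]'
python3 - <<'E'
from h import *
plan(.5345,-.2497,.066,76.6)
snap('scene','s23',(110,180,260,310),5.2)
E
```

```text
clock: 36.9
position: [0.5419, -0.2182, 0.1978]
tool_rot: [[-0.972, 0.233, 0.001], [0.233, 0.972, -0.001], [-0.001, -0.001, -1.0]]
force: [-0.3, -0.7, 2.9]
width: 0.0042
t 36.90 grasp [ 0.542  -0.2182  0.1288] psi 76.52 width 0.0042 F [-0.34 -0.71  2.86] j [ 10.  28.  11. 107.  -7.  46. 101.]
 tilt z [ 9.e-04 -9.e-04 -1.e+00]
 dp total before turning (mm) [ -0.  -32.4  62.8]
 turn about tool z total -0.08 alt 179.92  dp after turning [ -0.  -32.4  62.8]
```

View pics/s23.png

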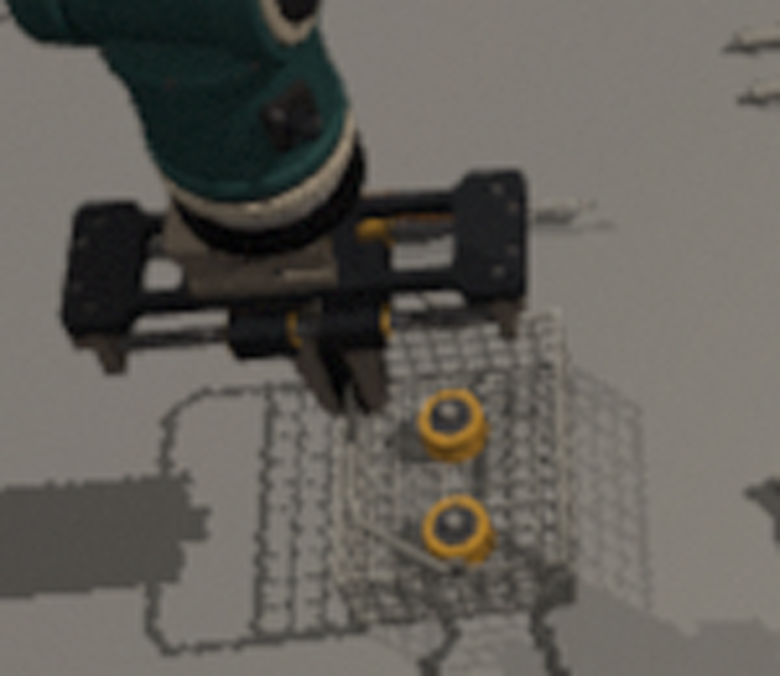

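```bash
python3 -m inch '[{"dp":[0,13.1,-7],"rotation":[0,0,0],"jaw":0},{"dp":[0,14.3,-4.3],"rotation":[0,0,0],"jaw":0},{"dp":[0,14.8,-1.5],"rotation":[0,0,0],"jaw":0},{"dp":[0,0,0],"rotation":[0,0,0],"jaw":0},{"dp":[0,0,0],"rotation":[0,0,0],"jaw":0},{"dp":[0,0,0],"rotation":[0,0,0],"jaw":0},{"dp":[0,0,0],"rotation":[0,0,0],"jaw":0},{"dp":[0,0,0],"rotation":[0,0,0],"jaw":0}]'
python3 - <<'E'
from h import *
plan(.5345,-.2497,.066,76.6)
snap('scene','s24',(110,180,260,310),5.2)
snap('top','t24',(290,170,420,290),6)
E
```

```text
clock: 37.95
position: [0.5514, -0.1765, 0.2103]
tool_rot: [[-0.973, 0.233, -0.0], [0.233, 0.973, 0.0], [0.0, 0.0, -1.0]]
force: [1.0, 1.0, -2.9]
width: 0.0046
t 37.95 grasp [ 0.5514 -0.1765  0.1413] psi 76.54 width 0.0046 F [ 1.03  1.03 -2.89] j [  6.  26.  10. 107.  -6.  47.  96.]
 tilt z [-1.e-04  1.e-04 -1.e+00]
 dp total before turning (mm) [ -0.6 -75.1  75.3]
 turn about tool z total -0.06 alt 179.94  dp after turning [ -0.5 -75.1  75.3]
```

View pics/s24.png

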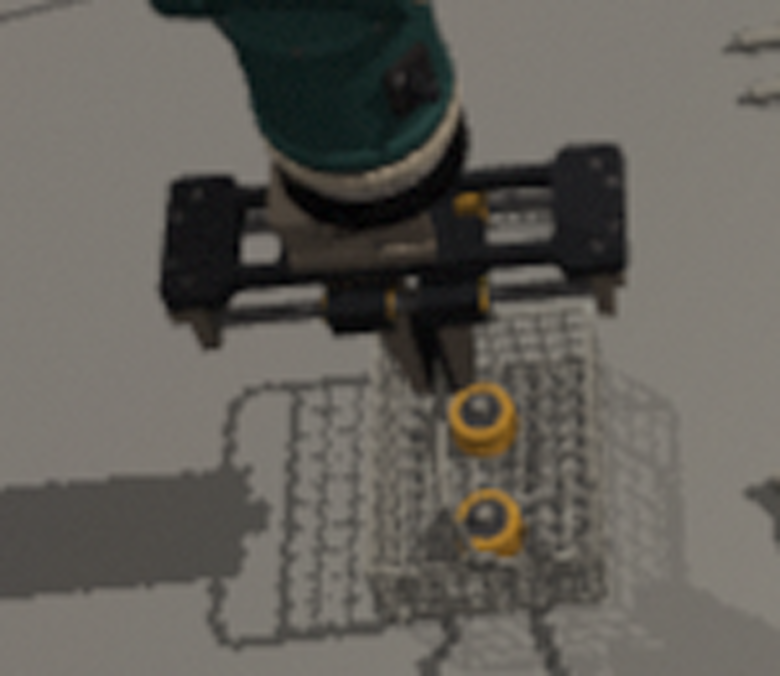

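View pics/t24.png

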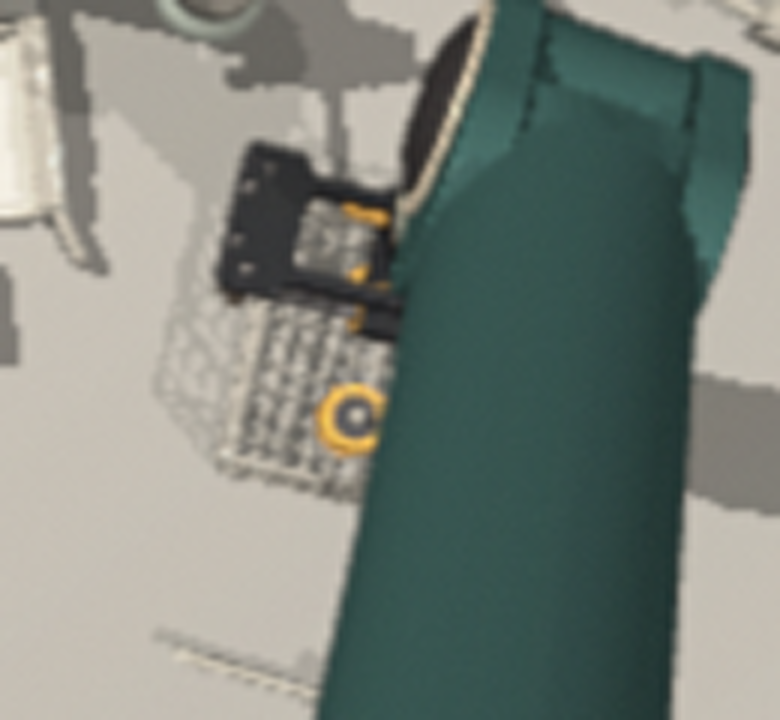

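```bash
python3 - <<'E'
from h import *
np.set_printoptions(precision=1,suppress=True)
def bp(c,yaw,pts,z0=0):
    y=np.radians(yaw);X=np.array([np.cos(y),np.sin(y)]);Y=np.array([-X[1],X[0]])
    for n,p in pts.items():
        q=np.r_[np.array(c)+X*p[0]+Y*p[1],p[2]+z0]
        print(n,(proj('scene',q)-[110,180])*5.2)
pts={'rim -x-y':(-.055,-.07,.052),'rim +x-y':(.055,-.07,.052),'rim +x+y':(.055,.07,.052),'bot -x-y':(-.055,-.07,0),'bot +x-y':(.055,-.07,0),'pivot-y':(0,-.07,.056),'bar end up':(0,-.06,.132),'bar end 60':(-.038,-.06,.122)}
bp((.5533,-.1757),76.5,pts)
print();bp((.5555,-.164),76.5,pts)
E
```

```text
rim -x-y [349.7 587.9]
rim +x-y [583.7 565.8]
rim +x+y [576.3 314.5]
bot -x-y [370.2 631.2]
bot +x-y [594.5 609.8]
pivot-y [465.9 573.3]
bar end up [440.6 481.4]
bar end 60 [358.5 499.3]

rim -x-y [375.2 584.3]
rim +x-y [608.7 562.3]
rim +x+y [599.5 311.5]
bot -x-y [394.7 627.8]
bot +x-y [618.5 606.3]
pivot-y [491.3 569.7]
bar end up [467.5 477.8]
bar end 60 [385.4 495.7]
```

```bash
python3 - <<'E'
from h import *
crop('s24','s24d',(170,230,240,310),9)
E
```

```text
(no output)
```

View pics/s24d.png

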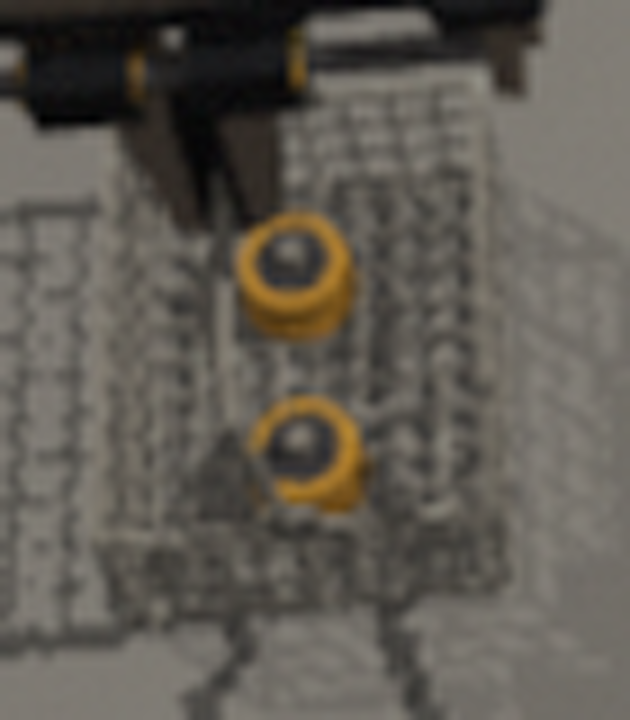

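```bash
python3 -m inch '[{"dp":[0,0,4],"rotation":[0,0,0],"jaw":0},{"dp":[0,0,4],"rotation":[0,0,0],"jaw":0},{"dp":[0,0,3],"rotation":[0,0,0],"jaw":0},{"dp":[0,0,0],"rotation":[0,0,0],"jaw":0},{"dp":[0,0,0],"rotation":[0,0,0],"jaw":0},{"dp":[0,0,0],"rotation":[0,0,0],"jaw":0},{"dp":[0,0,0],"rotation":[0,0,0],"jaw":0},{"dp":[0,0,0],"rotation":[0,0,0],"jaw":0}]' 5
python3 - <<'E'
from h import *
plan(.5345,-.2497,.066,76.6)
snap('scene','s25',(170,230,240,310),9)
E
```

```text
clock: 39.05
position: [0.5528, -0.1767, 0.2008]
tool_rot: [[-0.973, 0.232, 0.004], [0.232, 0.973, -0.001], [-0.004, -0.0, -1.0]]
force: [2.1, -0.2, 5.1]
width: 0.0046
t 39.05 grasp [ 0.5531 -0.1768  0.1318] psi 76.56 width 0.0046 F [ 2.15 -0.22  5.06] j [  6.  27.  10. 107.  -7.  46.  97.]
 tilt z [ 0.0037 -0.001  -1.    ]
 dp total before turning (mm) [  1.1 -75.2  65.8]
 turn about tool z total -0.04 alt 179.96  dp after turning [  1.2 -75.2  65.8]
```

View pics/s25.png

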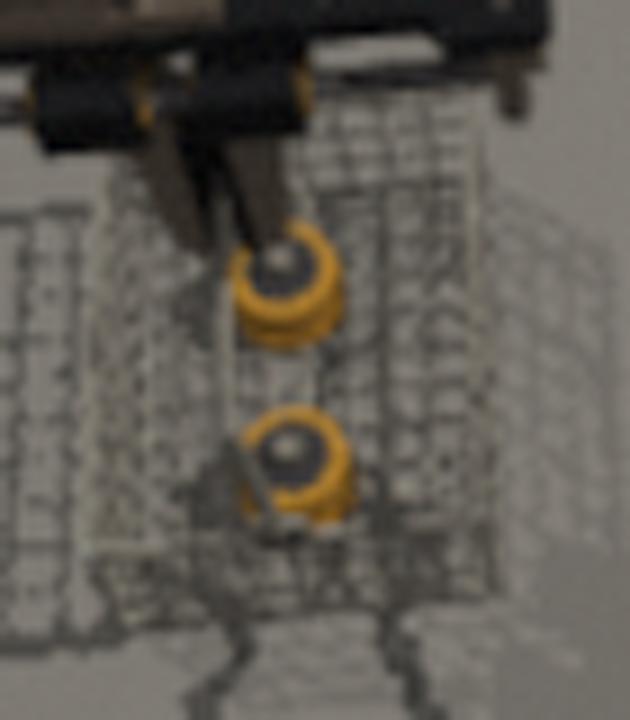

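```bash
python3 - <<'E'
from h import *
np.set_printoptions(precision=4,suppress=True)
f=lambda a,b:(170+a/9,230+b/9)
for z in(.11,.122,.132): print(z,pt('scene',*f(224,330),z),pt('scene',*f(240,440),z))
print('pivot',[pt('scene',*f(285,530),z) for z in(.056,.066)])
for b in((285,262),(295,450)): print('barrel',pt('scene',*f(*b),.03))
for b in((478,400),(480,570)): print('barrel before',pt('scene',140+b[0]/8,210+b[1]/8,.03))
g=np.array([.5531,-.1768]);Y=np.array([-.973,.232])
for t in(-.02,-.04,-.06):
  for z in(.122,.132): print(t,z,(proj('scene',np.r_[g+t*Y,z])-[170,230])*9)
E
```

```text
0.11 [ 0.5844 -0.1867  0.11  ] [ 0.6173 -0.1899  0.11  ]
0.122 [ 0.5912 -0.1863  0.122 ] [ 0.6236 -0.1895  0.122 ]
0.132 [ 0.5968 -0.1859  0.132 ] [ 0.6288 -0.1891  0.132 ]
pivot [array([ 0.6195, -0.1864,  0.056 ]), array([ 0.6244, -0.1861,  0.066 ])]
barrel [ 0.5235 -0.1674  0.03  ]
barrel [ 0.5837 -0.1788  0.03  ]
barrel before [ 0.5245 -0.1728  0.03  ]
barrel before [ 0.5848 -0.1863  0.03  ]
-0.02 0.122 [226.2426 265.4128]
-0.02 0.132 [220.2435 247.2291]
-0.04 0.122 [225.4714 332.5292]
-0.04 0.132 [219.3922 314.7088]
-0.06 0.122 [224.6813 401.2915]
-0.06 0.132 [218.52   383.8579]
```

```bash
python3 -m inch '[{"dp":[0,0,0],"rotation":[0,0,0],"jaw":20},{"dp":[0,0,0],"rotation":[0,0,0],"jaw":20},{"dp":[0,0,0],"rotation":[0,0,0],"jaw":20},{"dp":[0,0,0],"rotation":[0,0,0],"jaw":20},{"dp":[0,0,0],"rotation":[0,0,0],"jaw":20},{"dp":[0,0,0],"rotation":[0,0,0],"jaw":20},{"dp":[0,0,0],"rotation":[0,0,0],"jaw":20},{"dp":[0,0,0],"rotation":[0,0,0],"jaw":20}]'
python3 - <<'E'
from h import *
plan(.5345,-.2497,.066,76.6)
snap('scene','s26',(170,230,240,310),9)
E
```

```text
clock: 40.1
position: [0.5515, -0.1763, 0.1994]
tool_rot: [[-0.973, 0.232, 0.0], [0.232, 0.973, -0.0], [-0.0, -0.0, -1.0]]
force: [-0.3, 0.3, -0.4]
width: 0.0186
t 40.10 grasp [ 0.5515 -0.1763  0.1304] psi 76.57 width 0.0186 F [-0.31  0.31 -0.41] j [  6.  27.  10. 107.  -7.  46.  97.]
 tilt z [ 1.e-04 -0.e+00 -1.e+00]
 dp total before turning (mm) [ -0.5 -75.4  64.4]
 turn about tool z total -0.03 alt 179.97  dp after turning [ -0.5 -75.4  64.4]
```

View pics/s26.png

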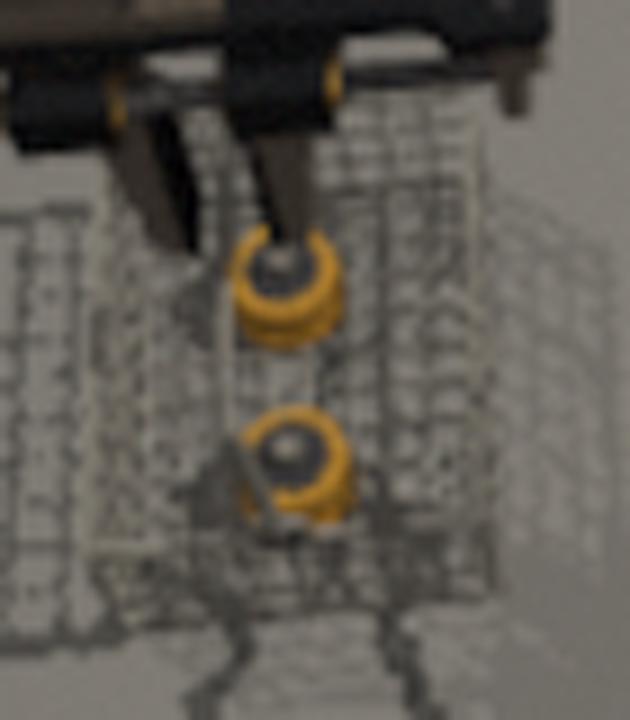

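```bash
python3 - <<'E'
from h import *
np.set_printoptions(precision=0,suppress=True)
c=np.array([.5515,-.1698]);y=np.radians(76.6);X=np.array([np.cos(y),np.sin(y)]);Y=np.array([-X[1],X[0]])
P=lambda xb,yb,z:(proj('scene',np.r_[c+X*xb+Y*yb,z])-[170,230])*9
print('pivot',P(0,-.07,.056),'rim',P(-.055,-.07,.052),P(.055,-.07,.052),P(.055,.07,.052),'bot',P(-.055,-.07,0),P(.055,-.07,0))
for a in(50,60,70,80,90,100):
    r=np.radians(a);xb,z=-.076*np.cos(r),.056+.076*np.sin(r)
    print(a,'mid-ish',P(xb,-.03,z),'end',P(xb,-.06,z),'arm half',P(xb*.6,-.07,.056+(z-.056)*.6))
E
```

```text
pivot [286. 530.] rim [ 86. 555.] [490. 517.] [475.  84.] bot [120. 631.] [508. 593.]
50 mid-ish [ 70. 317.] end [ 66. 419.] arm half [156. 485.]
60 mid-ish [106. 299.] end [102. 402.] arm half [178. 475.]
70 mid-ish [148. 285.] end [145. 388.] arm half [203. 467.]
80 mid-ish [195. 274.] end [193. 377.] arm half [231. 461.]
90 mid-ish [245. 268.] end [244. 370.] arm half [261. 457.]
100 mid-ish [296. 265.] end [296. 368.] arm half [292. 455.]
```

```bash
python3 -m inch '[{"dp":[0,0,0],"rotation":[0,0,0],"jaw":0},{"dp":[0,0,0],"rotation":[0,0,0],"jaw":0},{"dp":[0,0,0],"rotation":[0,0,0],"jaw":0},{"dp":[0,0,0],"rotation":[0,0,0],"jaw":0},{"dp":[0,0,-4],"rotation":[0,0,0],"jaw":0},{"dp":[0,0,-6],"rotation":[0,0,0],"jaw":0},{"dp":[0,0,-10],"rotation":[0,0,0],"jaw":0},{"dp":[0,0,-10],"rotation":[0,0,0],"jaw":0}]' 40
python3 -m inch '[{"dp":[0,0,-15],"rotation":[0,0,0],"jaw":0},{"dp":[0,0,-20],"rotation":[0,0,0],"jaw":0},{"dp":[0,0,-20],"rotation":[0,0,0],"jaw":0},{"dp":[0,0,-15],"rotation":[0,0,0],"jaw":0},{"dp":[0,0,-10],"rotation":[0,0,0],"jaw":0},{"dp":[0,0,0],"rotation":[0,0,0],"jaw":0},{"dp":[0,0,0],"rotation":[0,0,0],"jaw":0},{"dp":[0,0,0],"rotation":[0,0,0],"jaw":0}]'
python3 - <<'E'
from h import *
plan(.56,.044,.32,5.9)
snap('scene','s27',(110,150,290,310),4.4)
snap('top','t27',(270,150,450,310),4.4)
E
```

```text
clock: 41.15
position: [0.5516, -0.1763, 0.2302]
tool_rot: [[-0.973, 0.232, 0.0], [0.232, 0.973, -0.0], [-0.0, -0.0, -1.0]]
force: [-0.7, -0.3, -2.5]
width: 0.0033
clock: 42.15
position: [0.5512, -0.1761, 0.3086]
tool_rot: [[-0.973, 0.232, -0.001], [0.232, 0.973, 0.0], [0.001, -0.0, -1.0]]
force: [-0.3, -0.1, -3.7]
width: 0.004
t 42.15 grasp [ 0.5511 -0.1761  0.2396] psi 76.57 width 0.0040 F [-0.27 -0.11 -3.73] j [  5.  20.  12. 102.  -4.  59.  95.]
 tilt z [-1.4e-03  3.0e-04 -1.0e+00]
 dp total before turning (mm) [ 42.5 216.2 -80.4]
 turn about tool z total 70.67 alt -109.33  dp after turning [218.   31.5 -80.4]
```

View pics/s27.png

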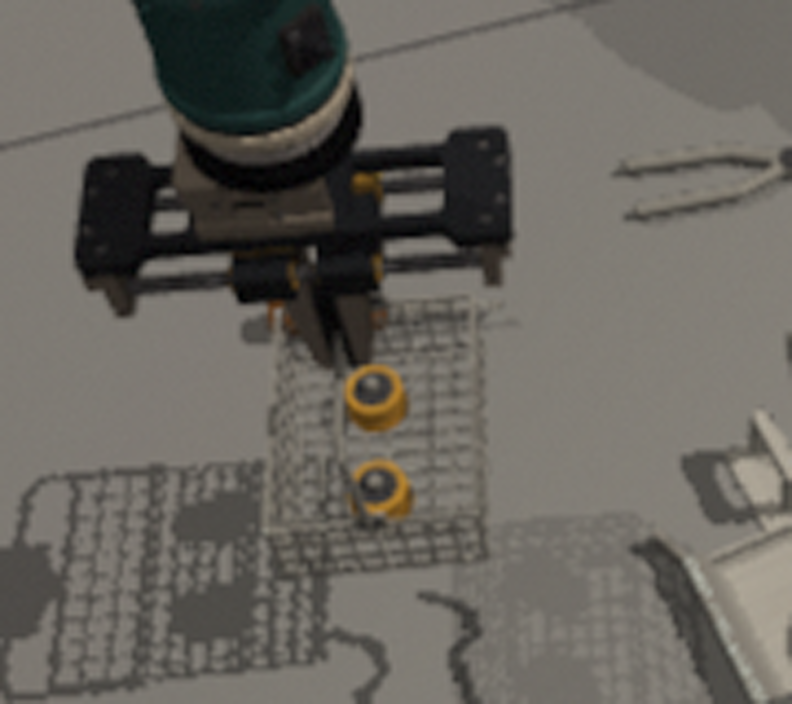

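View pics/t27.png

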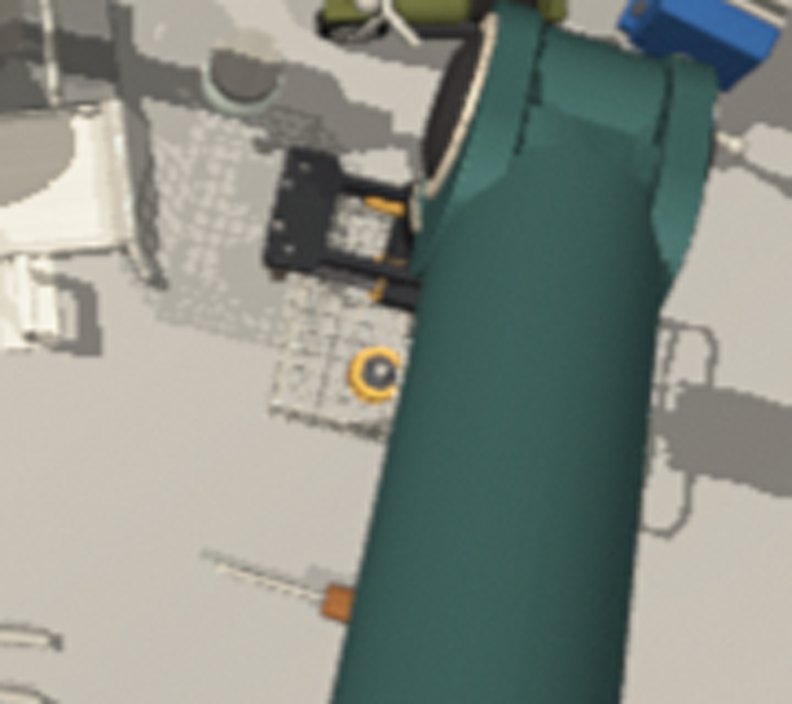

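```bash
python3 -m inch '[{"dp":[0,0,-8],"rotation":[0,0,4],"jaw":0},{"dp":[0,0,-10],"rotation":[0,0,6],"jaw":0},{"dp":[0,0,-10],"rotation":[0,0,6],"jaw":0},{"dp":[0,0,-10],"rotation":[0,0,6],"jaw":0},{"dp":[0,0,-10],"rotation":[0,0,6],"jaw":0},{"dp":[0,0,-10],"rotation":[0,0,6],"jaw":0},{"dp":[0,0,-8],"rotation":[0,0,6],"jaw":0},{"dp":[0,0,0],"rotation":[0,0,6],"jaw":0}]'
python3 -m inch '[{"dp":[0,0,0],"rotation":[0,0,6],"jaw":0},{"dp":[0,0,0],"rotation":[0,0,6],"jaw":0},{"dp":[0,0,0],"rotation":[0,0,6],"jaw":0},{"dp":[0,0,0],"rotation":[0,0,4],"jaw":0},{"dp":[0,0,0],"rotation":[0,0,2.5],"jaw":0},{"dp":[0,0,0],"rotation":[0,0,0],"jaw":0},{"dp":[0,0,0],"rotation":[0,0,0],"jaw":0},{"dp":[0,0,0],"rotation":[0,0,0],"jaw":0}]'
python3 -c "
from h import *
plan(.556,.045,.30,5.9)"
```

```text
clock: 43.25
position: [0.5517, -0.1763, 0.3759]
tool_rot: [[-0.506, 0.863, 0.001], [0.863, 0.506, -0.0], [-0.001, 0.001, -1.0]]
force: [0.3, -0.7, -3.6]
width: 0.0033
clock: 44.25
position: [0.5515, -0.1762, 0.3753]
tool_rot: [[-0.106, 0.994, -0.0], [0.994, 0.106, 0.0], [0.0, -0.0, -1.0]]
force: [0.0, 0.3, -3.9]
width: 0.0035
t 44.25 grasp [ 0.5515 -0.1762  0.3063] psi 6.09 width 0.0035 F [ 0.03  0.33 -3.92] j [-5. 16. 24. 99. -7. 66. 27.]
 tilt z [-1.e-04  1.e-04 -1.e+00]
 dp total before turning (mm) [219.5  28.    6.3]
 turn about tool z total 0.19 alt -179.81  dp after turning [219.6  27.3   6.3]
```

```bash
python3 -m inch '[{"dp":[15,2,0],"rotation":[0,0,0],"jaw":0},{"dp":[30,4,0],"rotation":[0,0,0],"jaw":0},{"dp":[40,5,0],"rotation":[0,0,0],"jaw":0},{"dp":[45,6,0],"rotation":[0,0,0],"jaw":0},{"dp":[40,5,0],"rotation":[0,0,0],"jaw":0},{"dp":[30,4,0],"rotation":[0,0,0],"jaw":0},{"dp":[14,2,0],"rotation":[0,0,0],"jaw":0},{"dp":[6,0,0],"rotation":[0,0,0],"jaw":0}]'
python3 -m inch '[{"dp":[0,0,0],"rotation":[0,0,0],"jaw":0},{"dp":[0,0,0],"rotation":[0,0,0],"jaw":0},{"dp":[0,0,0],"rotation":[0,0,0],"jaw":0},{"dp":[0,0,0],"rotation":[0,0,0],"jaw":0},{"dp":[0,0,0],"rotation":[0,0,0],"jaw":0},{"dp":[0,0,0],"rotation":[0,0,0],"jaw":0},{"dp":[0,0,0],"rotation":[0,0,0],"jaw":0},{"dp":[0,0,0],"rotation":[0,0,0],"jaw":0}]'
python3 - <<'E'
from h import *
plan(.6655,.056,.30,5.9)
snap('scene','s28');snap('top','t28')
crop('s28','s28c',(230,120,370,320),4)
crop('t28','t28c',(200,120,330,270),5)
E
```

```text
clock: 45.25
position: [0.556, 0.0461, 0.3754]
tool_rot: [[-0.107, 0.994, 0.0], [0.994, 0.107, -0.0], [-0.0, -0.0, -1.0]]
force: [-0.3, -1.1, -3.4]
width: 0.0038
clock: 46.25
position: [0.556, 0.0455, 0.3754]
tool_rot: [[-0.106, 0.994, -0.0], [0.994, 0.106, -0.0], [-0.0, -0.0, -1.0]]
force: [-0.4, 0.8, -3.9]
width: 0.0033
t 46.25 grasp [0.556  0.0455 0.3064] psi 6.08 width 0.0033 F [-0.35  0.78 -3.88] j [-22.  14.  17. 101.  -4.  66.   2.]
 tilt z [-0. -0. -1.]
 dp total before turning (mm) [ -1.2 110.    6.4]
 turn about tool z total 0.18 alt -179.82  dp after turning [ -0.8 110.    6.4]
```

View pics/s28c.png

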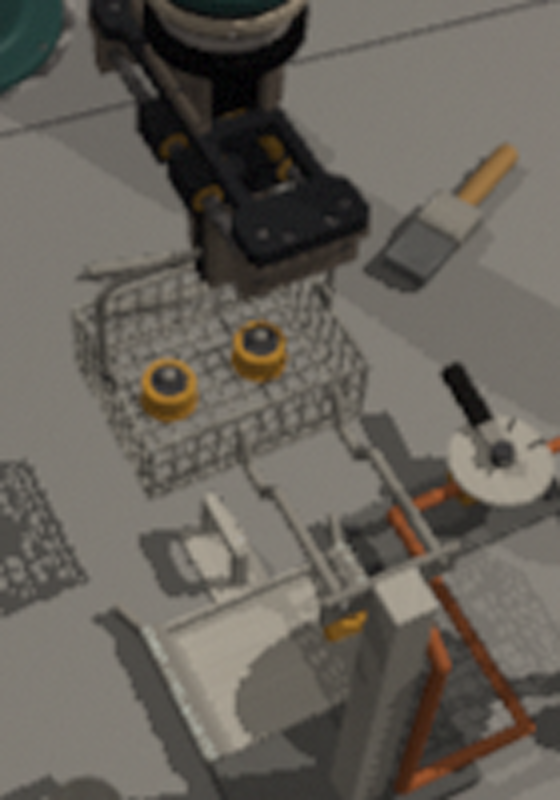

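View pics/t28c.png

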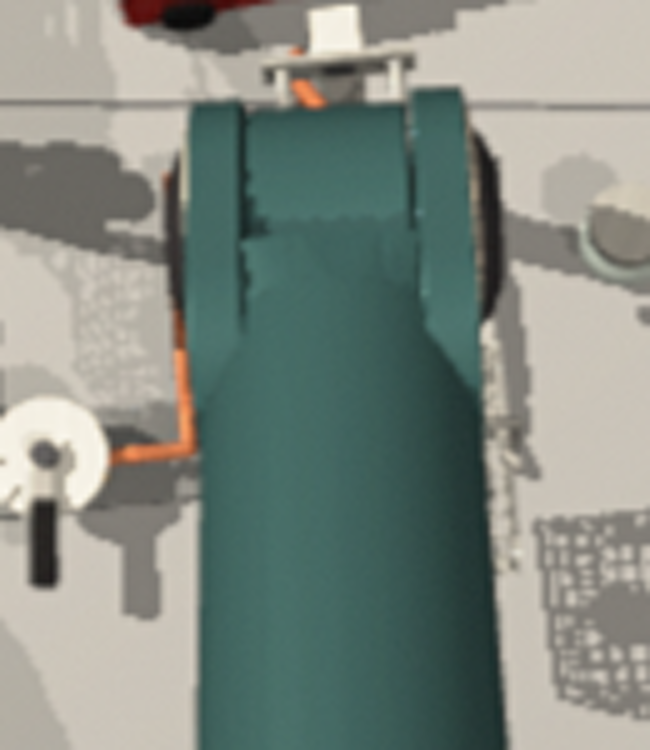

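```bash
python3 -m inch '[{"dp":[0,8,0],"rotation":[0,0,0],"jaw":0},{"dp":[0,16,0],"rotation":[0,0,0],"jaw":0},{"dp":[0,22,0],"rotation":[0,0,0],"jaw":0},{"dp":[0,24,0],"rotation":[0,0,0],"jaw":0},{"dp":[0,20,0],"rotation":[0,0,0],"jaw":0},{"dp":[0,12,0],"rotation":[0,0,0],"jaw":0},{"dp":[0,8,0],"rotation":[0,0,0],"jaw":0},{"dp":[0,0,0],"rotation":[0,0,0],"jaw":0}]'
python3 -m inch '[{"dp":[0,0,0],"rotation":[0,0,0],"jaw":0},{"dp":[0,0,0],"rotation":[0,0,0],"jaw":0},{"dp":[0,0,5],"rotation":[0,0,0],"jaw":0},{"dp":[0,0,5],"rotation":[0,0,0],"jaw":0},{"dp":[0,0,5],"rotation":[0,0,0],"jaw":0},{"dp":[0,0,5],"rotation":[0,0,0],"jaw":0},{"dp":[0,0,0],"rotation":[0,0,0],"jaw":0},{"dp":[0,0,0],"rotation":[0,0,0],"jaw":0}]'
python3 - <<'E'
from h import *
plan(.6655,.056,.255,5.9)
snap('scene','s29');snap('top','t29')
crop('s29','s29c',(240,140,360,320),4.5)
E
```

```text
clock: 47.35
position: [0.6656, 0.0571, 0.3752]
tool_rot: [[-0.106, 0.994, -0.0], [0.994, 0.106, -0.0], [-0.0, -0.0, -1.0]]
force: [-0.7, -0.2, -4.3]
width: 0.0034
clock: 48.35
position: [0.6656, 0.0571, 0.3555]
tool_rot: [[-0.106, 0.994, 0.0], [0.994, 0.106, 0.0], [-0.0, 0.0, -1.0]]
force: [-0.7, -1.2, -3.1]
width: 0.0031
t 48.35 grasp [0.6656 0.0571 0.2865] psi 6.07 width 0.0031 F [-0.7  -1.25 -3.15] j [-20.  26.  17.  87.  -8.  68.   5.]
 tilt z [ 3.e-04  0.e+00 -1.e+00]
 dp total before turning (mm) [-1.1 -0.2 31.5]
 turn about tool z total 0.17 alt -179.83  dp after turning [-1.1 -0.2 31.5]
```

View pics/s29c.png

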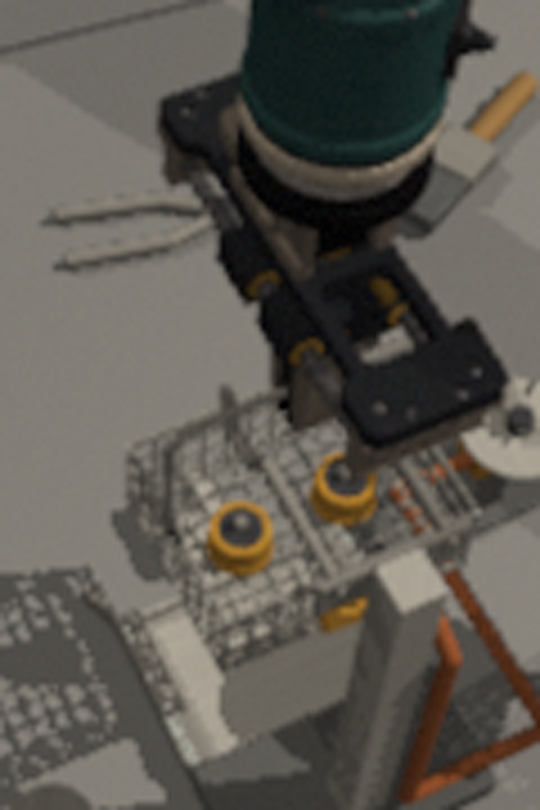

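```bash
python3 - <<'E'
from h import *
np.set_printoptions(precision=0,suppress=True)
crop('s29','s29d',(270,200,330,270),11)
o=np.array([.6656,.0571]);X=np.array([.9945,.105]);Y=np.array([-.105,.9945])
for xs in(-.02,-.01,0,.01):
    for z in (.25,.256,.274,.288):
        print(xs,z,(proj('scene',np.r_[o+X*xs-Y*.028,z])-[270,200])*11)
E
```

```text
-0.02 0.25 [218. 351.]
-0.02 0.256 [219. 335.]
-0.02 0.274 [223. 284.]
-0.02 0.288 [225. 243.]
-0.01 0.25 [241. 391.]
-0.01 0.256 [243. 375.]
-0.01 0.274 [246. 324.]
-0.01 0.288 [249. 283.]
0 0.25 [265. 431.]
0 0.256 [266. 415.]
0 0.274 [271. 365.]
0 0.288 [274. 324.]
0.01 0.25 [289. 472.]
0.01 0.256 [290. 456.]
0.01 0.274 [295. 406.]
0.01 0.288 [299. 366.]
```

View pics/s29d.png

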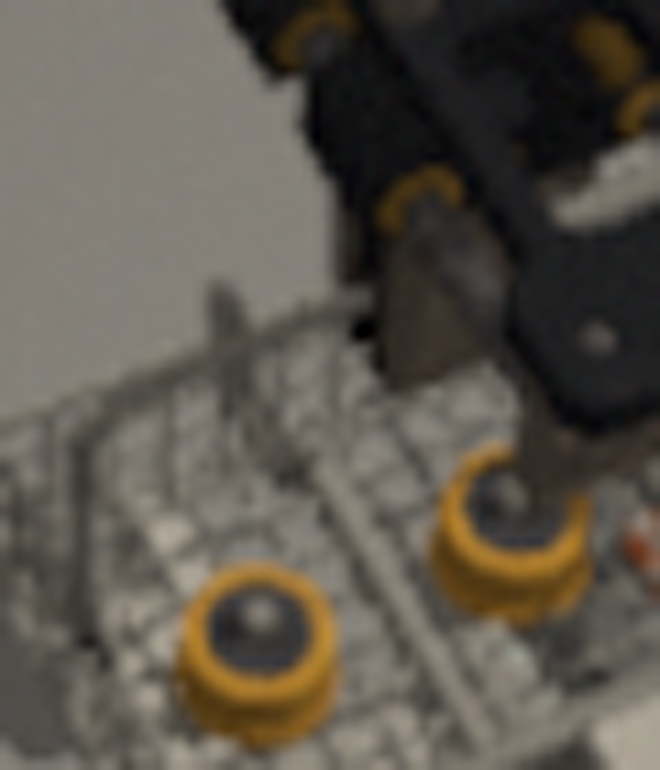

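```bash
python3 -m inch '[{"dp":[-1,0,5],"rotation":[0,0,0],"jaw":0},{"dp":[0,0,6],"rotation":[0,0,0],"jaw":0},{"dp":[0,0,6],"rotation":[0,0,0],"jaw":0},{"dp":[0,0,6],"rotation":[0,0,0],"jaw":0},{"dp":[0,0,4],"rotation":[0,0,0],"jaw":0},{"dp":[0,0,2],"rotation":[0,0,0],"jaw":0},{"dp":[0,0,0],"rotation":[0,0,0],"jaw":0},{"dp":[0,0,0],"rotation":[0,0,0],"jaw":0}]'
python3 - <<'E'
from h import *
plan(.6655,.056,.255,5.9)
snap('scene','s30')
crop('s30','s30d',(260,200,330,270),10)
E
```

```text
clock: 49.45
position: [0.6657, 0.0561, 0.3267]
tool_rot: [[-0.106, 0.994, 0.001], [0.994, 0.106, 0.0], [0.0, 0.001, -1.0]]
force: [0.9, -0.4, -3.9]
width: 0.0034
t 49.45 grasp [0.6657 0.0562 0.2577] psi 6.07 width 0.0034 F [ 0.92 -0.43 -3.88] j [-20.  28.  17.  89.  -8.  65.   5.]
 tilt z [ 6.e-04  1.e-04 -1.e+00]
 dp total before turning (mm) [-0.1 -0.2  2.7]
 turn about tool z total 0.17 alt -179.83  dp after turning [-0.1 -0.2  2.7]
```

View pics/s30d.png

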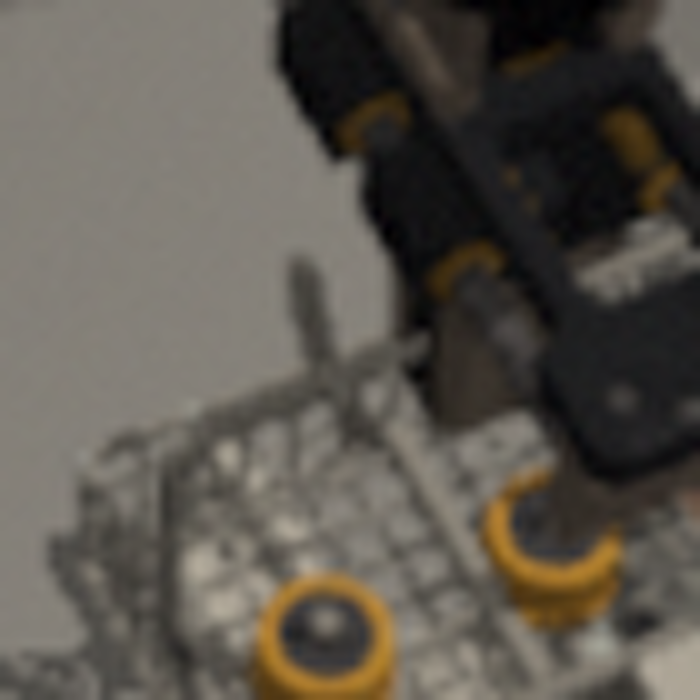

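```bash
python3 -m inch '[{"dp":[0,0,1],"rotation":[0,0,0],"jaw":0},{"dp":[0,0,1],"rotation":[0,0,0],"jaw":0},{"dp":[0,0,1],"rotation":[0,0,0],"jaw":0},{"dp":[0,0,0.5],"rotation":[0,0,0],"jaw":0},{"dp":[0,0,0],"rotation":[0,0,0],"jaw":0},{"dp":[0,0,0],"rotation":[0,0,0],"jaw":0},{"dp":[0,0,0],"rotation":[0,0,0],"jaw":0},{"dp":[0,0,0],"rotation":[0,0,0],"jaw":0}]'
python3 - <<'E'
from h import *
plan(.6655,.056,.255,5.9)
import time
s=env.sense();print(s['force'],s['wrist_torque'])
E
```

```text
clock: 50.5
position: [0.6656, 0.0562, 0.3232]
tool_rot: [[-0.106, 0.994, 0.0], [0.994, 0.106, 0.0], [0.0, 0.0, -1.0]]
force: [-1.4, -0.2, 1.1]
width: 0.0032
t 50.50 grasp [0.6656 0.0562 0.2542] psi 6.07 width 0.0032 F [-1.43 -0.2   1.13] j [-19.  28.  17.  89.  -9.  65.   5.]
 tilt z [ 4.e-04  1.e-04 -1.e+00]
 dp total before turning (mm) [-0.2 -0.2 -0.8]
 turn about tool z total 0.17 alt -179.83  dp after turning [-0.2 -0.2 -0.8]
[-1.4314399  -0.19799303  1.13272248] [-0.08553181  0.34511546  0.01724364]
```

```bash
python3 -m inch '[{"dp":[0,0,0],"rotation":[0,0,0],"jaw":6},{"dp":[0,0,0],"rotation":[0,0,0],"jaw":10},{"dp":[0,0,0],"rotation":[0,0,0],"jaw":20},{"dp":[0,0,0],"rotation":[0,0,0],"jaw":25},{"dp":[0,0,0],"rotation":[0,0,0],"jaw":25},{"dp":[0,0,0],"rotation":[0,0,0],"jaw":25},{"dp":[0,0,0],"rotation":[0,0,0],"jaw":25},{"dp":[0,0,0],"rotation":[0,0,0],"jaw":25}]'
python3 - <<'E'
from h import *
plan(.6655,.056,.255,5.9)
snap('scene','s31')
crop('s31','s31d',(260,200,330,270),10)
E
```

```text
clock: 51.5
position: [0.6655, 0.0562, 0.3229]
tool_rot: [[-0.106, 0.994, 0.0], [0.994, 0.106, 0.0], [0.0, 0.0, -1.0]]
force: [-0.9, -0.5, 0.1]
width: 0.0231
t 51.50 grasp [0.6655 0.0562 0.2539] psi 6.07 width 0.0231 F [-0.88 -0.53  0.08] j [-19.  28.  17.  89.  -9.  65.   5.]
 tilt z [ 0.  0. -1.]
 dp total before turning (mm) [-0.1 -0.1 -1.1]
 turn about tool z total 0.17 alt -179.83  dp after turning [-0.1 -0.1 -1.1]
```

View pics/s31d.png

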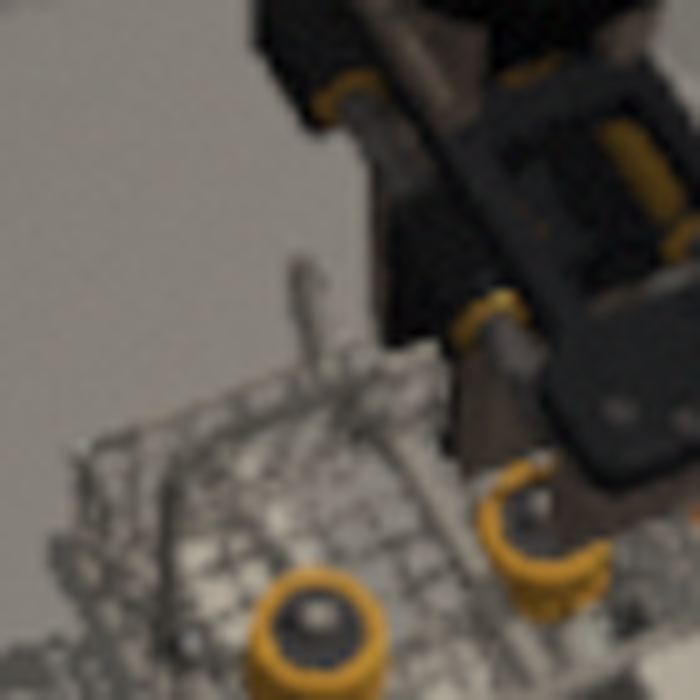

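```bash
python3 -m inch '[{"dp":[0,0,-4],"rotation":[0,0,0],"jaw":25},{"dp":[0,0,-8],"rotation":[0,0,0],"jaw":25},{"dp":[0,0,-12],"rotation":[0,0,0],"jaw":25},{"dp":[0,0,-20],"rotation":[0,0,0],"jaw":25},{"dp":[0,0,-20],"rotation":[0,0,0],"jaw":25},{"dp":[0,-20,0],"rotation":[0,0,0],"jaw":25},{"dp":[0,-40,0],"rotation":[0,0,0],"jaw":25},{"dp":[0,-60,0],"rotation":[0,0,0],"jaw":25}]'
python3 -m inch '[{"dp":[0,-60,0],"rotation":[0,0,0],"jaw":25},{"dp":[0,-30,0],"rotation":[0,0,0],"jaw":25},{"dp":[0,0,0],"rotation":[0,0,0],"jaw":25},{"dp":[0,0,0],"rotation":[0,0,0],"jaw":25},{"dp":[0,0,0],"rotation":[0,0,0],"jaw":25},{"dp":[0,0,0],"rotation":[0,0,0],"jaw":25},{"dp":[0,0,0],"rotation":[0,0,0],"jaw":25},{"dp":[0,0,0],"rotation":[0,0,0],"jaw":25}]'
python3 - <<'E'
from h import *
plan(.6655,.056,.255,5.9)
snap('scene','s32');snap('top','t32')
crop('s32','s32d',(230,190,370,320),5.5)
crop('t32','t32d',(170,110,330,250),5)
E
```

```text
clock: 52.55
position: [0.5458, 0.0434, 0.3875]
tool_rot: [[-0.106, 0.994, 0.001], [0.994, 0.106, -0.0], [-0.0, 0.001, -1.0]]
force: [-0.7, 0.7, -0.6]
width: 0.0232
clock: 53.55
position: [0.4569, 0.0339, 0.3867]
tool_rot: [[-0.106, 0.994, -0.0], [0.994, 0.106, -0.0], [-0.0, -0.0, -1.0]]
force: [-0.3, -0.3, 0.4]
width: 0.0227
t 53.55 grasp [0.4568 0.0339 0.3177] psi 6.07 width 0.0227 F [-0.3  -0.29  0.42] j [-24.   2.  16. 113.  -1.  65.  -1.]
 tilt z [-4.e-04 -2.e-04 -1.e+00]
 dp total before turning (mm) [-1.000e-01  2.098e+02  6.270e+01]
 turn about tool z total 0.17 alt -179.83  dp after turning [  0.5 209.8  62.7]
```

View pics/s32d.png

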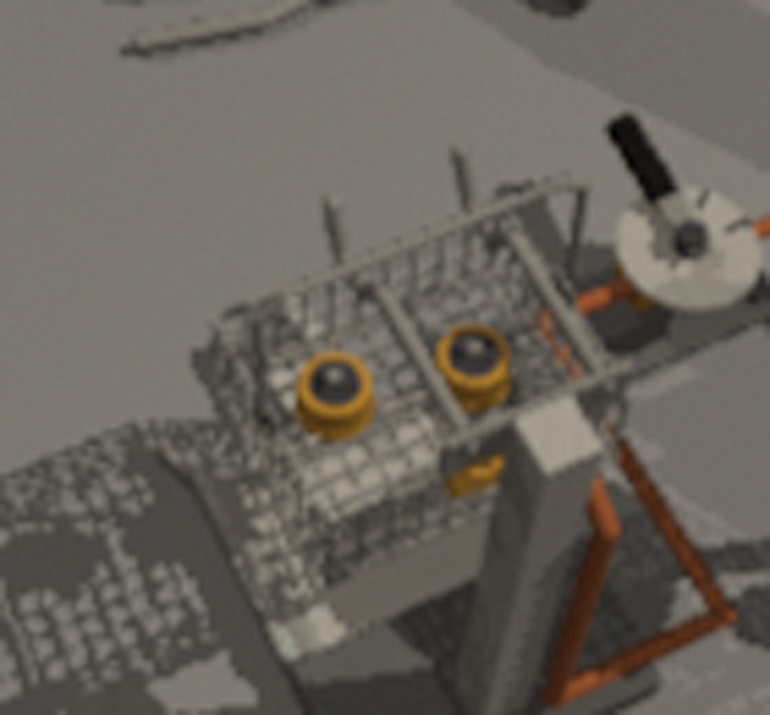

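View pics/t32d.png

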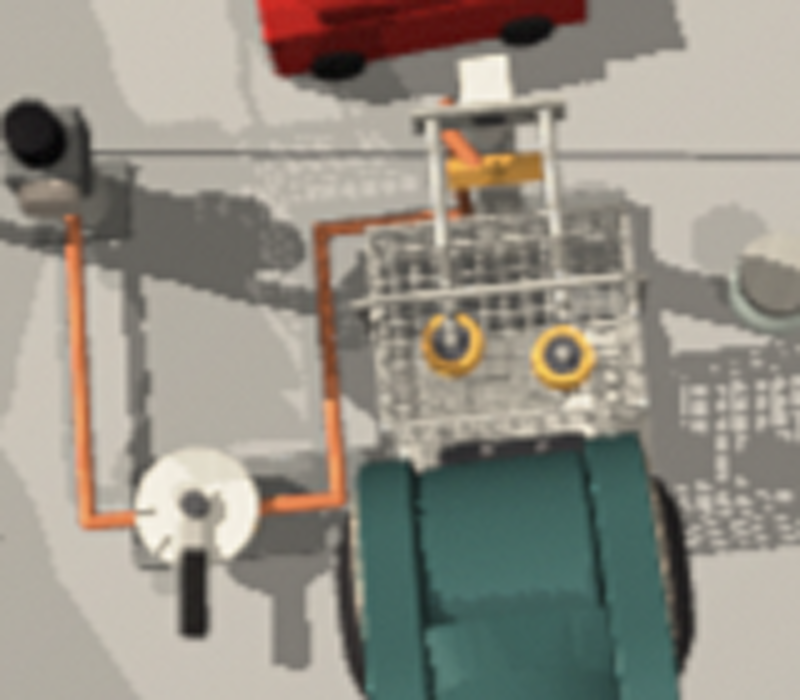

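```bash
python3 - <<'E'
from h import *
np.set_printoptions(precision=4,suppress=True)
crop('s32','s32v',(330,200,380,250),14)
crop('t32','t32v',(190,190,230,245),13)
E
```

```text
(no output)
```

View pics/s32v.png

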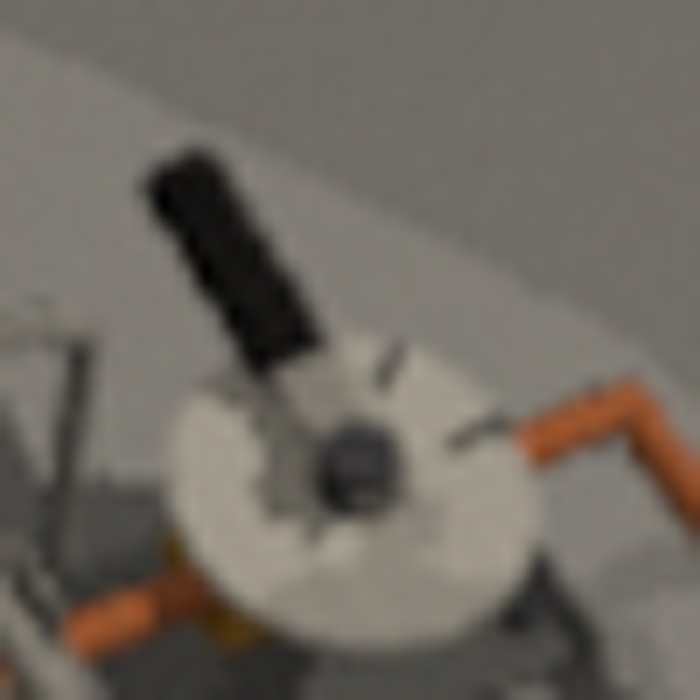

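View pics/t32v.png

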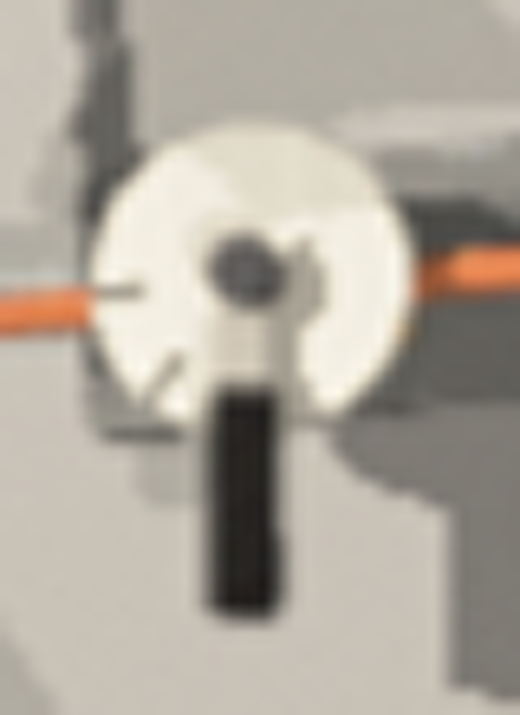

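```bash
python3 - <<'E'
from h import *
np.set_printoptions(precision=4,suppress=True)
S=lambda a,b,z:pt('scene',330+a/14,200+b/14,z)
T=lambda a,b,z:pt('top',190+a/13,190+b/13,z)
for F,pts in((S,((182,168),(288,345),(235,256))),(T,((243,608),(245,390),(244,500)))):
    e,n,m=[F(*p,.057)[:2] for p in pts];d=n-e
    print('end',e,'near',n,'mid',m,'dir',np.degrees(np.arctan2(d[1],d[0])),np.linalg.norm(d))
print('knob S',S(358,465,.064),'T',T(248,268,.064),'plate S',S(358,490,.042),'T',T(252,282,.042))
plan(.5455,.243,.15,96)
E
```

```text
end [0.5238 0.2408] near [0.5693 0.2425] mid [0.5467 0.2417] dir 2.0579362202947684 0.0455510079776876
end [0.5169 0.2375] near [0.5658 0.2393] mid [0.541  0.2384] dir 2.1003253324772655 0.048958518660607415
knob S [0.6025 0.2401 0.064 ] T [0.5922 0.2385 0.064 ] plate S [0.5965 0.2472 0.042 ] T [0.5932 0.2417 0.042 ]
t 53.65 grasp [0.4568 0.0339 0.3178] psi 6.07 width 0.0231 F [-0.    0.44 -1.17] j [-24.   2.  16. 113.  -1.  65.  -1.]
 tilt z [-0.0001 -0.     -1.    ]
 dp total before turning (mm) [198.5 110.3 167.8]
 turn about tool z total -89.93 alt 90.07  dp after turning [-110.1  198.6  167.8]
```

```bash
python3 -m inch '[{"dp":[0,0,0],"rotation":[0,0,-10.7],"jaw":35},{"dp":[0,0,0],"rotation":[0,0,-10.7],"jaw":35},{"dp":[0,0,0],"rotation":[0,0,-10.7],"jaw":35},{"dp":[0,0,0],"rotation":[0,0,-10.7],"jaw":35},{"dp":[0,0,0],"rotation":[0,0,-10.7],"jaw":35},{"dp":[0,0,0],"rotation":[0,0,-10.7],"jaw":35},{"dp":[0,0,0],"rotation":[0,0,-10.7],"jaw":35},{"dp":[0,0,0],"rotation":[0,0,-10.7],"jaw":35}]'
python3 -c "
from h import *
plan(.5438,.240,.15,93)"
```

```text
clock: 54.65
position: [0.4567, 0.0339, 0.3869]
tool_rot: [[-0.999, -0.035, 0.0], [-0.035, 0.999, 0.0], [-0.0, 0.0, -1.0]]
force: [0.2, 0.1, 0.9]
width: 0.0321
t 54.65 grasp [0.4567 0.0339 0.3179] psi 92.02 width 0.0321 F [0.17 0.09 0.92] j [-22.   2.  14. 112.  -1.  65.  84.]
 tilt z [ 2.e-04  1.e-04 -1.e+00]
 dp total before turning (mm) [-94.3 202.9 167.9]
 turn about tool z total -0.98 alt 179.02  dp after turning [-97.7 201.3 167.9]
```

```bash
python3 -m inch '[{"dp":[0,50,0],"rotation":[0,0,0],"jaw":35},{"dp":[0,50,-0],"rotation":[0,0,0],"jaw":35},{"dp":[-25,50,0],"rotation":[0,0,0],"jaw":35},{"dp":[-35,53,20],"rotation":[0,0,0],"jaw":35},{"dp":[-34,0,50],"rotation":[0,0,0],"jaw":35},{"dp":[0,0,50],"rotation":[0,0,0],"jaw":35},{"dp":[0,0,48],"rotation":[0,0,0],"jaw":35},{"dp":[0,0,0],"rotation":[0,0,0],"jaw":35}]'
python3 -m inch '[{"dp":[0,0,20],"rotation":[0,0,0],"jaw":35},{"dp":[0,0,20],"rotation":[0,0,0],"jaw":35},{"dp":[0,0,20],"rotation":[0,0,0],"jaw":35},{"dp":[0,0,0],"rotation":[0,0,0],"jaw":35},{"dp":[0,0,0],"rotation":[0,0,0],"jaw":35},{"dp":[0,0,0],"rotation":[0,0,0],"jaw":35},{"dp":[0,0,0],"rotation":[0,0,0],"jaw":35},{"dp":[0,0,0],"rotation":[0,0,0],"jaw":35}]'
python3 - <<'E'
from h import *
plan(.5438,.240,.047,93)
snap('scene','s33',(310,170,390,250),9)
E
```

```text
clock: 55.65
position: [0.5408, 0.2354, 0.2166]
tool_rot: [[-1.0, -0.029, -0.007], [-0.029, 1.0, -0.004], [0.007, -0.004, -1.0]]
force: [0.3, -0.8, 0.1]
width: 0.0322
clock: 56.65
position: [0.5429, 0.2363, 0.1605]
tool_rot: [[-1.0, -0.029, 0.001], [-0.029, 1.0, 0.0], [-0.001, 0.0, -1.0]]
force: [0.0, 0.8, 0.3]
width: 0.0324
t 56.65 grasp [0.5429 0.2363 0.0915] psi 91.67 width 0.0324 F [0.01 0.79 0.26] j [-31.  31.   5. 106.  -4.  42.  69.]
 tilt z [ 5.e-04  2.e-04 -1.e+00]
 dp total before turning (mm) [-1.   3.6 44.5]
 turn about tool z total -1.33 alt 178.67  dp after turning [-1.1  3.6 44.5]
```

View pics/s33.png

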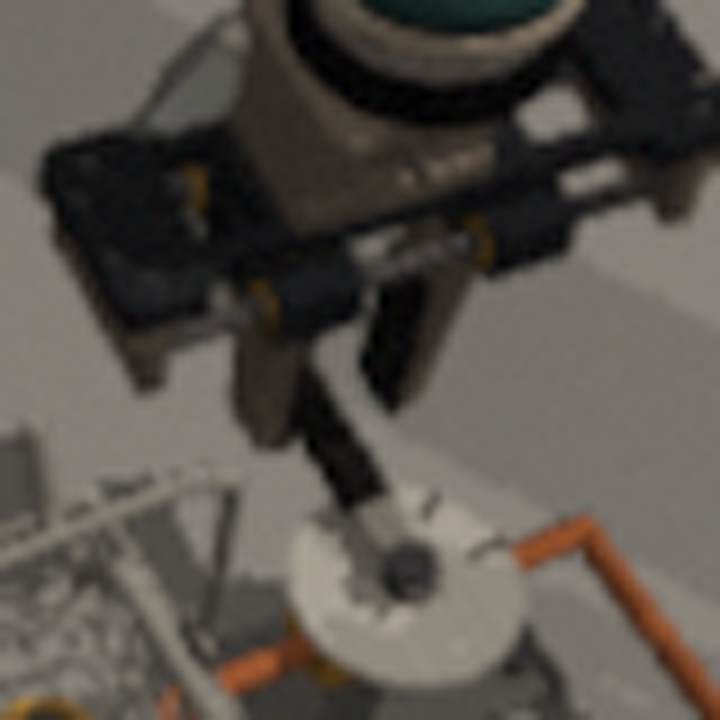

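```bash
python3 -m inch '[{"dp":[-1,4,0],"rotation":[0,0,-1.3],"jaw":35},{"dp":[0,0,12],"rotation":[0,0,0],"jaw":35},{"dp":[0,0,12],"rotation":[0,0,0],"jaw":35},{"dp":[0,0,12],"rotation":[0,0,0],"jaw":35},{"dp":[0,0,7],"rotation":[0,0,0],"jaw":35},{"dp":[0,0,0],"rotation":[0,0,0],"jaw":35},{"dp":[0,0,0],"rotation":[0,0,0],"jaw":35},{"dp":[0,0,0],"rotation":[0,0,0],"jaw":35}]'
python3 - <<'E'
from h import *
plan(.5438,.240,.047,93)
snap('scene','s34',(310,170,390,250),9)
E
```

```text
clock: 57.7
position: [0.5439, 0.2405, 0.1176]
tool_rot: [[-0.999, -0.052, 0.001], [-0.052, 0.999, 0.0], [-0.001, 0.0, -1.0]]
force: [1.7, 0.3, 0.4]
width: 0.0321
t 57.70 grasp [0.5439 0.2405 0.0486] psi 92.97 width 0.0321 F [1.67 0.29 0.38] j [-31.  35.   5. 107.  -4.  38.  70.]
 tilt z [ 9.e-04  5.e-04 -1.e+00]
 dp total before turning (mm) [ 0.2 -0.5  1.6]
 turn about tool z total -0.03 alt 179.97  dp after turning [ 0.2 -0.5  1.6]
```

View pics/s34.png

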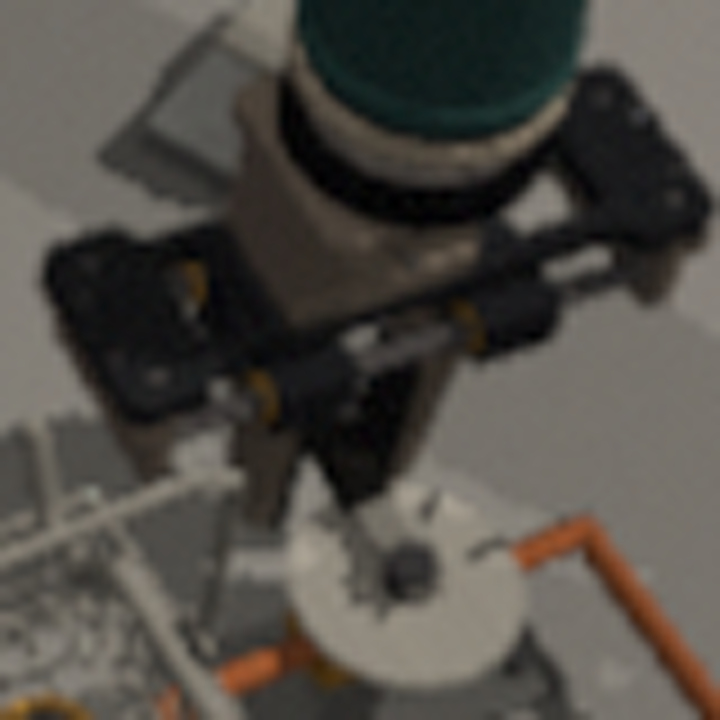

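```bash
python3 -m inch '[{"dp":[0,0,0],"rotation":[0,0,0],"jaw":10},{"dp":[0,0,0],"rotation":[0,0,0],"jaw":10},{"dp":[0,0,0],"rotation":[0,0,0],"jaw":10},{"dp":[0,0,0],"rotation":[0,0,0],"jaw":10},{"dp":[0,0,0],"rotation":[0,0,0],"jaw":10},{"dp":[0,0,0],"rotation":[0,0,0],"jaw":10},{"dp":[0,0,0],"rotation":[0,0,0],"jaw":10},{"dp":[0,0,0],"rotation":[0,0,0],"jaw":10}]' 15
python3 -c "
from h import *
plan(.5438,.240,.047,93); print(env.sense()['wrist_torque'])"
```

```text
clock: 58.75
position: [0.5436, 0.241, 0.1173]
tool_rot: [[-0.999, -0.052, 0.0], [-0.052, 0.999, 0.001], [-0.0, 0.001, -1.0]]
force: [-1.9, 5.1, 3.3]
width: 0.0157
t 58.75 grasp [0.5436 0.241  0.0483] psi 93.00 width 0.0157 F [-1.91  5.15  3.31] j [-31.  35.   5. 107.  -4.  38.  70.]
 tilt z [ 3.e-04  9.e-04 -1.e+00]
 dp total before turning (mm) [-0.2 -1.   1.3]
 turn about tool z total 0.0 alt -180.0  dp after turning [-0.2 -1.   1.3]
[1.15816224 0.45904096 0.12038221]
```

```bash
python3 - <<'E'
from h import *
snap('top','t35');crop('t35','t35c',(225,120,325,260),5.5)
snap('scene','s35');crop('s35','s35c',(235,200,355,320),6)
E
```

```text
(no output)
```

View pics/t35c.png

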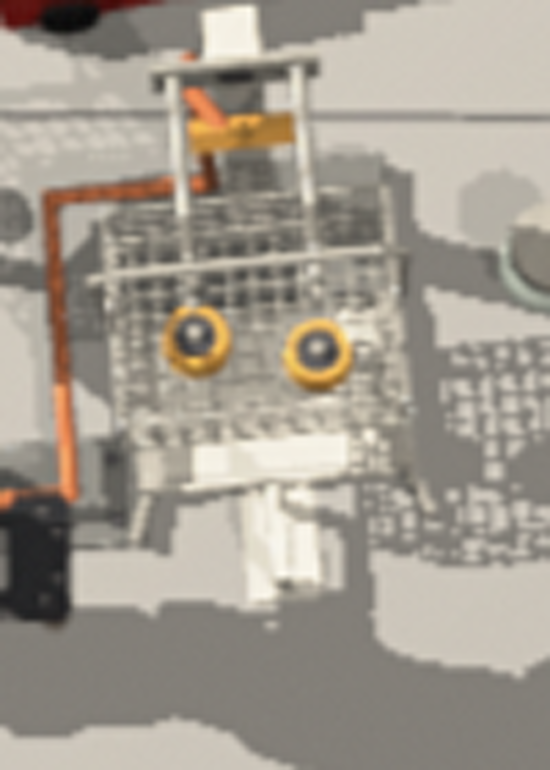

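View pics/s35c.png

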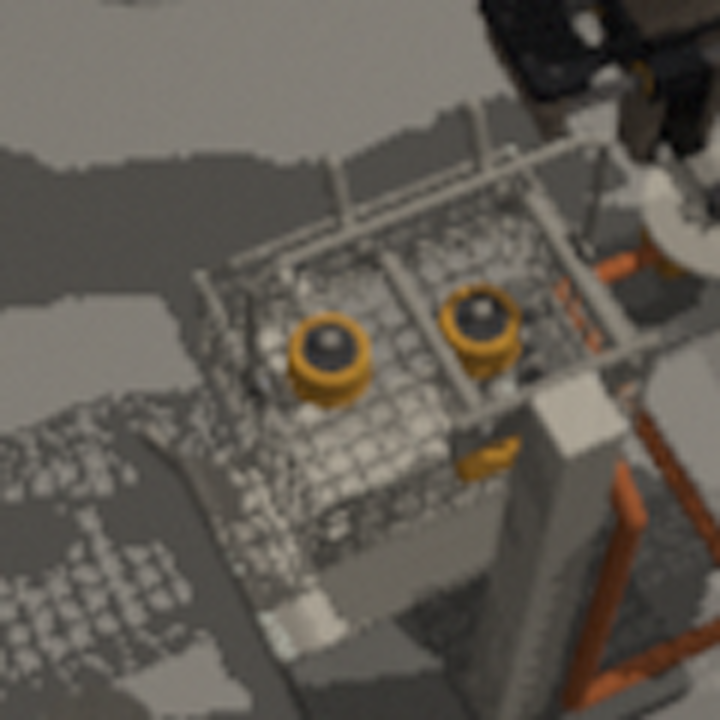

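View pics/t35.png

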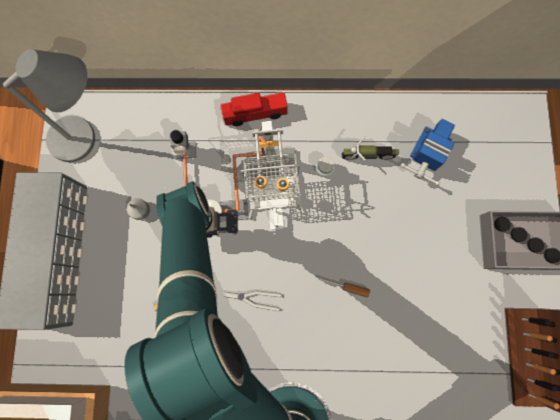

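```bash
python3 -m inch '[{"dp":[-0.3,5.5,0],"rotation":[0,0,6.1],"jaw":10},{"dp":[-0.3,5.5,0],"rotation":[0,0,6.1],"jaw":10},{"dp":[-0.3,5.5,0],"rotation":[0,0,6.1],"jaw":10},{"dp":[-0.3,5.5,0],"rotation":[0,0,6.1],"jaw":10},{"dp":[-0.3,5.5,0],"rotation":[0,0,6.1],"jaw":10},{"dp":[0,0,0],"rotation":[0,0,0],"jaw":10},{"dp":[0,0,0],"rotation":[0,0,0],"jaw":10},{"dp":[0,0,0],"rotation":[0,0,0],"jaw":10}]'
python3 -c "
from h import *
plan(.5438,.240,.047,50.3); print(env.sense()['wrist_torque'])"
```

```text
clock: 59.85
position: [0.549, 0.2678, 0.1173]
tool_rot: [[-0.888, 0.46, -0.001], [0.46, 0.888, 0.001], [0.001, 0.001, -1.0]]
force: [-3.6, 5.0, 4.2]
width: 0.016
t 59.85 grasp [0.549  0.2678 0.0483] psi 62.58 width 0.0160 F [-3.64  4.97  4.21] j [-39.  37.  13. 105. -12.  40.  43.]
 tilt z [-5.0e-04  1.2e-03 -1.0e+00]
 dp total before turning (mm) [ -8.2 -27.1   1.3]
 turn about tool z total 12.28 alt -167.72  dp after turning [-13.8 -24.7   1.3]
[1.21951289 0.59306418 0.05194868]
```

Two more rows of 6.1° finish the turn.

```bash
python3 -m inch '[{"dp":[-0.3,5.5,0],"rotation":[0,0,6.1],"jaw":10},{"dp":[-0.3,5.5,0],"rotation":[0,0,6.1],"jaw":10},{"dp":[0,0,0],"rotation":[0,0,0],"jaw":10},{"dp":[0,0,0],"rotation":[0,0,0],"jaw":10},{"dp":[0,0,0],"rotation":[0,0,0],"jaw":10},{"dp":[0,0,0],"rotation":[0,0,0],"jaw":35},{"dp":[0,0,0],"rotation":[0,0,0],"jaw":35},{"dp":[0,0,0],"rotation":[0,0,0],"jaw":35}]'
python3 -c "
from h import *
plan(.5438,.240,.047,50.3); print(env.sense()['wrist_torque'])"
python3 -m inch '[{"dp":[0,0,0],"rotation":[0,0,0],"jaw":35},{"dp":[0,0,-15],"rotation":[0,0,0],"jaw":35},{"dp":[0,0,-25],"rotation":[0,0,0],"jaw":35},{"dp":[0,0,-40],"rotation":[0,0,0],"jaw":35},{"dp":[0,0,-40],"rotation":[0,0,0],"jaw":35},{"dp":[50,0,-40],"rotation":[0,0,0],"jaw":35},{"dp":[60,0,0],"rotation":[0,0,0],"jaw":35},{"dp":[60,0,0],"rotation":[0,0,0],"jaw":35}]'
python3 - <<'E'
from h import *
plan(.5438,.240,.047,50.3)
snap('scene','s36');snap('top','t36')
crop('s36','s36v',(330,200,380,250),12)
crop('t36','t36v',(180,185,235,245),11)
E
```

```text
clock: 60.85
position: [0.5558, 0.2749, 0.1168]
tool_rot: [[-0.769, 0.64, -0.0], [0.64, 0.769, -0.001], [-0.001, -0.001, -1.0]]
force: [0.1, 0.1, -0.1]
width: 0.0322
t 60.85 grasp [0.5558 0.2748 0.0478] psi 50.22 width 0.0322 F [ 0.12  0.08 -0.07] j [-41.  38.  16. 104. -15.  41.  33.]
 tilt z [-1.0e-04 -1.2e-03 -1.0e+00]
 dp total before turning (mm) [-13.  -34.4   0.8]
 turn about tool z total -0.08 alt 179.92  dp after turning [-13.  -34.4   0.8]
[-0.01355534 -0.07854531 -0.01721107]
clock: 61.85
position: [0.4247, 0.3849, 0.2782]
tool_rot: [[-0.769, 0.64, 0.002], [0.64, 0.769, 0.002], [0.0, 0.003, -1.0]]
force: [1.4, 1.4, -0.1]
width: 0.0323
t 61.85 grasp [0.4248 0.3851 0.2092] psi 50.23 width 0.0323 F [ 1.42  1.44 -0.07] j [-60.  21.  18. 105.  -8.  55.  12.]
 tilt z [ 0.0019  0.0024 -1.    ]
 dp total before turning (mm) [-184.3  -35.4  162.2]
 turn about tool z total -0.07 alt 179.93  dp after turning [-184.2  -35.6  162.2]
```

View pics/s36v.png

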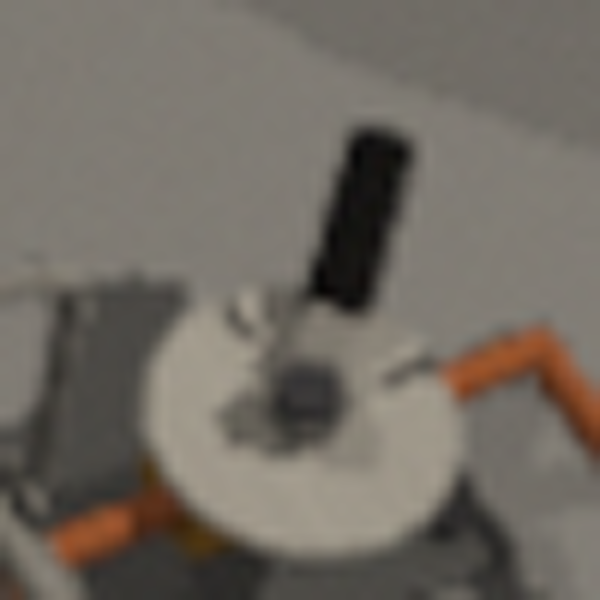

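View pics/t36v.png

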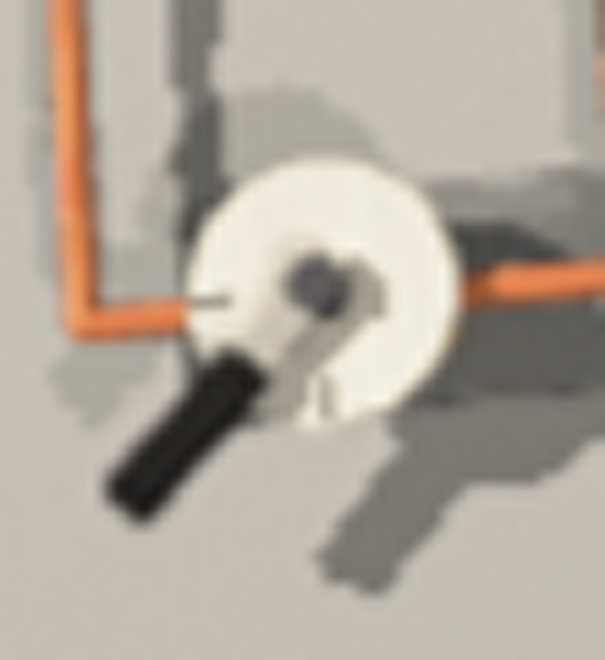

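View pics/s36.png

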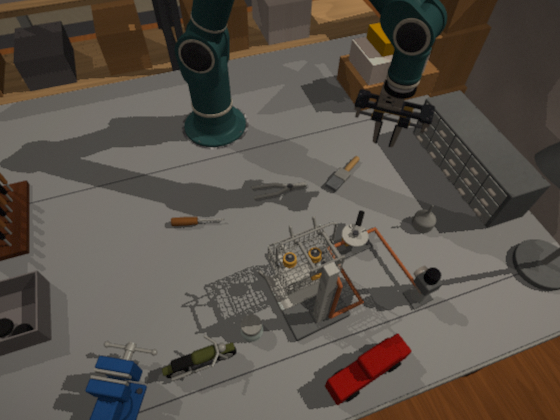

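```bash
python3 - <<'E'
from h import *
ang=lambda a,b:np.degrees(np.arctan2((b-a)[1],(b-a)[0]))%360
S=lambda a,b,z:pt('scene',330+a/12,200+b/12,z)
T=lambda a,b,z:pt('top',180+a/11,185+b/11,z)
for n,F,near,far,cen,shut,opn,kn in(('T',T,(240,370),(133,498),(326,290),(325,395),(210,300),(322,285)),('S',S,(342,290),(378,145),(305,420),(238,305),(412,372),(310,397))):
    print(n,'lever',ang(F(*near,.057),F(*far,.057)),np.linalg.norm(F(*near,.057)-F(*far,.057)))
    c=F(*cen,.042);print(' shut tick',ang(c,F(*shut,.042)),'open tick',ang(c,F(*opn,.042)),c)
E
```

```text
T lever 142.3482594096637 0.04344643384872952
 shut tick 182.06214120562035 open tick 95.60234453468487 [0.59420347 0.2410203  0.042     ]
S lever 142.4362897753803 0.04279982668553781
 shut tick 181.462570243281 open tick 97.1023802913477 [0.59631292 0.24682777 0.042     ]
```

```bash
python3 - <<'E'
from h import *
def meas(cam,fn,box):
    im=cv2.imread('pics/raw_'+fn+'.png').astype(int);x0,y0,x1,y1=box
    m=(im.max(2)<48)&1
    mm=np.zeros(m.shape,np.uint8);mm[y0:y1,x0:x1]=m[y0:y1,x0:x1]
    n,l,st,_=cv2.connectedComponentsWithStats(mm)
    k=1+np.argmax(st[1:,4]);v,u=np.nonzero(l==k)
    P=np.array([pt(cam,a,b,.055)[:2] for a,b in zip(u,v)])
    c=P.mean(0);w,V=np.linalg.eigh(np.cov((P-c).T));d=V[:,1]
    print(cam,fn,len(u),'center',np.round(c,4),'dir %.2f'%(np.degrees(np.arctan2(d[1],d[0]))%180),'ext',np.sqrt(w*12))
for a in('32','36'):
    meas('top','t'+a,(196,205,222,245)); meas('scene','s'+a,(335,205,368,232))
meas('top','t19',(196,205,222,245));meas('scene','s19',(335,205,368,232))
meas('top','t0' if False else 'top0',(196,205,222,245));meas('scene','scene0',(335,205,368,232))
E
```

```text
top t32 59 center [0.5418 0.2398] dir 3.03 ext [0.01091462 0.04681157]
scene s32 83 center [0.5449 0.2403] dir 0.23 ext [0.01567277 0.04979047]
top t36 35 center [0.5599 0.2688] dir 147.98 ext [0.01052695 0.02833607]
scene s36 68 center [0.5563 0.2762] dir 141.19 ext [0.01284815 0.04977635]
top t19 57 center [0.5414 0.2398] dir 2.45 ext [0.01073792 0.04639291]
scene s19 83 center [0.5449 0.2403] dir 0.23 ext [0.01567277 0.04979047]
top top0 64 center [0.5412 0.2395] dir 2.75 ext [0.01132788 0.04707882]
scene scene0 84 center [0.5451 0.2404] dir 0.85 ext [0.01583203 0.05023345]
```

```bash
cat > fit.py <<'E'
from h import *
from scipy.optimize import minimize
SS=8
def sil(cam,ax,th,du,box,r=.052,L=.052,W=.016,z0=.046,z1=.057):
    x0,y0,x1,y1=box;d=np.array([np.cos(th),np.sin(th)]);n=np.array([-d[1],d[0]])
    P=[proj(cam,np.r_[ax+d*(r+a*L/2)+n*b*W/2,z]) for a in(-1,1) for b in(-1,1) for z in(z0,z1)]
    q=((np.array(P)+du-[x0,y0]+.5)*SS)
    m=np.zeros(((y1-y0)*SS,(x1-x0)*SS),np.uint8)
    h=cv2.convexHull(q.astype(np.float32))
    cv2.fillConvexPoly(m,np.round(h*16).astype(np.int32),255,shift=4)
    m=cv2.GaussianBlur(m,(0,0),SS*.5)
    return cv2.resize(m,(x1-x0,y1-y0),interpolation=cv2.INTER_AREA)/255.
def dark(fn,box):
    im=cv2.imread('pics/raw_'+fn+'.png').max(2).astype(float);x0,y0,x1,y1=box
    return np.clip((130-im[y0:y1,x0:x1])/(130-25),0,1)
def fit(cam,fn,box,ax,th0):
    D=dark(fn,box)
    def c(p): 
        s=sil(cam,ax,np.radians(p[0]),np.array(p[1:3]),box); w=(cv2.dilate((s>.3).astype(np.uint8),np.ones((5,5)))>0)
        return ((s-D)[w]**2).sum()+ ((s>.3)&(D<.2)).sum()*.0
    best=None
    for t in np.arange(th0-12,th0+13,4):
        r=minimize(c,[t,0,0],method='Nelder-Mead',options=dict(initial_simplex=[[t,0,0],[t+3,0,0],[t,1.5,0],[t,0,1.5]],xatol=.02,fatol=1e-4))
        if best is None or r.fun<best.fun:best=r
    print(cam,fn,'th %.2f du %.2f %.2f cost %.3f'%(*best.x,best.fun));return best.x
E
python3 - <<'E'
from fit import *
ax=np.array([.5955,.2440])
for fn in('top0','t19','t32'): fit('top',fn,(190,200,228,245),ax,183)
for fn in('scene0','s19','s32'): fit('scene',fn,(332,203,372,232),ax,183)
fit('top','t36',(182,200,228,245),ax,141)
fit('scene','s36',(335,203,376,232),ax,141)
E
```

```text
Traceback (most recent call last):
  File "fit.py", line 23, in fit
    r=minimize(c,[t,0,0],method='Nelder-Mead',options=dict(initial_simplex=[[t,0,0],[t+3,0,0],[t,1.5,0],[t,0,1.5]],xatol=.02,fatol=1e-4))
  File "fit.py", line 19, in c
    s=sil(cam,ax,np.radians(p[0]),np.array(p[1:3]),box); w=(cv2.dilate((s>.3).astype(np.uint8),np.ones((5,5)))>0)
  File "fit.py", line 6, in sil
    P=[proj(cam,np.r_[ax+d*(r+a*L/2)+n*b*W/2,z]) for a in(-1,1) for b in(-1,1) for z in(z0,z1)]
       ~~~~^^^^^^^^^^^^^^^^^^^^^^^^^^^^^^^^^^^^^
  File "h.py", line 19, in proj
    c=env.get_calibration(name);K=np.array(c['K']);T=np.array(c['T'])
ValueError: time passes only in moves, steps and waits
```

```bash
sed -i 's/^from rig import env/from rig import env\nimport functools\n@functools.lru_cache(None)\ndef cal(n): return env.get_calibration(n)/; s/c=env.get_calibration(name)/c=cal(name)/' h.py
python3 - <<'E'
from fit import *
ax=np.array([.5955,.2440])
for fn in('top0','t19','t32'): fit('top',fn,(190,200,228,245),ax,183)
for fn in('scene0','s19','s32'): fit('scene',fn,(332,203,372,232),ax,183)
fit('top','t36',(182,200,228,245),ax,141)
fit('scene','s36',(335,203,376,232),ax,141)
print(env.sense()['clock'])
E
```

```text
top top0 th 182.48 du 0.33 0.44 cost 16.665
top t19 th 182.57 du 0.30 0.57 cost 21.123
top t32 th 182.66 du 0.27 0.56 cost 21.009
scene scene0 th 179.61 du -0.85 0.12 cost 8.013
scene s19 th 180.44 du -0.62 -0.17 cost 8.721
scene s32 th 180.72 du -0.50 0.07 cost 9.230
top t36 th 139.38 du 0.56 0.57 cost 18.201
scene s36 th 140.33 du 0.08 -0.66 cost 6.293
61.95
```

```bash
python3 -m inch '[{"dp":[0,0,0],"rotation":[0,0,0],"jaw":35},{"dp":[0,0,0],"rotation":[0,0,0],"jaw":35},{"dp":[0,0,0],"rotation":[0,0,0],"jaw":35},{"dp":[0,0,0],"rotation":[0,0,0],"jaw":35},{"dp":[0,0,0],"rotation":[0,0,0],"jaw":35},{"dp":[0,0,0],"rotation":[0,0,0],"jaw":35},{"dp":[0,0,0],"rotation":[0,0,0],"jaw":35},{"dp":[0,0,0],"rotation":[0,0,0],"jaw":35}]'
python3 - <<'E'
from h import *
snap('top','t37');crop('t37','t37c',(225,120,325,240),6)
snap('scene','s37');crop('s37','s37c',(235,200,355,320),6)
E
```

```text
clock: 62.95
position: [0.4257, 0.384, 0.2762]
tool_rot: [[-0.769, 0.639, 0.0], [0.639, 0.769, 0.0], [-0.0, 0.0, -1.0]]
force: [-0.5, -0.2, 0.1]
width: 0.0322
```

View pics/t37.png

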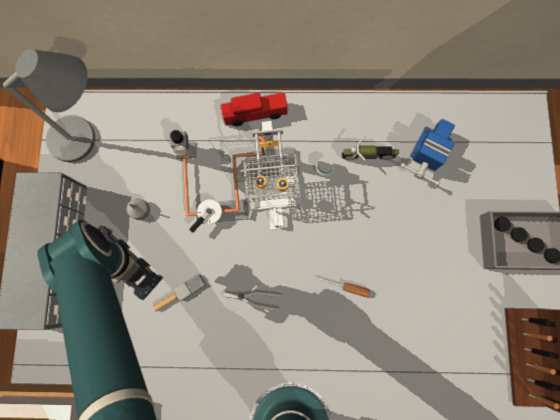

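View pics/t37c.png

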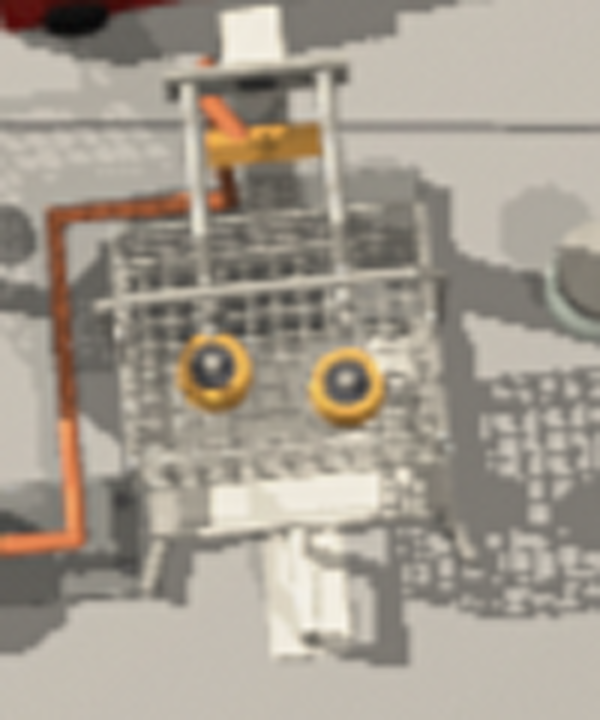

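View pics/s37c.png

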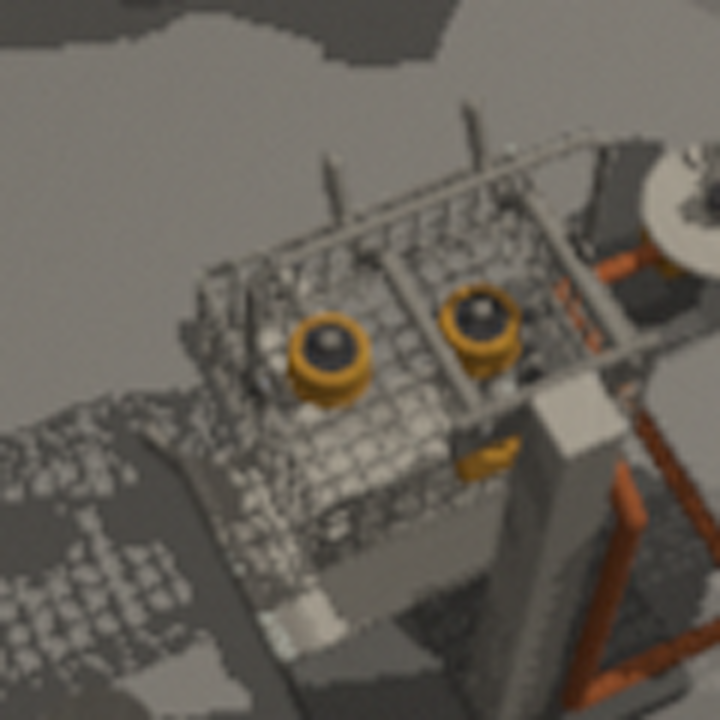

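```bash
python3 - <<'E'
from h import *
print(pt('top',273.7,207.7,.012), pt('top',225+162/6,120+540/6,.012),pt('top',225+425/6,120+512/6,.012))
print('bar',pt('top',225+268/6,120+288/6,.256),pt('scene',235+395/6,200+205/6,.256))
E
```

```text
[0.61318969 0.05339603 0.012     ] [0.60545686 0.11872861 0.012     ] [ 0.62113923 -0.01322764  0.012     ]
bar [0.66363594 0.05644085 0.256     ] [0.66495954 0.04559373 0.256     ]
```

```bash
python3 -c "
from h import *
env.sign_off(); print(env.sense()['clock'])"
```

```text
the job is handed in; nothing more can be done
the job is handed in; nothing more can be done
```

The job is handed in, with everything in place by my last checks at about 63 s of the 210 s. No verdict was reported.

- **Spares:** Only two brass barrels were on the counter; I saw no loose red wheels in any picture. Both barrels are standing in the basket.
- **Bail:** On the first try the swing appeared to lift the basket a few millimetres. I lowered it again, let go and checked. The basket was level on the counter with the bail at about 86°.
- **Basket:** It hangs on both prongs. The measured bar height was 255.6 mm against the expected 256 mm, and the gripper carried no weight before I let go.
- **Tray:** I pushed it in until it met the stop. The last pictures show it flush with the runners, though one measurement put it up to 2 mm short. That is inside the 5 mm allowed.
- **Valve:** I turned the lever about 43° by the gripper, to a direction of about 140° in the world frame. My estimates of its opening disagree:

| Basis | Opening |
|---|---|
| Lever's starting direction in the pictures | about 40–43° |
| Stand's orientation | about 44–46° |
| Index ticks | about 42–44° |

All of these fall within the allowed 39–51°, so I left it there.

- **Bystanders:** The motorcycle, oil can, pliers and jar look unmoved in the last pictures, and the arm was clear of everything.

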